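# Empty, reload and lock the movement washer

## Task

Change the batch in the clock-movement washer: pinch both red tabs of the dial to turn it counter-clockwise to its free catch and let the tabs spring out, lift the basket by its blue handle right over so that all the bright brass movements drop into the white drying tray (put in any that land elsewhere), and stand the basket fully upright again. Only then put every tarnished dark movement from the green mat into the basket, and last pinch the tabs and turn the dial back to its locked catch, tabs sprung out again. Leave the loupe, the oil pot and the screwdriver stand where they are.

Things in the scene. Friction and masses are not known exactly. Their poses are not given: they have to be found in the camera images.
- machine: Washer fixed to the bench: grey base plate 285 x 330 x 12 mm with white drying tray (on its -y side), steel tilting basket (+y side, blue handle furthest to +y) and dial on a white round pedestal (-x side, nearer the robot). Origin on the bench below the hinge, x and y along the plate's edges, z up. Its tallest fixed parts besides the dial are two posts at x +-81, y 0, 100 mm high.
- dial (a joint): Angle of the black dial, rad. 0 = locked: its yellow arm points to machine +x, over the basket's yellow lug, so the basket cannot rise. Grows counter-clockwise from above to its stop at 1.222 (70 degrees) = free, arm swung clear. At both ends the tabs' teeth spring into notches of the steel collar; it turns only with both tabs pinched in (let go midway: pinch again). Friction about 0.03 N m.
- dial_grip (a point): On the dial's axis, 118 mm above the bench, half-way up the tabs. Turns with the dial: x along the yellow arm; the flat red tabs face its +y and -y: 24 mm wide, 99 to 135 mm above the bench, 54 mm over their outer faces, 40 mm pinched in. Pinch from above along y; keep fingertips above 98 mm (collar top 96 mm, radius 44 mm; arm 98 to 106 mm, 64 mm long). At machine x -146, y +60 mm.
- tab_a (a joint): How far the red tab on the dial's +y side is pressed in, m: 0 = sprung out, 0.007 = fully in. Spring: 4 N at the start of its travel, 7.5 N fully in. Its tooth clears the collar beyond about 0.005; a pinch of 20 to 30 N presses both tabs fully in and lets the hand turn the dial.
- tab_b (a joint): The same for the red tab on the dial's -y side.
- basket (a joint): Tilt of the steel basket, rad. 0 = upright on its stop; grows as the handle is lifted up and over towards the tray (machine -y), to its stop at 2.1 (120 degrees), mouth down over the tray. 350 g empty; about 2 to 4 N at the handle. Let go at a small tilt it falls shut; past about 1.7 it stays tipped. Can rise only with the dial free.
- basket_hinge (a point): Middle of the basket's hinge axis, which runs along machine x, 85 mm above the machine's origin; fixed. The upright basket's rim is at this height.
- basket_handle (a point): Middle of the basket's blue handle: round bar 12 mm thick along machine x, 86 mm free between its stays, 38 mm gap to the basket. It moves on a circle of 155 mm radius about the hinge axis, from machine +y (85 mm above the bench) up and over to -y. The bar may turn between the fingers, so they can point down all the way, closing along machine y.
- basket_in (a point): Centre of the basket's inner floor (turns with the basket; axes as the machine's when upright). Inside 131 mm along x; floor 70 mm along y (-34 to +36 mm from here), the side at -y slopes outward up to the pouring lip at the hinge; depth 50 mm from floor to rim. Floor 35 mm above the bench when upright.
- tray_in (a point): Centre of the white drying tray's inner floor with blue lining, 18 mm above the bench, beside the basket's pouring lip. Inside 154 mm (machine x) by 126 mm (machine y), walls reach 57 mm above the bench.
- felt: Green mat, 170 x 190 x 4 mm, fixed; the tarnished movements wait on it. Origin at the centre of its underside.
- clean0_mid (a point): Centre of a clean clock movement: bright brass block of two plates on pillars, 32 (x) x 26 (y) x 22 mm (z), 50 g. Starts lying in the basket. 2 to 4 are present; absent ones read None from the start.
- clean1_mid (a point): Centre of a clean clock movement: bright brass block of two plates on pillars, 32 (x) x 26 (y) x 22 mm (z), 50 g. Starts lying in the basket. 2 to 4 are present; absent ones read None from the start.
- clean2_mid (a point): Centre of a clean clock movement: bright brass block of two plates on pillars, 32 (x) x 26 (y) x 22 mm (z), 50 g. Starts lying in the basket. 2 to 4 are present; absent ones read None from the start.
- clean3_mid (a point): Centre of a clean clock movement: bright brass block of two plates on pillars, 32 (x) x 26 (y) x 22 mm (z), 50 g. Starts lying in the basket. 2 to 4 are present; absent ones read None from the start.
- dirty0_mid (a point): Centre of a tarnished clock movement: dark brown block of two plates with copper wheels, 32 (x) x 26 (y) x 22 mm (z), 35 to 70 g. Starts flat on the green mat. 2 to 4 are present; absent ones read None from the start.
- dirty1_mid (a point): Centre of a tarnished clock movement: dark brown block of two plates with copper wheels, 32 (x) x 26 (y) x 22 mm (z), 35 to 70 g. Starts flat on the green mat. 2 to 4 are present; absent ones read None from the start.
- dirty2_mid (a point): Centre of a tarnished clock movement: dark brown block of two plates with copper wheels, 32 (x) x 26 (y) x 22 mm (z), 35 to 70 g. Starts flat on the green mat. 2 to 4 are present; absent ones read None from the start.
- dirty3_mid (a point): Centre of a tarnished clock movement: dark brown block of two plates with copper wheels, 32 (x) x 26 (y) x 22 mm (z), 35 to 70 g. Starts flat on the green mat. 2 to 4 are present; absent ones read None from the start.
- loupe: Bystander: black eye loupe, 36 mm wide, 28 mm tall, origin at its underside. Leave alone.
- oil_pot: Bystander: amber glass pot with red cap, 40 mm wide, 50 mm tall, origin at its underside. Leave alone.
- driver_stand: Bystander: round dark stand with four small screwdrivers, 72 mm wide, 108 mm tall, origin at its underside. Leave alone.

How it is judged:
On the way, in this order (a step that is already met when the one before it is completed fails the run):
1. the dial is turned to its free catch and both tabs have sprung out (value of joint dial above 1.13 rad and value of joint each of tab_a, tab_b below 0.002 m), for 0.2 s.
2. the basket is tipped right over (more than 1.75 rad) (value of joint basket above 1.75 rad), for 0.2 s.
3. the basket is upright again and every clean movement lies in the drying tray (value of joint basket below 0.06 rad and x of clean0_mid in the frame of tray_in between -0.08 and 0.08 m and y of clean0_mid in the frame of tray_in between -0.067 and 0.067 m and z of clean0_mid in the frame of tray_in between -0.005 and 0.05 m and x of clean1_mid in the frame of tray_in between -0.08 and 0.08 m and y of clean1_mid in the frame of tray_in between -0.067 and 0.067 m and z of clean1_mid in the frame of tray_in between -0.005 and 0.05 m and x of clean2_mid in the frame of tray_in between -0.08 and 0.08 m and y of clean2_mid in the frame of tray_in between -0.067 and 0.067 m and z of clean2_mid in the frame of tray_in between -0.005 and 0.05 m and x of clean3_mid in the frame of tray_in between -0.08 and 0.08 m and y of clean3_mid in the frame of tray_in between -0.067 and 0.067 m and z of clean3_mid in the frame of tray_in between -0.005 and 0.05 m), for 0.3 s.
4. every tarnished movement lies in the upright basket (value of joint basket below 0.06 rad and x of dirty0_mid in the frame of basket_in between -0.066 and 0.066 m and y of dirty0_mid in the frame of basket_in between -0.072 and 0.041 m and z of dirty0_mid in the frame of basket_in between -0.005 and 0.052 m and x of dirty1_mid in the frame of basket_in between -0.066 and 0.066 m and y of dirty1_mid in the frame of basket_in between -0.072 and 0.041 m and z of dirty1_mid in the frame of basket_in between -0.005 and 0.052 m and x of dirty2_mid in the frame of basket_in between -0.066 and 0.066 m and y of dirty2_mid in the frame of basket_in between -0.072 and 0.041 m and z of dirty2_mid in the frame of basket_in between -0.005 and 0.052 m and x of dirty3_mid in the frame of basket_in between -0.066 and 0.066 m and y of dirty3_mid in the frame of basket_in between -0.072 and 0.041 m and z of dirty3_mid in the frame of basket_in between -0.005 and 0.052 m), for 0.3 s.
5. the dial is back at its locked catch and both tabs have sprung out (value of joint dial below 0.09 rad and value of joint each of tab_a, tab_b below 0.002 m), for 0.2 s.
At the end, for the whole second after the job is handed in: Dial within 0.09 rad of locked with both tabs out (under 2 mm in), basket upright (under 0.06 rad), every clean movement's centre inside the tray walls, every tarnished movement's centre inside the basket below its rim, all at rest (all of step 4 and all of step 5 and x of clean0_mid in the frame of tray_in between -0.08 and 0.08 m and y of clean0_mid in the frame of tray_in between -0.067 and 0.067 m and z of clean0_mid in the frame of tray_in between -0.005 and 0.05 m and x of clean1_mid in the frame of tray_in between -0.08 and 0.08 m and y of clean1_mid in the frame of tray_in between -0.067 and 0.067 m and z of clean1_mid in the frame of tray_in between -0.005 and 0.05 m and x of clean2_mid in the frame of tray_in between -0.08 and 0.08 m and y of clean2_mid in the frame of tray_in between -0.067 and 0.067 m and z of clean2_mid in the frame of tray_in between -0.005 and 0.05 m and x of clean3_mid in the frame of tray_in between -0.08 and 0.08 m and y of clean3_mid in the frame of tray_in between -0.067 and 0.067 m and z of clean3_mid in the frame of tray_in between -0.005 and 0.05 m and linear speed of each of clean0, clean1, clean2, clean3, dirty0, dirty1, dirty2, dirty3 below 0.03 m/s); the robot touches nothing.
It fails at once if the loupe is moved more than 30 mm (distance of loupe from where it was at the start of the episode above 0.03 m).
It fails at once if the oil pot is moved more than 30 mm (distance of oil_pot from where it was at the start of the episode above 0.03 m).
It fails at once if the driver stand is moved more than 30 mm (distance of driver_stand from where it was at the start of the episode above 0.03 m).
Of clean0, clean1, clean2, clean3 only 2 to 4 are there at a start; the rules pass over those that are not, and their reading is None.
Of dirty0, dirty1, dirty2, dirty3 only 2 to 4 are there at a start; the rules pass over those that are not, and their reading is None.
At some moment in a run one of dirty0, dirty1, dirty2, dirty3 may be knocked a few centimetres aside while the robot is not near it.
Once in a run the grip may slacken for a moment while it holds something.
It also fails if it takes over 210 s, if anything falls off the work surface, if the arm or the gripper's body presses on something with over 40 N, if the wrist force passes 120 N, or if a joint passes its speed limit or range.

## Robot

A 6-joint arm with a two-finger parallel gripper is mounted at the origin on the work surface. World frame = base frame: x ahead of the robot, y to its left, z up, the work surface at z = 0. Lengths are in m, angles in rad, forces in N, time in s.
With the tool pointing down it reaches from about 0.375 to 0.9 m from the base axis. Payload 3.1 kg.
Tool frame: the origin (TCP) lies on the front face of the gripper's body, between the roots of the fingers; the fingertips stand 73 mm ahead of it and the grasp point (between the pads) lies 54 mm ahead of it (manip.finger_overhang is the distance from the TCP to the fingertips, in m); z points along the fingers, y is the direction in which the jaws open and shut (so a half turn about z gives the same grasp; the last joint's range is limited). The gripper opens to 85 mm and grips with 20 to 120 N. Pads are 22 mm wide; open, the fingers measure 114 mm over their backs; the gripper's body (76 mm by 85 mm) begins 54 mm behind the grasp point. The pads swing forward as they close: fully open they stand 13 mm farther back than shut.
Start: joints at [-1.304, 0.527, 1.433, -0, 1.181, -0.178], TCP at [0.27, -0.564, 0.304] pointing down, gripper open.
Joint ranges: [-3.08, 3.08], [-0.75, 2.2], [0.22, 2.44], [-1.43, 4.57], [0, 2.65], [-2.85, 2.85]. Speed limits (rad/s): [2.79, 2.79, 3.14, 3.14, 3.14, 3.14].

## Interface

Orientations are given as a unit quaternion [x, y, z, w].
In Python, from station import manip gives the robot as it stands.
- The arm moves only by the tool apply_moves, never from a script. Its argument "increments" is a list that holds one entry, the list of rows, each a list of 4 numbers: the shift along the tool's x, y, z in m, then the turn about the tool's z in degrees. In form: [[[dx, dy, dz, spin], ...]]. A call has 1 to 5 rows; each row shifts and turns the pose as measured when the row begins, along the tool's axes as they then stand; what a row does not reach is not made up. A row lasts 1/10 s, in which the tool goes at most 50 mm and 8.59 degrees, less where a joint would pass 70% of its speed; a pose out of reach is approached as far as the arm can. A call with a gripper value outside its range is refused whole. "fingers" is the opening, from 0 (shut) to 1 (fully open), set as the call begins (left out, the last holds). The fingers move at their own pace and stop on an object; "newtons" is the grip in N (left out, the last holds). Time passes only in rows, so rows that do not move let the fingers close. It gives the time, the measured TCP pose, the force and the opening at its end, in the units of the state.
- manip.sense(): the state, without advancing time (a new reading comes with each control period).
- manip.snapshot(name): name is "scene" or "top" or "wrist"; returns (picture, depth): 480x640x3 uint8, red, green, blue; 480x640 float32, m along the optical axis (not along the pixel's ray), 0 where there is no reading.
- manip.camera_model(name): a dict with "mtx" (3x3 intrinsics, pixels), "distortion" ([k1, k2, p1, p2, k3] as OpenCV has them; the pictures are not rectified), "R" (3x3) and "t" (3): a world point X has camera coordinates R X + t; the wrist camera has in their place "mount" (4x4, takes a point from camera to tool coordinates, whose origin is the TCP and whose axes are the flange's). Camera axes: x right, y down, z forward; pixel columns grow to the right and rows downward; lengths in m; the calibration is good to about 2 mm. A picture is of the moment at which its call begins: read the wrist's pose just before it. camera_model takes no time and is no camera call.
- manip.sign_off(): hands the job in, once; it reports no verdict.
The state is a dict: "t": time; "q": joint angles; "qd": joint speeds; "tau": joint torques, N m; "tcp_pos": TCP position; "tool_rot": TCP orientation; "force": force on the tool from outside, world axes, zero at the start; "ft_torque": the same for the moment, N m; "finger_gap": opening from 0.0 (shut) to 1.0 (fully open).
Only numpy, scipy, OpenCV 4.12 (cv2) and the standard library are available. Lean on these libraries where they do the work, as an engineer would, in place of code of your own. Each camera call takes 0.05 s, during which the arm holds its last target.

## Working session

There is one attempt and no reset: what is moved stays moved. The work goes in short steps, Python scripts to look and compute and a tool call to move; the robot and the scene stay as the last step left them, time stands still between calls to the robot, and variables do not carry over. Pictures are saved under pics/ and viewed, and the job is handed in when it is done.

Besides the shell and the picture viewer there is one more tool, called after "Request:" as name(argument=value, ...) on one line, values as JSON. apply_moves: Moves the arm, as the interface text tells. Its arguments: {"type":"object","properties":{"increments":{"type":"array","items":{"type":"array","items":{"type":"array","items":{"type":"number"}}}},"fingers":{"type":"number"},"newtons":{"type":"number"}},"required":["increments"]}

```bash
ls; mkdir -p pics
python3 - <<'E'
from station import manip
import cv2
print(manip.sense())
for n in ["scene","top","wrist"]:
    p,d=manip.snapshot(n); cv2.imwrite(f"pics/a_{n}.png",p[:,:,::-1])
    m=manip.camera_model(n); print(n,m)
E
```

```text
pics
{'t': 0.0, 'q': array([-1.30347056e+00,  5.28458143e-01,  1.43390475e+00,  6.31921310e-08,
        1.18138782e+00, -1.78546317e-01]), 'qd': array([ 0.00095095,  0.00223806,  0.00151595,  0.00030144,  0.00068332,
       -0.00247866]), 'tau': array([-5.44323711e-06, -4.42351985e+01, -1.78023756e+01, -2.89335603e-04,
        8.36686901e-03, -3.86197399e-06]), 'tcp_pos': array([ 0.26937836, -0.56334835,  0.3029376 ]), 'tool_rot': array([ 9.75251948e-01,  2.21093811e-01, -4.78527018e-05, -1.07796335e-03]), 'force': array([-0.13414434, -0.57678133,  0.14148956]), 'ft_torque': array([ 0.03159305, -0.05838634,  0.03501145]), 'finger_gap': 1.0025720506275153}
scene {'mtx': array([[496.503988  ,   0.        , 310.79035415],
       [  0.        , 496.503988  , 236.44622696],
       [  0.        ,   0.        ,   1.        ]]), 'distortion': array([-0.06759015,  0.        ,  0.        ,  0.        ,  0.        ]), 'R': array([[-0.21827473,  0.97585042, -0.008491  ],
       [ 0.84181683,  0.18387896, -0.50747705],
       [-0.49366038, -0.11791728, -0.86162344]]), 't': array([ 0.04543486, -0.
[... 383 characters left out ...]
     [ 0.15479349, -0.01344596, -0.98785534]]), 't': array([0.08848073, 0.58485201, 1.10200255])}
wrist {'mtx': array([[378.21699032,   0.        , 312.38870646],
       [  0.        , 378.21699032, 243.04071124],
       [  0.        ,   0.        ,   1.        ]]), 'distortion': array([0.00039998, 0.        , 0.        , 0.        , 0.        ]), 'mount': array([[ 4.09228828e-04, -9.54838583e-01, -2.97124743e-01,
         7.64823181e-02],
       [ 9.99999475e-01,  6.69925852e-04, -7.75574713e-04,
         4.59903420e-04],
       [ 9.39600207e-04, -2.97124270e-01,  9.54838356e-01,
        -6.98378015e-02],
       [ 0.00000000e+00,  0.00000000e+00,  0.00000000e+00,
         1.00000000e+00]])}
```

View pics/a_scene.png

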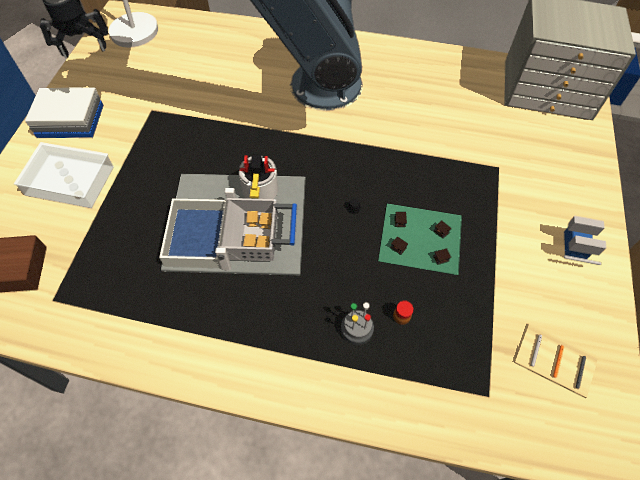

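View pics/a_top.png

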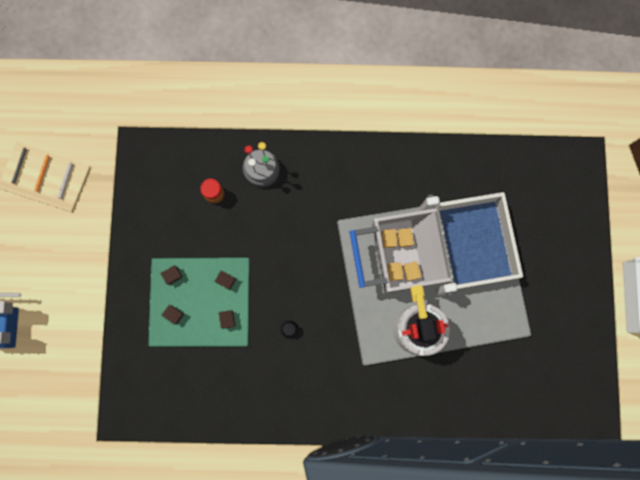

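The scene and top pictures show 4 clean movements in the basket (top view about 390-420, 235-275) and 4 dirty ones on the mat (172,275; 227,281; 172,315; 228,320). The dial is at (425,330), the handle at (357,258), the tray at (478,245), the loupe at (289,329), the pot at (212,190) and the stand at (261,167).

```bash
cat > h.py <<'E'
from station import manip
import numpy as np, cv2
from scipy.spatial.transform import Rotation as Ro
def cam(n):
    m=manip.camera_model(n)
    if n=="wrist":
        s=manip.sense(); T=np.eye(4); T[:3,:3]=Ro.from_quat(s['tool_rot']).as_matrix(); T[:3,3]=s['tcp_pos']
        C=T@np.array(m['mount']); R=C[:3,:3].T; t=-R@C[:3,3]
    else: R=np.array(m['R']);t=np.array(m['t'])
    return m['mtx'],m['distortion'],R,t
def snap(n,name=None):
    c=cam(n); p,d=manip.snapshot(n)
    if name: cv2.imwrite(f"pics/{name}.png",p[:,:,::-1])
    return c,p,d
def onz(c,uv,z):
    K,D,R,t=c; uv=np.asarray(uv,float).reshape(-1,1,2)
    r=cv2.undistortPoints(uv,K,D)[:,0]; r=np.c_[r,np.ones(len(r))]@R; o=-R.T@t
    return o+r*((z-o[2])/r[:,2])[:,None]
def proj(c,X):
    K,D,R,t=c; return cv2.projectPoints(np.asarray(X,float).reshape(-1,1,3),cv2.Rodrigues(R)[0],t,K,D)[0][:,0]
def blobs(mask,amin=30):
    cs,_=cv2.findContours(mask.astype(np.uint8),cv2.RETR_EXTERNAL,cv2.CHAIN_APPROX_NONE)
    return [(cv2.contourArea(k),cv2.minAreaRect(k),k) for k in cs if cv2.contourArea(k)>amin]
def hsv(p): return [x.astype(int) for x in cv2.split(cv2.cvtColor(p,cv2.COLOR_RGB2HSV))]
def st():
    s=manip.sense(); R=Ro.from_quat(s['tool_rot']).as_matrix()
    print('t',round(s['t'],2),'tcp',s['tcp_pos'].round(4),'x',R[:,0].round(3),'y',R[:,1].round(3),'z',R[:,2].round(3),'F',np.round(s['force'],1),'gap',round(s['finger_gap'],3),'q',s['q'].round(2)); return s,R
# machine frame
def deg(v): return round(float(np.degrees(np.arctan2(v[1],v[0]))),2)
E
python3 - <<'E'
from h import *
for n in ["top","scene"]:
    c,p,d=snap(n); H,S,V=hsv(p)
    K,D,R,t=c
    print(n)
    def rep(nm,mask,z,am=30):
        for a,r,k in blobs(mask,am):
            P=onz(c,cv2.boxPoints(r),z); e1=P[1]-P[0];e2=P[2]-P[1]
            cc=onz(c,[r[0]],z)[0]
            M=np.zeros(mask.shape,np.uint8); cv2.drawContours(M,[k],-1,1,-1); M=(M>0)&(d>0)
            vs,us=np.nonzero(M); rr=cv2.undistortPoints(np.c_[us,vs].astype(float).reshape(-1,1,2),K,D)[:,0]
            X=(np.c_[rr,np.ones(len(rr))]*d[vs,us][:,None]-t)@R
            print(nm,np.round(r[0],0),a,'z-plane',cc[:2].round(4),'size',np.linalg.norm(e1).round(3),deg(e1),np.linalg.norm(e2).round(3),'depthmed',np.median(X,0).round(3),'ztop',np.percentile(X[:,2],95).round(3))
    rep('blue',(H>100)&(H<125)&(S>150)&(V>60),.085,80)
    rep('yellow',(H>20)&(H<32)&(S>180)&(V>120),.106)
    rep('red',((H<5)|(H>175))&(S>180)&(V>100),.135,10)
    rep('brass',(H>10)&(H<22)&(S>130)&(V>150),.057)
    rep('green',(H>60)&(H<90)&(S>80)&(V>60),.004,500)
    ys,xs=np.nonzero((H>60)&(H<90)&(S>80)); 
    hull=np.zeros(H.shape,np.uint8); gb=max(blobs((H>60)&(H<90)&(S>80)&(V>60),500),key=lambda q:q[0]); cv2.drawContours(hull,[cv2.convexHull(gb[2])],-1,1,-1)
    rep('dirty',(hull>0)&(V<85)&~((H>60)&(H<90)&(S>80)&(V>60)),.026,40)
E
```

```text
top
blue [  8. 328.] 260.5 z-plane [0.4163 0.66  ] size 0.029 -88.7 0.066 depthmed [0.424 0.684 0.035] ztop 0.052
blue [357. 258.] 177.0 z-plane [0.5542 0.0345] size 0.008 -78.48 0.103 depthmed [0.553 0.035 0.091] ztop 0.094
red [412. 330.] 101.5 z-plane [ 0.4246 -0.0582] size 0.021 -24.63 0.027 depthmed [ 0.422 -0.061  0.124] ztop 0.139
red [441. 326.] 50.0 z-plane [ 0.4327 -0.1084] size 0.013 -82.05 0.019 depthmed [ 0.433 -0.107  0.134] ztop 0.137
red [210. 188.] 277.5 z-plane [0.6671 0.2985] size 0.034 -88.83 0.035 depthmed [0.689 0.313 0.05 ] ztop 0.054
red [248. 149.] 28.5 z-plane [0.7411 0.2349] size 0.011 -88.77 0.011 depthmed [0.75  0.238 0.108] ztop 0.111
brass [396. 272.] 121.0 z-plane [ 0.5348 -0.04  ] size 0.021 -88.89 0.028 depthmed [ 0.536 -0.041  0.058] ztop 0.062
brass [412. 271.] 171.0 z-plane [ 0.5361 -0.0701] size 0.025 -74.89 0.028 depthmed [ 0.536 -0.069  0.058] ztop 0.061
brass [390. 238.] 134.0 z-plane [ 0.5975 -0.0293] size 0.019 -80.59 0.031 depthmed [ 0.597 -0.03   0.058] ztop 0.062
brass [404. 237.] 175.0 z-plane [ 0.6006 -0.0572] size 0.031 -0.12 0.025 dep
[... 2169 characters left out ...]
 -0.041  0.057] ztop 0.06
brass [252. 216.] 94.5 z-plane [ 0.5381 -0.0692] size 0.024 102.23 0.028 depthmed [ 0.538 -0.069  0.057] ztop 0.059
green [422. 239.] 4523.5 z-plane [0.4813 0.3398] size 0.172 -179.33 0.205 depthmed [0.482 0.337 0.004] ztop 0.026
dirty [441. 256.] 175.0 z-plane [0.532 0.386] size 0.041 120.37 0.035 depthmed [0.529 0.387 0.024] ztop 0.028
dirty [398. 245.] 176.0 z-plane [0.5246 0.2837] size 0.037 159.04 0.038 depthmed [0.522 0.284 0.024] ztop 0.028
dirty [442. 229.] 171.5 z-plane [0.4575 0.3802] size 0.039 152.45 0.037 depthmed [0.454 0.381 0.024] ztop 0.028
dirty [400. 219.] 147.5 z-plane [0.4508 0.2779] size 0.03 102.37 0.041 depthmed [0.449 0.278 0.024] ztop 0.028
```

```bash
cat >> h.py <<'E'
def go(target,psi=None):
    s,R=st(); d=R.T@(np.array(target)-s['tcp_pos']); cur=deg(R[:,0])
    print('need tool dxyz mm',(d*1000).round(1),'psi',cur,'spin',None if psi is None else round((cur-psi+180)%360-180,2))
E
python3 - <<'E'
from h import *
go([.429,-.084,.30],10.5)
E
```

```text
t 0.25 tcp [ 0.2694 -0.5637  0.3034] x [0.902 0.431 0.   ] y [ 0.431 -0.902 -0.001] z [-0.     0.001 -1.   ] F [0.5 0.5 0.1] gap 1.002 q [-1.3   0.53  1.43  0.    1.18 -0.18]
need tool dxyz mm [ 350.8 -364.     3.9] psi 25.54 spin 15.04
```

Request:
apply_moves(increments=[[[0.034, -0.036, 0, 0], [0.034, -0.036, 0, 0], [0.034, -0.036, 0, 0], [0.034, -0.036, 0, 0], [0.034, -0.036, 0, 0]]])

```text
t: 0.75
tcp_pos: [0.3453, -0.33, 0.3016]
tool_rot: [0.976, 0.216, 0.0, 0.003]
force: [0.8, 0.0, 0.6]
finger_gap: 1.002
```

Request:
apply_moves(increments=[[[0.034, -0.036, 0, 0], [0.034, -0.036, 0, 0], [0.034, -0.036, 0, 0], [0.034, -0.036, 0, 0], [0, 0, 0, 0]]])

```text
t: 1.25
tcp_pos: [0.4076, -0.1344, 0.3012]
tool_rot: [0.976, 0.218, 0.001, 0.002]
force: [-0.2, -0.2, -0.5]
finger_gap: 1.0
```

Run:
```python
from h import *
go([.429,-.084,.30],10.5)
```

```text
t 1.25 tcp [ 0.4076 -0.1344  0.3012] x [0.905 0.425 0.001] y [ 0.425 -0.905  0.005] z [ 0.003 -0.004 -1.   ] F [-0.2 -0.2 -0.5] gap 1.0 q [-0.58  0.27  1.91 -0.    0.96  0.55]
need tool dxyz mm [ 40.9 -36.5   1. ] psi 25.18 spin 14.68
```

Request:
apply_moves(increments=[[[0.04, -0.036, 0, 0], [0.002, -0.002, 0, 8], [0, 0, 0, 7], [0, 0, 0, 0]]])

```text
t: 1.65
tcp_pos: [0.4281, -0.0888, 0.3018]
tool_rot: [0.996, 0.087, 0.003, 0.004]
force: [0.1, 0.7, -0.2]
finger_gap: 0.998
```

Run:
```python
from h import *
go([.429,-.084,.30],10.5)
c,p,d=snap("wrist","w1")
```

```text
t 1.65 tcp [ 0.4281 -0.0888  0.3018] x [0.985 0.173 0.005] y [ 0.173 -0.985  0.008] z [ 0.006 -0.007 -1.   ] F [ 0.1  0.7 -0.2] gap 0.998 q [-0.46  0.28  1.89 -0.    0.97  0.94]
need tool dxyz mm [ 1.7 -4.6  1.8] psi 9.96 spin -0.54
```

View pics/w1.png

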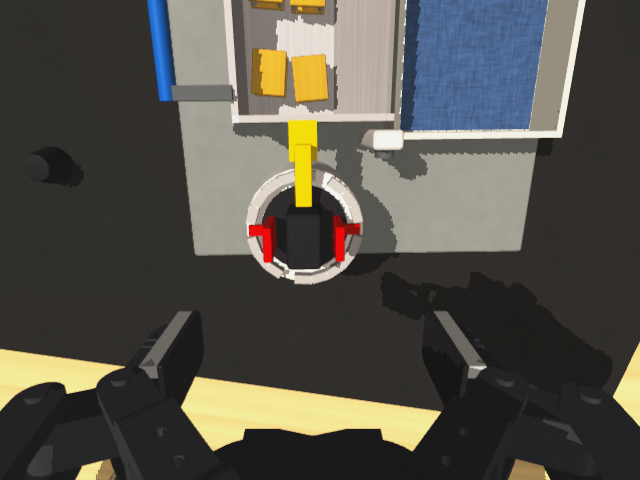

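The wrist view shows the dial ring centred near (304,226), red tabs at (268,238) and (340,238), and the yellow arm running up to the lug at (303,135).

Run:
```python
from h import *
c,p,d=snap("wrist"); H,S,V=hsv(p); K,D,R,t=c
def X3(mask):
    vs,us=np.nonzero(mask&(d>0)); rr=cv2.undistortPoints(np.c_[us,vs].astype(float).reshape(-1,1,2),K,D)[:,0]
    return (np.c_[rr,np.ones(len(rr))]*d[vs,us][:,None]-t)@R
roi=np.zeros(H.shape,bool); roi[160:300,230:380]=1
red=((H<5)|(H>175))&(S>180)&(V>90)&roi
P=X3(red); print('red z',np.percentile(P[:,2],[5,50,95]).round(4))
top=P[P[:,2]>.130]
m=top[:,1]>np.median(top[:,1])
y0=P[:,1].mean()
L=top[top[:,1]>y0];Q=top[top[:,1]<=y0]
for a in (L,Q):
    print(len(a),a.mean(0).round(4),a.min(0).round(4),a.max(0).round(4)); r=cv2.minAreaRect((a[:,:2]*1000).astype(np.float32)); print(r)
yel=(H>20)&(H<32)&(S>180)&(V>120)
yel[:150]=0
P=X3(yel); r=cv2.minAreaRect((P[:,:2]*1000).astype(np.float32)); print('arm',r,P[:,2].mean())
wh=(S<40)&(V>150)&roi
P=X3(wh); print('collar z',np.percentile(P[:,2],[5,50,95]).round(4))
P=P[(P[:,2]>.085)]
A=np.c_[2*P[:,:2],np.ones(len(P))]; s=np.linalg.lstsq(A,(P[:,:2]**2).sum(1),rcond=None)[0]; print('ring c',s[:2],np.sqrt(s[2]+s[0]**2+s[1]**2))
blue=(H>100)&(H<125)&(S>200)&(V>90); blue[:,250:]=0
for a,r,k in blobs(blue,80):
    print('handle',r)
    # end of handle & edges
# base-plate front corners
print('plate corners',onz(c,[[195,255],[520,250]],.012).round(4))
# blob brass
```

```text
red z [0.0958 0.1324 0.1357]
325 [ 0.4262 -0.0605  0.1346] [ 0.414 -0.065  0.13 ] [ 0.4374 -0.0559  0.1364]
((425.7039489746094, -60.347084045410156), (23.18060302734375, 6.124571800231934), 10.875747680664062)
324 [ 0.4349 -0.1072  0.1346] [ 0.4222 -0.1119  0.1304] [ 0.4462 -0.1027  0.1367]
((434.1134033203125, -107.58648681640625), (23.83980369567871, 6.004317760467529), 10.57393741607666)
arm ((468.1721496582031, -76.26974487304688), (39.568138122558594, 19.17775535583496), 9.153249740600586) 0.10485165945502888
collar z [0.011  0.0862 0.0966]
ring c [ 0.42967628 -0.08356473] 0.03981670184874523
handle ((161.3572540283203, 49.47712326049805), (101.67057800292969, 16.72004508972168), 83.1572265625)
plate corners [[ 0.3624  0.0165  0.012 ]
 [ 0.4238 -0.304   0.012 ]]
```

Request:
apply_moves(increments=[[[0.002, -0.004, 0.045, -0.6], [0, 0, 0.04, 0], [0, 0, 0, 0]]])

```text
t: 2.05
tcp_pos: [0.4325, -0.0893, 0.2168]
tool_rot: [0.996, 0.094, 0.006, 0.006]
force: [-1.8, -0.8, 0.9]
finger_gap: 1.002
```

Run:
```python
from h import *
go([.430,-.084,.172],10.6)
```

```text
t 2.05 tcp [ 0.4325 -0.0893  0.2168] x [0.982 0.188 0.012] y [ 0.188 -0.982  0.014] z [ 0.014 -0.012 -1.   ] F [-1.8 -0.8  0.9] gap 1.002 q [-0.46  0.43  1.98 -0.01  0.72  0.93]
need tool dxyz mm [-2.  -6.3 44.7] psi 10.82 spin 0.22
```

Request:
apply_moves(increments=[[[-0.002, -0.006, 0.015, 0], [0, 0, 0.015, 0], [0, 0, 0.012, 0], [0, 0, 0, 0]]])

```text
t: 2.45
tcp_pos: [0.432, -0.0878, 0.1773]
tool_rot: [0.995, 0.095, 0.008, 0.008]
force: [-1.1, 0.5, 0.2]
finger_gap: 0.998
```

Run:
```python
from h import *
go([.430,-.084,.172],10.6)
```

```text
t 2.45 tcp [ 0.432  -0.0878  0.1773] x [0.982 0.189 0.015] y [ 0.189 -0.982  0.017] z [ 0.018 -0.014 -1.   ] F [-1.1  0.5  0.2] gap 0.998 q [-0.45  0.51  2.01 -0.01  0.6   0.93]
need tool dxyz mm [-1.3 -4.2  5.2] psi 10.91 spin 0.31
```

Request:
apply_moves(increments=[[[-0.002, -0.005, 0.004, 0], [0, 0, 0, 0]]])

```text
t: 2.65
tcp_pos: [0.4301, -0.0844, 0.1752]
tool_rot: [0.995, 0.095, 0.01, 0.009]
force: [-0.8, 0.6, 0.2]
finger_gap: 1.002
```

Run:
```python
from h import *
s,R=st(); print('grasp',s['tcp_pos']+.054*R[:,2])
go([.430-.054*R[0,2],-.084-.054*R[1,2],.172],10.6)
```

```text
t 2.65 tcp [ 0.4301 -0.0844  0.1752] x [0.982 0.189 0.018] y [ 0.189 -0.982  0.019] z [ 0.021 -0.016 -1.   ] F [-0.8  0.6  0.2] gap 1.002 q [-0.45  0.51  2.02 -0.01  0.58  0.94]
grasp [ 0.4312554  -0.08520082  0.12117446]
t 2.65 tcp [ 0.4301 -0.0844  0.1752] x [0.982 0.189 0.018] y [ 0.189 -0.982  0.019] z [ 0.021 -0.016 -1.   ] F [-0.8  0.6  0.2] gap 1.002 q [-0.45  0.51  2.02 -0.01  0.58  0.94]
need tool dxyz mm [-1.1 -1.5  3.1] psi 10.89 spin 0.29
```

Request:
apply_moves(increments=[[[-0.001, -0.0015, 0.003, 0], [0, 0, 0, 0], [0, 0, 0, 0], [0, 0, 0, 0]]], fingers=0.3, newtons=28)

```text
t: 3.05
tcp_pos: [0.4294, -0.0825, 0.175]
tool_rot: [0.995, 0.094, 0.012, 0.009]
force: [1.1, 2.4, 4.5]
finger_gap: 0.45
```

Run:
```python
from h import *
go([.430,-.084,.172],10.6)
```

```text
t 3.05 tcp [ 0.4294 -0.0825  0.175 ] x [0.982 0.188 0.022] y [ 0.188 -0.982  0.02 ] z [ 0.025 -0.016 -1.   ] F [1.1 2.4 4.5] gap 0.45 q [-0.44  0.51  2.03 -0.01  0.57  0.94]
need tool dxyz mm [0.2 1.5 3. ] psi 10.85 spin 0.25
```

Request:
apply_moves(increments=[[[0, 0, 0, -5], [0, 0, 0, -8], [0, 0, 0, -8], [0, 0, 0, -8], [0, 0, 0, -8]]], fingers=0.2)

```text
t: 3.55
tcp_pos: [0.4288, -0.0813, 0.1751]
tool_rot: [0.91, 0.415, 0.008, 0.01]
force: [-0.2, -0.5, -0.3]
finger_gap: 0.449
```

Run:
```python
from h import *
go([.430,-.084,.175],80.6)
c,p,d=snap("wrist","w2")
```

```text
t 3.55 tcp [ 0.4288 -0.0813  0.1751] x [0.655 0.756 0.006] y [ 0.755 -0.655  0.026] z [ 0.023 -0.012 -1.   ] F [-0.2 -0.5 -0.3] gap 0.449 q [-0.44  0.51  2.03 -0.    0.58  0.27]
need tool dxyz mm [-1.3  2.6  0.2] psi 49.09 spin -31.51
```

View pics/w2.png

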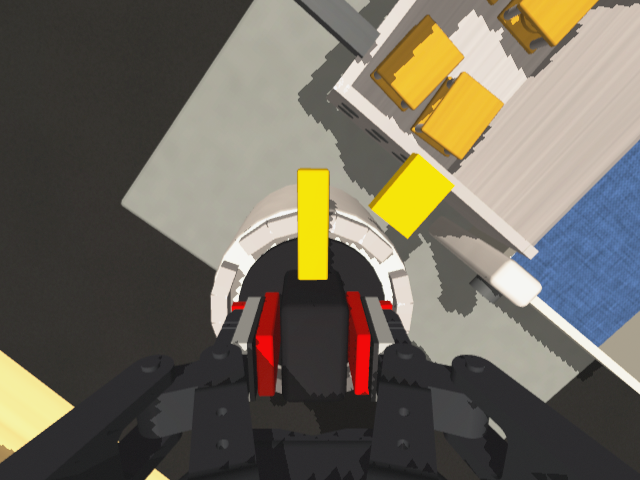

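The dial is turning with the hand: the arm at (312,225) is clear of the lug at (412,195), and both tabs are pinched. I'll keep turning.

Request:
apply_moves(increments=[[[0, 0, 0, -8], [0, 0, 0, -8], [0, 0, 0, -8], [0, 0, 0, -8], [0, 0, 0, 0]]])

```text
t: 4.1
tcp_pos: [0.4279, -0.0811, 0.1751]
tool_rot: [0.757, 0.653, 0.004, 0.01]
force: [1.1, -1.1, -1.1]
finger_gap: 0.448
```

Run:
```python
from h import *
go([.430,-.084,.175],80.6)
```

```text
t 4.1 tcp [ 0.4279 -0.0811  0.1751] x [ 0.147  0.989 -0.007] y [ 0.989 -0.146  0.021] z [ 0.02 -0.01 -1.  ] F [ 1.1 -1.1 -1.1] gap 0.448 q [-0.44  0.51  2.03 -0.    0.58 -0.3 ]
need tool dxyz mm [-2.6  2.5  0.2] psi 81.57 spin 0.97
```

Request:
apply_moves(increments=[[[0, 0, 0, -3], [0, 0, 0, -1]]])

```text
t: 4.3
tcp_pos: [0.4279, -0.081, 0.1751]
tool_rot: [0.74, 0.673, 0.005, 0.009]
force: [0.5, -0.9, -0.6]
finger_gap: 0.448
```

Request:
apply_moves(increments=[[[0, 0, 0, 0], [0, 0, 0, 0], [0, 0, 0, 0]]], fingers=1.0)

```text
t: 4.6
tcp_pos: [0.428, -0.0813, 0.1749]
tool_rot: [0.74, 0.673, 0.004, 0.01]
force: [0.0, -0.2, 0.7]
finger_gap: 0.935
```

Run:
```python
from h import *
s,R=st(); print(s['ft_torque'])
go([.430,-.084,.175],80.6)
c,p,d=snap("wrist","w3")
```

```text
t 4.6 tcp [ 0.428  -0.0813  0.1749] x [ 0.095  0.995 -0.007] y [ 0.995 -0.095  0.02 ] z [ 0.02  -0.009 -1.   ] F [ 0.  -0.2  0.7] gap 0.935 q [-0.45  0.51  2.03  0.    0.58 -0.35]
[ 0.02078103  0.03690276 -0.01258003]
t 4.6 tcp [ 0.428  -0.0813  0.1749] x [ 0.095  0.995 -0.007] y [ 0.995 -0.095  0.02 ] z [ 0.02  -0.009 -1.   ] F [ 0.  -0.2  0.7] gap 0.935 q [-0.45  0.51  2.03  0.    0.58 -0.35]
need tool dxyz mm [-2.5  2.3 -0. ] psi 84.56 spin 3.96
```

View pics/w3.png

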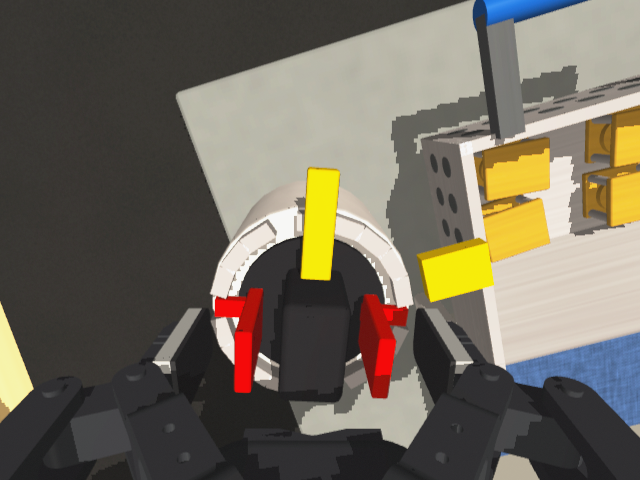

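Tabs have sprung back into the notches (ears at (230,306) and (395,315) over the collar) with the dial at its stop. I'll move to the handle.

Request:
apply_moves(increments=[[[0, 0, -0.04, 0], [0, 0, -0.05, 8.5], [0, 0, -0.02, 8.5], [0, 0, 0, 8.5], [0, 0, 0, 8.5]]])

```text
t: 5.15
tcp_pos: [0.4265, -0.0803, 0.2887]
tool_rot: [0.906, 0.423, 0.006, 0.008]
force: [0.5, -0.2, 0.2]
finger_gap: 1.002
```

Request:
apply_moves(increments=[[[0, 0, 0, 8.5], [0, 0, 0, 8.5], [0, 0, 0, 8.5], [0, 0, 0, 8.5], [0, 0, 0, 6]]])

```text
t: 5.65
tcp_pos: [0.4263, -0.0797, 0.291]
tool_rot: [0.997, 0.082, 0.01, 0.008]
force: [0.2, 0.5, -0.2]
finger_gap: 1.001
```

Run:
```python
from h import *
go([.556,.036,.24],10.6)
c,p,d=snap("top","t2")
c,p,d=snap("wrist","w4")
```

```text
t 5.65 tcp [ 0.4263 -0.0797  0.291 ] x [0.986 0.163 0.019] y [ 0.163 -0.986  0.018] z [ 0.022 -0.015 -1.   ] F [ 0.2  0.5 -0.2] gap 1.001 q [-0.44  0.28  1.92 -0.01  0.91  0.97]
need tool dxyz mm [145.9 -94.   52. ] psi 9.39 spin -1.21
```

View pics/w4.png

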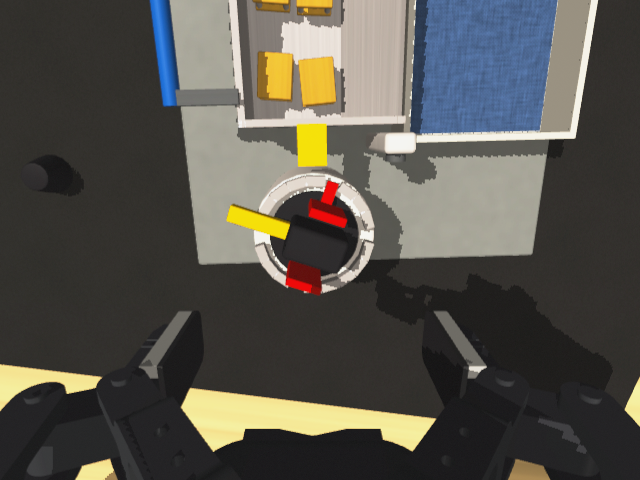

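The dial arm now points to (258,221), about 70°, with both tabs out.

Request:
apply_moves(increments=[[[0.036, -0.023, 0, 0], [0.036, -0.023, 0, 0], [0.036, -0.023, 0, 0], [0.036, -0.023, 0, -1], [0.01, -0.006, 0, 0]]])

```text
t: 6.25
tcp_pos: [0.5645, 0.0459, 0.2923]
tool_rot: [0.995, 0.098, 0.01, 0.01]
force: [-0.3, -0.1, -1.1]
finger_gap: 1.003
```

Run:
```python
from h import *
go([.556,.036,.22],10.6)
c,p,d=snap("wrist","w5")
```

```text
t 6.25 tcp [0.5645 0.0459 0.2923] x [0.981 0.195 0.019] y [ 0.195 -0.981  0.021] z [ 0.022 -0.017 -1.   ] F [-0.3 -0.1 -1.1] gap 1.003 q [-0.11  0.46  1.61 -0.02  1.05  1.27]
need tool dxyz mm [-11.6   6.5  72.3] psi 11.26 spin 0.66
```

View pics/w5.png

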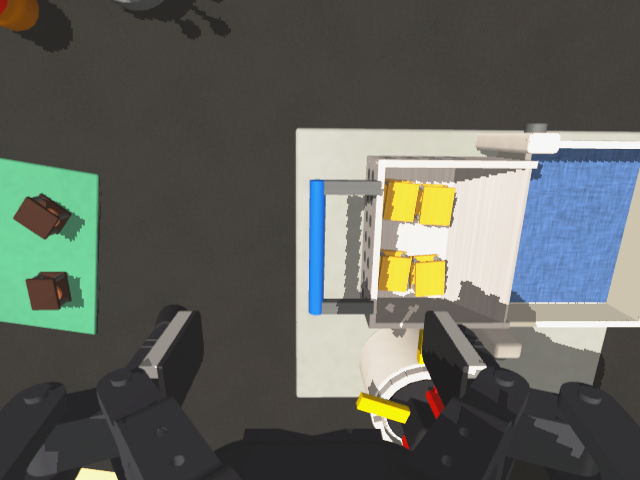

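The handle bar runs from (317,182) to (316,312), midpoint about (317,247).

Run:
```python
from h import *
c,p,d=snap("wrist"); H,S,V=hsv(p)
b=(H>100)&(H<125)&(S>180)&(V>80); b[:,345:]=0
for a,r,k in blobs(b,100):
    bx=cv2.boxPoints(r); P=onz(c,bx,.088); print(r,onz(c,[r[0]],.088).round(4),deg(P[1]-P[0]),deg(P[2]-P[1]),np.linalg.norm(P[1]-P[0]),np.linalg.norm(P[2]-P[1]))
    hm=onz(c,[r[0]],.088)[0]
s,R=st()
go([hm[0]-.054*R[0,2],hm[1]-.054*R[1,2],.139],10.6)
```

```text
((316.533447265625, 246.52435302734375), (14.32625961303711, 133.05154418945312), 0.5509040355682373) [[0.5583 0.0371 0.088 ]] 10.58 -79.44 0.10593938408847538 0.010372431770485116
t 6.35 tcp [0.5625 0.0446 0.2918] x [0.981 0.194 0.015] y [ 0.193 -0.981  0.021] z [ 0.019 -0.018 -1.   ] F [ 0.5 -0.  -1.2] gap 1.003 q [-0.11  0.46  1.61 -0.02  1.06  1.27]
t 6.35 tcp [0.5625 0.0446 0.2918] x [0.981 0.194 0.015] y [ 0.193 -0.981  0.021] z [ 0.019 -0.018 -1.   ] F [ 0.5 -0.  -1.2] gap 1.003 q [-0.11  0.46  1.61 -0.02  1.06  1.27]
need tool dxyz mm [ -8.7   2.2 152.8] psi 11.18 spin 0.58
```

Request:
apply_moves(increments=[[[-0.006, 0.002, 0.04, 0.5], [-0.002, 0, 0.04, 0], [0, 0, 0.03, 0], [0, 0, 0, 0]]])

```text
t: 6.75
tcp_pos: [0.5535, 0.0356, 0.181]
tool_rot: [0.995, 0.095, 0.008, 0.011]
force: [-0.5, 0.5, 1.4]
finger_gap: 1.0
```

Run:
```python
from h import *
s,R=st()
hm=[.5572,.0368]
go([hm[0]-.054*R[0,2],hm[1]-.054*R[1,2],.139],10.6)
```

```text
t 6.75 tcp [0.5535 0.0356 0.181 ] x [0.982 0.189 0.015] y [ 0.189 -0.982  0.024] z [ 0.019 -0.02  -1.   ] F [-0.5  0.5  1.4] gap 1.0 q [-0.13  0.61  1.73 -0.03  0.79  1.27]
t 6.75 tcp [0.5535 0.0356 0.181 ] x [0.982 0.189 0.015] y [ 0.189 -0.982  0.024] z [ 0.019 -0.02  -1.   ] F [-0.5  0.5  1.4] gap 1.0 q [-0.13  0.61  1.73 -0.03  0.79  1.27]
need tool dxyz mm [ 2.4 -2.8 42. ] psi 10.89 spin 0.29
```

Request:
apply_moves(increments=[[[0.002, -0.003, 0, 0], [0, 0, 0, 0], [0, 0, 0, 0]]], fingers=0.42)

```text
t: 7.05
tcp_pos: [0.5545, 0.0371, 0.184]
tool_rot: [0.995, 0.094, 0.009, 0.012]
force: [0.2, 0.3, -0.1]
finger_gap: 0.513
```

Run:
```python
from h import *
s,R=st()
hm=[.5572,.0368]
go([hm[0]-.054*R[0,2],hm[1]-.054*R[1,2],.139],10.6)
c,p,d=snap("wrist","w6")
```

```text
t 7.05 tcp [0.5545 0.0371 0.184 ] x [0.982 0.188 0.016] y [ 0.187 -0.982  0.025] z [ 0.02  -0.021 -1.   ] F [ 0.2  0.3 -0.1] gap 0.513 q [-0.13  0.6   1.72 -0.03  0.79  1.27]
t 7.05 tcp [0.5545 0.0371 0.184 ] x [0.982 0.188 0.016] y [ 0.187 -0.982  0.025] z [ 0.02  -0.021 -1.   ] F [ 0.2  0.3 -0.1] gap 0.513 q [-0.13  0.6   1.72 -0.03  0.79  1.27]
need tool dxyz mm [ 1.1 -1.6 45. ] psi 10.83 spin 0.23
```

View pics/w6.png

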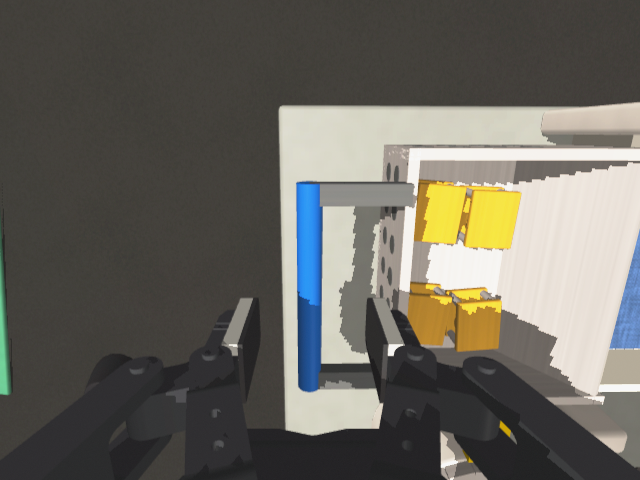

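The fingers at (240,335) and (385,335) straddle the bar (309,290) and fit the gap to the basket.

Request:
apply_moves(increments=[[[0.001, -0.002, 0.025, 0], [0, 0, 0.02, 0], [0, 0, 0.003, 0]]])

```text
t: 7.4
tcp_pos: [0.5598, 0.038, 0.1405]
tool_rot: [0.995, 0.095, 0.016, 0.013]
force: [-0.4, -0.2, 0.6]
finger_gap: 0.418
```

Run:
```python
from h import *
s,R=st()
hm=[.5572,.0368]
go([hm[0]-.054*R[0,2],hm[1]-.054*R[1,2],.139],10.6)
c,p,d=snap("wrist","w7")
```

```text
t 7.4 tcp [0.5598 0.038  0.1405] x [0.982 0.189 0.028] y [ 0.188 -0.982  0.029] z [ 0.033 -0.023 -0.999] F [-0.4 -0.2  0.6] gap 0.418 q [-0.12  0.68  1.74 -0.03  0.69  1.28]
t 7.4 tcp [0.5598 0.038  0.1405] x [0.982 0.189 0.028] y [ 0.188 -0.982  0.029] z [ 0.033 -0.023 -0.999] F [-0.4 -0.2  0.6] gap 0.418 q [-0.12  0.68  1.74 -0.03  0.69  1.28]
need tool dxyz mm [-4.4 -0.9  1.3] psi 10.9 spin 0.3
```

View pics/w7.png

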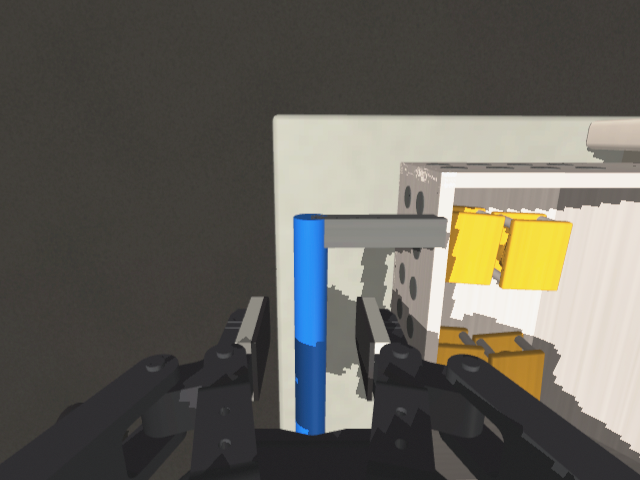

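The bar at (310,310) lies between the fingers, so I'll close.

Request:
apply_moves(increments=[[[-0.002, -0.001, 0.001, 0], [0, 0, 0, 0], [0, 0, 0, 0]]], fingers=0.0, newtons=30)

```text
t: 7.75
tcp_pos: [0.5584, 0.0388, 0.1421]
tool_rot: [0.995, 0.095, 0.017, 0.013]
force: [0.3, -1.0, -2.9]
finger_gap: 0.124
```

Request:
apply_moves(increments=[[[0, 0.0024, -0.027, 0], [0, 0.007, -0.026, 0], [0, 0.011, -0.0245, 0]]])

```text
t: 8.05
tcp_pos: [0.5616, 0.0196, 0.2198]
tool_rot: [0.995, 0.096, 0.019, 0.015]
force: [4.3, -8.0, -10.6]
finger_gap: 0.124
```

```bash
cat >> h.py <<'E'
YAW=np.radians(10.7); O=np.array([.5855,-.1158])
MX=np.array([np.cos(YAW),np.sin(YAW)]);MY=np.array([-np.sin(YAW),np.cos(YAW)])
def arc(steps=(10,20,30)):
    s,R=st(); g=s['tcp_pos']+.054*R[:,2]; m=[(g[:2]-O)@MX,(g[:2]-O)@MY,g[2]-.085]; r=np.hypot(m[1],m[2]); th=np.degrees(np.arctan2(m[2],m[1]))
    print('machine grasp',np.round(m,4),'r',r.round(4),'theta',th.round(1))
    pr=g
    for a in steps:
        t=np.radians(th+a); w=np.r_[O+MX*m[0]+MY*.155*np.cos(t),.085+.155*np.sin(t)]
        print(th+a,'inc',(R.T@(w-pr)*1000).round(1)); pr=w
E
python3 - <<'E'
from h import *
arc((10,20,30,40,50))
E
```

```text
t 8.05 tcp [0.5616 0.0196 0.2198] x [0.981 0.191 0.035] y [ 0.19  -0.981  0.033] z [ 0.041 -0.025 -0.999] F [  4.3  -8.  -10.6] gap 0.124 q [-0.16  0.55  1.69 -0.02  0.86  1.24]
machine grasp [0.0036 0.1357 0.0808] r 0.158 theta 30.8
40.776837588549 inc [  0.6  19.  -19.8]
50.776837588549 inc [  0.6  20.  -18.2]
60.776837588549 inc [  0.4  22.8 -14.5]
70.776837588549 inc [  0.3  25.  -10.3]
80.776837588549 inc [ 0.1 26.4 -5.8]
```

Request:
apply_moves(increments=[[[0.001, 0.019, -0.02, 0], [0.001, 0.02, -0.018, 0], [0, 0.023, -0.0145, 0]]])

```text
t: 8.35
tcp_pos: [0.5714, -0.0337, 0.2783]
tool_rot: [0.995, 0.095, 0.019, 0.007]
force: [4.1, 0.8, -7.5]
finger_gap: 0.13
```

Run:
```python
from h import *
arc((7,14,21,28,35))
```

```text
t 8.35 tcp [ 0.5714 -0.0337  0.2783] x [0.981 0.188 0.037] y [ 0.188 -0.982  0.018] z [ 0.04  -0.01  -0.999] F [ 4.1  0.8 -7.5] gap 0.13 q [-0.25  0.48  1.62  0.    1.01  1.13]
machine grasp [0.0034 0.0823 0.1393] r 0.1618 theta 59.4
66.4216448813589 inc [ 0.  20.4 -2.4]
73.4216448813589 inc [ 0.2 17.9 -6.2]
80.4216448813589 inc [ 0.1 18.5 -4. ]
87.4216448813589 inc [ 0.  18.9 -1.7]
94.4216448813589 inc [-0.1 18.9  0.6]
```

Request:
apply_moves(increments=[[[0, 0.02, -0.004, 0], [0, 0.018, -0.006, 0], [0, 0.018, -0.004, 0], [0, 0.019, -0.002, 0]]])

```text
t: 8.75
tcp_pos: [0.5841, -0.103, 0.3029]
tool_rot: [0.995, 0.094, 0.023, 0.0]
force: [1.4, 2.3, -4.9]
finger_gap: 0.126
```

Run:
```python
from h import *
arc((7,14,21,28,35))
```

```text
t 8.75 tcp [ 0.5841 -0.103   0.3029] x [0.981 0.187 0.045] y [ 0.187 -0.982  0.004] z [ 0.045  0.004 -0.999] F [ 1.4  2.3 -4.9] gap 0.126 q [-0.37  0.47  1.54  0.02  1.09  1.  ]
machine grasp [0.0034 0.0126 0.1639] r 0.1644 theta 85.6
92.6128171299869 inc [-0.4 19.6  9.2]
99.6128171299869 inc [-0.1 18.8  2.1]
106.6128171299869 inc [-0.2 18.4  4.4]
113.6128171299869 inc [-0.3 17.7  6.6]
120.6128171299869 inc [-0.4 16.8  8.7]
```

Request:
apply_moves(increments=[[[0, 0.018, 0.005, 0], [0, 0.018, 0.005, 0], [0, 0.017, 0.006, 0], [0, 0.017, 0.007, 0], [0, 0.01, 0.005, 0]]])

```text
t: 9.25
tcp_pos: [0.6001, -0.1883, 0.283]
tool_rot: [0.995, 0.094, 0.024, 0.002]
force: [-0.5, 2.2, 0.5]
finger_gap: 0.12
```

Run:
```python
from h import *
arc((5,10))
c,p,d=snap("scene","s8")
c,p,d=snap("wrist","w8")
```

```text
t 9.25 tcp [ 0.6001 -0.1883  0.283 ] x [0.981 0.186 0.048] y [ 0.186 -0.982  0.009] z [ 0.048  0.    -0.999] F [-0.5  2.2  0.5] gap 0.12 q [-0.49  0.54  1.47  0.03  1.09  0.88]
machine grasp [ 0.0034 -0.0744  0.144 ] r 0.1621 theta 117.3
122.31905157739392 inc [-0.6  8.4 13.1]
127.31905157739392 inc [-0.4 11.   7.8]
```

View pics/s8.png

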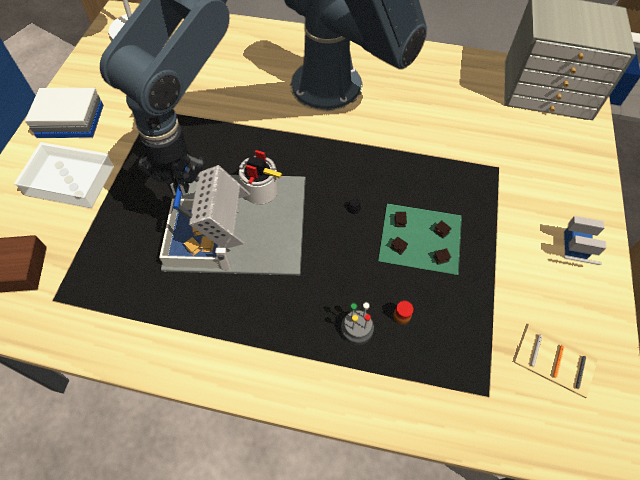

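View pics/w8.png

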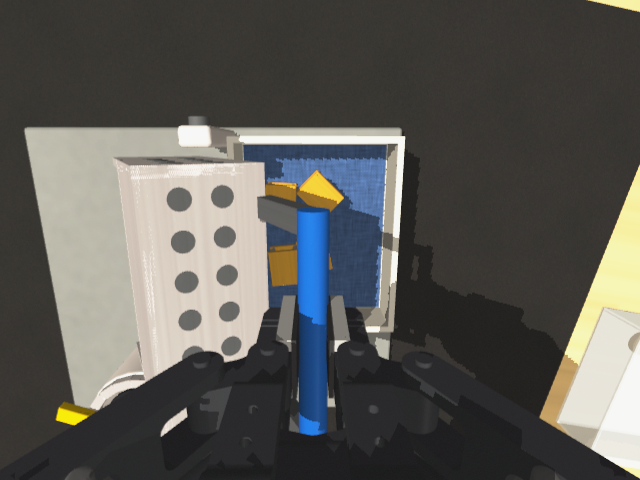

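The basket is tipped to about 117°. Brass is visible in the tray at (283,190), (320,188) and (290,265). I'll push gently to the stop and let everything settle.

Request:
apply_moves(increments=[[[0, 0.006, 0.005, 0], [0, 0, 0, 0], [0, 0, 0, 0], [0, 0, 0, 0]]])

```text
t: 9.75
tcp_pos: [0.6009, -0.1917, 0.2806]
tool_rot: [0.995, 0.094, 0.023, 0.0]
force: [-1.1, 0.2, 1.4]
finger_gap: 0.123
```

Run:
```python
from h import *
arc((-7,-14,-21,-28,-35))
c,p,d=snap("wrist","w9")
c,p,d=snap("top","t9")
cv2.imwrite("pics/t9c.png",cv2.resize(p[150:400,300:560,::-1],None,fx=2.3,fy=2.3))
```

```text
t 9.75 tcp [ 0.6009 -0.1917  0.2806] x [0.981 0.188 0.046] y [ 0.188 -0.982  0.005] z [ 0.046  0.003 -0.999] F [-1.1  0.2  1.4] gap 0.123 q [-0.49  0.55  1.47  0.03  1.09  0.87]
machine grasp [ 0.0035 -0.0777  0.1416] r 0.1616 theta 118.8
111.75541514911171 inc [  0.2 -20.3  -2.4]
104.75541514911171 inc [  0.3 -17.9  -6. ]
97.75541514911171 inc [  0.2 -18.5  -3.8]
90.75541514911171 inc [  0.1 -18.9  -1.5]
83.75541514911171 inc [  0.  -18.9   0.8]
```

View pics/w9.png

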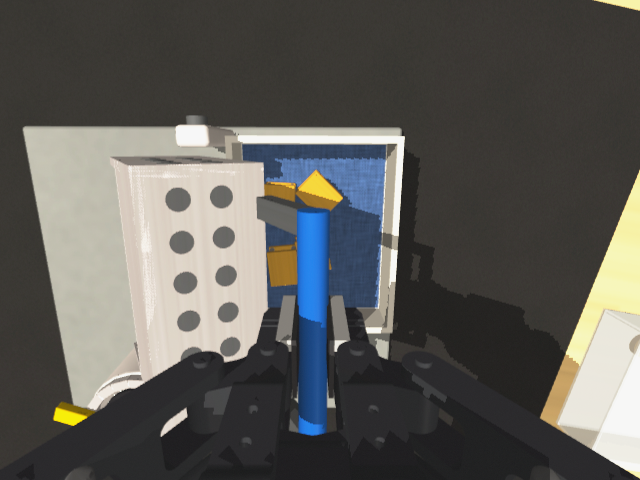

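View pics/t9c.png

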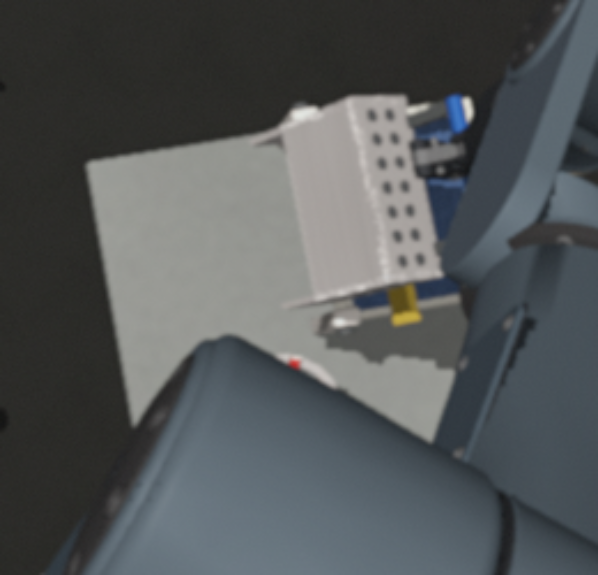

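The basket is at its stop and the movements are at rest in the tray. Swinging back.

Request:
apply_moves(increments=[[[0, -0.018, -0.008, 0], [0, -0.018, -0.006, 0], [0, -0.0185, -0.004, 0], [0, -0.019, -0.0015, 0], [0, -0.019, 0.001, 0]]])

```text
t: 10.35
tcp_pos: [0.5841, -0.1032, 0.3015]
tool_rot: [0.995, 0.093, 0.027, 0.008]
force: [0.2, -1.5, -2.6]
finger_gap: 0.122
```

Run:
```python
from h import *
arc((-10,-20,-30,-40,-50))
```

```text
t 10.35 tcp [ 0.5841 -0.1032  0.3015] x [0.981 0.186 0.052] y [ 0.185 -0.982  0.021] z [ 0.055 -0.011 -0.998] F [ 0.2 -1.5 -2.6] gap 0.122 q [-0.37  0.47  1.55  0.01  1.07  1.01]
machine grasp [0.0038 0.0115 0.1626] r 0.163 theta 86.0
75.95819908022855 inc [ -0.6 -26.4  11.7]
65.95819908022855 inc [ -0.4 -25.7   8.3]
55.95819908022855 inc [ -0.7 -23.9  12.6]
45.95819908022855 inc [ -0.9 -21.3  16.5]
35.95819908022855 inc [ -1.  -18.1  20. ]
```

Request:
apply_moves(increments=[[[0, -0.026, 0.006, 0], [0, -0.0255, 0.009, 0], [-0.001, -0.024, 0.013, 0], [-0.001, -0.021, 0.0165, 0]]])

```text
t: 10.75
tcp_pos: [0.5649, -0.0022, 0.2544]
tool_rot: [0.995, 0.095, 0.029, 0.01]
force: [5.7, -12.6, -14.5]
finger_gap: 0.122
```

Run:
```python
from h import *
arc((-10,-20,-30,-40,-50))
```

```text
t 10.75 tcp [ 0.5649 -0.0022  0.2544] x [0.98  0.19  0.056] y [ 0.188 -0.982  0.025] z [ 0.06  -0.014 -0.998] F [  5.7 -12.6 -14.5] gap 0.122 q [-0.2   0.49  1.67 -0.    0.92  1.18]
machine grasp [0.0038 0.114  0.1155] r 0.1623 theta 45.4
35.35602000718432 inc [ -1.4 -13.   25.4]
25.35602000718432 inc [ -1.2 -14.2  22.9]
15.35602000718432 inc [ -1.4 -10.   25. ]
5.35602000718432 inc [-1.5 -5.5 26.4]
-4.64397999281568 inc [-1.5 -0.9 27. ]
```

Request:
apply_moves(increments=[[[-0.001, -0.015, 0.024, 0], [-0.001, -0.013, 0.024, 0], [-0.001, -0.009, 0.025, 0]]])

```text
t: 11.05
tcp_pos: [0.5575, 0.0367, 0.1776]
tool_rot: [0.995, 0.099, 0.03, 0.013]
force: [2.1, -23.9, -3.7]
finger_gap: 0.123
```

Run:
```python
from h import *
arc((-5,-10,-15,-20))
```

```text
t 11.05 tcp [0.5575 0.0367 0.1776] x [0.979 0.197 0.057] y [ 0.196 -0.98   0.031] z [ 0.062 -0.019 -0.998] F [  2.1 -23.9  -3.7] gap 0.123 q [-0.13  0.61  1.74 -0.02  0.73  1.25]
machine grasp [0.0039 0.1535 0.0387] r 0.1583 theta 14.2
9.168673207834601 inc [-0.8 -0.  14. ]
4.168673207834601 inc [-0.8 -2.  13.4]
-0.8313267921653988 inc [-0.8 -0.8 13.5]
-5.831326792165399 inc [-0.8  0.4 13.5]
```

Request:
apply_moves(increments=[[[-0.001, 0.001, 0.016, 0], [-0.001, 0, 0.016, 0], [0, 0.001, 0.012, 0], [0, 0.001, 0.004, 0]]])

```text
t: 11.45
tcp_pos: [0.5603, 0.039, 0.1359]
tool_rot: [0.994, 0.099, 0.036, 0.012]
force: [-6.4, -5.7, 20.3]
finger_gap: 0.125
```

Run:
```python
from h import *
arc((-5,-10))
c,p,d=snap("scene","s10")
c,p,d=snap("wrist","w10")
```

```text
t 11.45 tcp [0.5603 0.039  0.1359] x [0.978 0.198 0.069] y [ 0.196 -0.98   0.03 ] z [ 0.073 -0.016 -0.997] F [-6.4 -5.7 20.3] gap 0.125 q [-0.13  0.68  1.76 -0.01  0.63  1.25]
machine grasp [ 0.0077  0.1552 -0.003 ] r 0.1552 theta -1.1
-6.102920067384179 inc [-0.9  0.7 13.5]
-11.10292006738418 inc [-0.9  1.6 13.4]
```

View pics/w10.png

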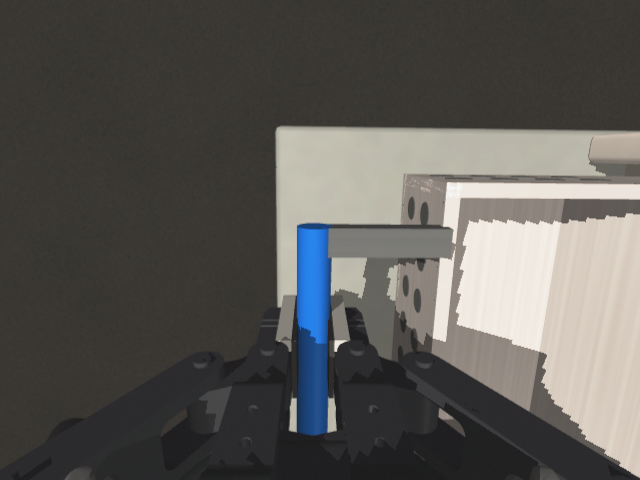

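The basket is down on its stop and looks empty. Releasing and rising.

Request:
apply_moves(increments=[[[0, 0, 0, 0], [0, 0, 0, 0], [0, 0, -0.02, 0], [0, 0, -0.04, 0], [0, 0, -0.04, 0]]], fingers=0.42)

```text
t: 12.05
tcp_pos: [0.5463, 0.0474, 0.2314]
tool_rot: [0.995, 0.098, 0.027, 0.006]
force: [0.5, 0.5, -0.6]
finger_gap: 0.414
```

Request:
apply_moves(increments=[[[0, 0, -0.04, 0], [0, -0.04, 0, 0], [0, -0.04, 0, 0], [0, -0.04, 0, 0], [0, -0.02, 0, 0]]], fingers=1.0)

```text
t: 12.55
tcp_pos: [0.5163, 0.1917, 0.2739]
tool_rot: [0.995, 0.095, 0.031, 0.003]
force: [0.4, 0.5, 0.8]
finger_gap: 1.0
```

Run:
```python
from h import *
st()
c,p,d=snap("scene","s11"); cv2.imwrite("pics/s11c.png",cv2.resize(p[140:340,130:430,::-1],None,fx=2.6,fy=2.6))
c,p,d=snap("top","t11"); cv2.imwrite("pics/t11c.png",cv2.resize(p[150:390,130:560,::-1],None,fx=1.8,fy=1.8))
c,p,d=snap("wrist","w11")
```

```text
t 12.55 tcp [0.5163 0.1917 0.2739] x [0.98  0.189 0.06 ] y [ 0.189 -0.982  0.013] z [ 0.061 -0.001 -0.998] F [0.4 0.5 0.8] gap 1.0 q [ 0.16  0.45  1.68 -0.01  0.95  1.54]
```

View pics/s11c.png

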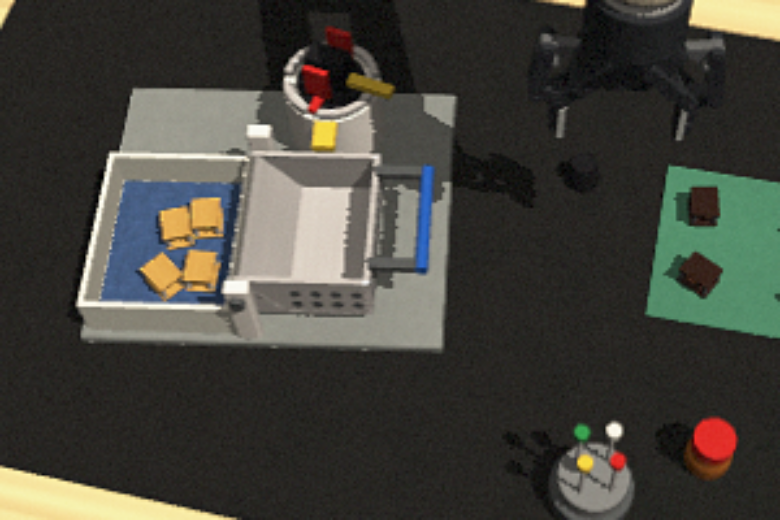

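View pics/t11c.png

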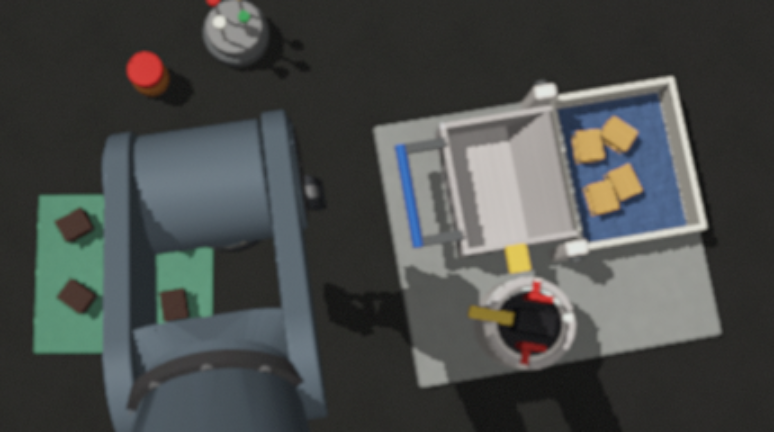

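All four brass movements lie in the tray (scene crop 160-215, 205-280), the basket is upright and empty, and the bystanders are untouched. Next, the mat.

Run:
```python
from h import *
go([.47,.335,.32],10.6)
```

```text
t 12.7 tcp [0.517  0.1902 0.2737] x [0.98  0.191 0.06 ] y [ 0.19  -0.982  0.014] z [ 0.062 -0.002 -0.998] F [0.5 0.3 1.2] gap 0.997 q [ 0.15  0.45  1.68 -0.01  0.95  1.54]
need tool dxyz mm [ -15.6 -150.4  -49.5] psi 11.02 spin 0.42
```

Request:
apply_moves(increments=[[[-0.005, -0.045, -0.015, 0], [-0.005, -0.045, -0.015, 0], [-0.005, -0.045, -0.015, 0], [0, -0.02, -0.005, 0], [0, 0, 0, 0]]])

```text
t: 13.2
tcp_pos: [0.4702, 0.3407, 0.3185]
tool_rot: [0.995, 0.091, 0.028, 0.004]
force: [0.9, -0.1, 0.3]
finger_gap: 0.997
```

```bash
cat > dirty.py <<'E'
from h import *
import sys
go([.47,.335,.32],10.6)
c,p,d=snap("wrist",sys.argv[1]); H,S,V=hsv(p)
g=(H>60)&(H<90)&(S>80)&(V>60)
gb=max(blobs(g,500),key=lambda q:q[0]); hull=np.zeros(H.shape,np.uint8); cv2.drawContours(hull,[cv2.convexHull(gb[2])],-1,1,-1)
K,D,R,t=c
vs,us=np.nonzero((d>0)); rr=cv2.undistortPoints(np.c_[us,vs].astype(float).reshape(-1,1,2),K,D)[:,0]
X=(np.c_[rr,np.ones(len(rr))]*d[vs,us][:,None]-t)@R
Z=np.zeros(d.shape); Z[vs,us]=X[:,2]
XY=np.zeros(d.shape+(2,)); XY[vs,us]=X[:,:2]
m=(Z>.018)&(Z<.034)&(hull>0)&(H<25)&(V<130)
# add region near mat
m=cv2.morphologyEx(m.astype(np.uint8),cv2.MORPH_OPEN,np.ones((5,5)))
for a,r,k in blobs(m,200):
    M=np.zeros(m.shape,np.uint8); cv2.drawContours(M,[k],-1,1,-1)
    pts=XY[(M>0)&(Z>.018)]*1000; z=Z[(M>0)&(Z>.018)]
    q=cv2.minAreaRect(pts.astype(np.float32)); bx=cv2.boxPoints(q); e=[bx[1]-bx[0],bx[2]-bx[1]]; L=max(e,key=np.linalg.norm)
    print('px',np.round(r[0]),'c',np.round(q[0],1),'size',np.round(sorted(q[1]),1),'long dir',deg(L)%180,'z',np.median(z).round(4))
E
python3 dirty.py w12
```

```text
t 13.2 tcp [0.4702 0.3407 0.3185] x [0.982 0.182 0.054] y [ 0.181 -0.983  0.013] z [ 0.056 -0.003 -0.998] F [ 0.9 -0.1  0.3] gap 0.997 q [ 0.45  0.44  1.55 -0.03  1.1   1.85]
need tool dxyz mm [-1.1  5.6 -1.5] psi 10.49 spin -0.11
px [363. 258.] c [443.9 279.7] size [24.8 31.5] long dir 11.87 z 0.0257
px [263. 234.] c [451.1 383.1] size [25.1 31. ] long dir 55.23 z 0.0259
px [373. 185.] c [518.5 285.8] size [25.  31.2] long dir 61.84 z 0.0258
px [269. 157.] c [526.2 389.2] size [25.  31.3] long dir 120.45 z 0.026
```

View pics/w12.png

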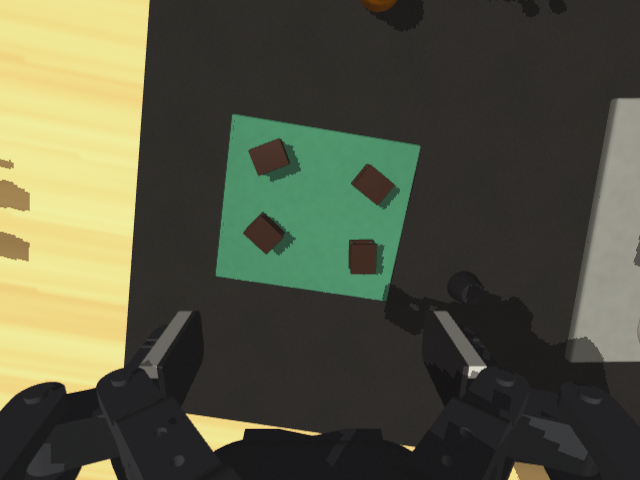

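Four dark blocks are clear on the mat at (363,258), (263,234), (373,185) and (269,157), with sizes matching 26x32 mm. I'll check the basket floor from the top view, then start picking.

Run:
```python
from h import *
c,p,d=snap("top","t13"); K,D,R,t=c
vs,us=np.nonzero((d>0)); rr=cv2.undistortPoints(np.c_[us,vs].astype(float).reshape(-1,1,2),K,D)[:,0]
X=(np.c_[rr,np.ones(len(rr))]*d[vs,us][:,None]-t)@R
m=np.c_[(X[:,:2]-O)@MX,(X[:,:2]-O)@MY,X[:,2]]
f=(m[:,2]>.029)&(m[:,2]<.040)&(np.abs(m[:,0])<.075)&(m[:,1]>0)&(m[:,1]<.13)
print(f.sum(),np.percentile(m[f],[3,50,97],axis=0).round(3))
r=(m[:,2]>.078)&(m[:,2]<.09)&(np.abs(m[:,0])<.085)&(m[:,1]>0.0)&(m[:,1]<.125)
print(np.percentile(m[r],[3,97],axis=0).round(3))
def M(x,y): return O+MX*x+MY*y
print(M(0,.072))
go([.4439,.2797,.09],11.9)
```

```text
2229 [[-0.06   0.031  0.032]
 [-0.002  0.063  0.036]
 [ 0.057  0.096  0.04 ]]
[[-0.071  0.     0.078]
 [ 0.065  0.118  0.089]]
[ 0.572132   -0.04505188]
t 13.3 tcp [0.4704 0.3383 0.3177] x [0.982 0.18  0.052] y [ 0.179 -0.984  0.015] z [ 0.054 -0.006 -0.999] F [ 0.5 -0.1 -0.7] gap 1.002 q [ 0.44  0.44  1.56 -0.03  1.1   1.85]
need tool dxyz mm [-48.4  49.5 226.2] psi 10.36 spin -1.54
```

Request:
apply_moves(increments=[[[-0.015, 0.015, 0.04, -1.5], [-0.017, 0.017, 0.045, 0], [-0.017, 0.017, 0.045, 0], [0, 0, 0.04, 0], [0, 0, 0, 0]]])

```text
t: 13.8
tcp_pos: [0.4451, 0.2715, 0.1428]
tool_rot: [0.995, 0.099, 0.028, 0.006]
force: [-0.4, -0.1, 0.4]
finger_gap: 1.001
```

```bash
cat >> h.py <<'E'
def gr(x,y,z,psi=None):
    "grasp point target"
    s,R=st(); w=R[:,2]; go([x-.054*w[0],y-.054*w[1],z-.054*w[2]],psi)
E
python3 - <<'E'
from h import *
gr(.4439,.2797,.016,11.9)
c,p,d=snap("wrist","w14")
E
```

```text
t 13.8 tcp [0.4451 0.2715 0.1428] x [0.979 0.197 0.054] y [ 0.196 -0.98   0.017] z [ 0.057 -0.006 -0.998] F [-0.4 -0.1  0.4] gap 1.001 q [ 0.34  0.64  1.85 -0.04  0.61  1.75]
t 13.8 tcp [0.4451 0.2715 0.1428] x [0.979 0.197 0.054] y [ 0.196 -0.98   0.017] z [ 0.057 -0.006 -0.998] F [-0.4 -0.1  0.4] gap 1.001 q [ 0.34  0.64  1.85 -0.04  0.61  1.75]
need tool dxyz mm [ -6.4 -10.4  72.5] psi 11.37 spin -0.53
```

View pics/w14.png

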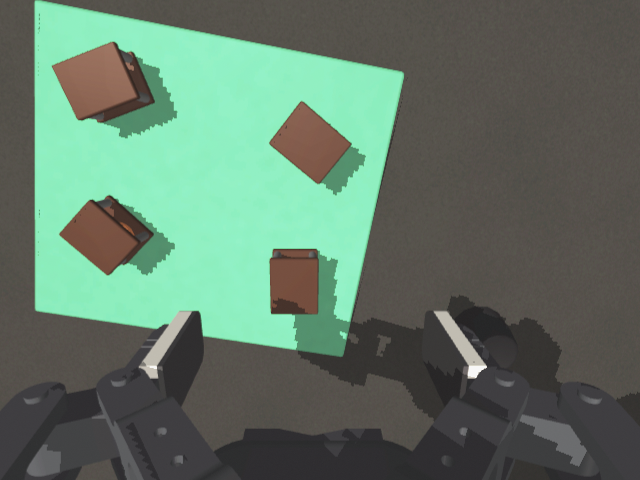

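Block A's top is at (295,287) between the fingers and the loupe is at (487,335), just beyond the right finger. I'll measure both.

```bash
cat > near.py <<'E'
from h import *
def near(name=None,zlo=.018,zhi=.034):
    c,p,d=snap("wrist",name); H,S,V=hsv(p); K,D,R,t=c
    vs,us=np.nonzero((d>0)); rr=cv2.undistortPoints(np.c_[us,vs].astype(float).reshape(-1,1,2),K,D)[:,0]
    X=(np.c_[rr,np.ones(len(rr))]*d[vs,us][:,None]-t)@R
    Z=np.zeros(d.shape); Z[vs,us]=X[:,2]; XY=np.zeros(d.shape+(2,)); XY[vs,us]=X[:,:2]
    m=(Z>zlo)&(Z<zhi)&((H<20)|(H>170))&(S>60)
    m=cv2.morphologyEx(m.astype(np.uint8),cv2.MORPH_OPEN,np.ones((5,5)))
    for a,r,k in blobs(m,300):
        M=np.zeros(m.shape,np.uint8); cv2.drawContours(M,[k],-1,1,-1)
        o=(M>0)&(Z>zlo)&(Z<zhi); pts=XY[o]*1000
        q=cv2.minAreaRect(pts.astype(np.float32)); bx=cv2.boxPoints(q); L=max([bx[1]-bx[0],bx[2]-bx[1]],key=np.linalg.norm)
        print('px',np.round(r[0]),'c',np.round(q[0],1),'size',np.round(sorted(q[1]),1),'long',deg(L)%180,'z',np.median(Z[o]).round(4))
    return Z,XY,H,S,V
E
python3 - <<'E'
from near import *
near()
c=cam("top"); print('loupe',onz(c,[[289,329]],.028))
E
```

```text
px [294. 286.] c [444.2 279.3] size [25.5 31.7] long 11.48 z 0.0258
px [103. 239.] c [450.7 382.6] size [26.5 32. ] long 55.32 z 0.0259
px [310. 145.] c [518.5 285.4] size [25.3 31.4] long 61.85 z 0.0259
px [100.  86.] c [526.1 388.6] size [26.4 32.4] long 120.68 z 0.026
loupe [[0.42524864 0.15717296 0.028     ]]
```

Request:
apply_moves(increments=[[[-0.006, -0.01, 0.02, 0], [0, 0, 0.025, 0], [0, 0, 0.01, 0], [0, 0, 0, 0]]], fingers=0.75)

```text
t: 14.3
tcp_pos: [0.4514, 0.2836, 0.1005]
tool_rot: [0.994, 0.098, 0.043, 0.002]
force: [-0.5, 0.2, 0.2]
finger_gap: 0.747
```

Run:
```python
from near import *
gr(.4442,.2793,.025,11.5)
near()
```

```text
t 14.3 tcp [0.4514 0.2836 0.1005] x [0.977 0.195 0.085] y [ 0.195 -0.981  0.012] z [ 0.086  0.005 -0.996] F [-0.5  0.2  0.2] gap 0.747 q [ 0.36  0.72  1.85 -0.05  0.49  1.78]
t 14.3 tcp [0.4514 0.2836 0.1005] x [0.977 0.195 0.085] y [ 0.195 -0.981  0.012] z [ 0.086  0.005 -0.996] F [-0.5  0.2  0.2] gap 0.747 q [ 0.36  0.72  1.85 -0.05  0.49  1.78]
need tool dxyz mm [-14.3   1.9  20.5] psi 11.29 spin -0.21
px [316. 343.] c [444.2 279.4] size [25.5 32. ] long 10.89 z 0.0258
px [ 78. 286.] c [450.9 382.4] size [26.9 32.1] long 55.44 z 0.0259
px [339. 170.] c [518.4 285.2] size [25.5 31.8] long 61.84 z 0.0258
px [73. 96.] c [526.1 388.8] size [26.6 32.6] long 120.35 z 0.0259
```

Request:
apply_moves(increments=[[[-0.012, 0.002, 0.006, 0], [-0.002, 0, 0.006, 0], [0, 0, 0.006, 0]]])

```text
t: 14.65
tcp_pos: [0.4438, 0.2806, 0.087]
tool_rot: [0.994, 0.098, 0.05, -0.0]
force: [0.0, -0.1, 0.4]
finger_gap: 0.75
```

Run:
```python
from near import *
gr(.4442,.2793,.025,11.5)
```

```text
t 14.65 tcp [0.4438 0.2806 0.087 ] x [0.976 0.195 0.099] y [ 0.195 -0.981  0.01 ] z [ 0.099  0.01  -0.995] F [ 0.  -0.1  0.4] gap 0.75 q [ 0.36  0.74  1.88 -0.06  0.42  1.79]
t 14.65 tcp [0.4438 0.2806 0.087 ] x [0.976 0.195 0.099] y [ 0.195 -0.981  0.01 ] z [ 0.099  0.01  -0.995] F [ 0.  -0.1  0.4] gap 0.75 q [ 0.36  0.74  1.88 -0.06  0.42  1.79]
need tool dxyz mm [-6.   0.7  7.8] psi 11.29 spin -0.21
```

Request:
apply_moves(increments=[[[-0.006, 0.001, 0.007, 0], [-0.001, 0, 0.002, 0]]])

```text
t: 14.85
tcp_pos: [0.4391, 0.2786, 0.0776]
tool_rot: [0.994, 0.098, 0.051, -0.0]
force: [-0.9, -0.2, 0.1]
finger_gap: 0.753
```

Run:
```python
from near import *
gr(.4442,.2793,.026,11.5)
near("w15")
```

```text
t 14.85 tcp [0.4391 0.2786 0.0776] x [0.976 0.195 0.102] y [ 0.195 -0.981  0.009] z [ 0.102  0.011 -0.995] F [-0.9 -0.2  0.1] gap 0.753 q [ 0.36  0.76  1.9  -0.07  0.39  1.8 ]
t 14.85 tcp [0.4391 0.2786 0.0776] x [0.976 0.195 0.102] y [ 0.195 -0.981  0.009] z [ 0.102  0.011 -0.995] F [-0.9 -0.2  0.1] gap 0.753 q [ 0.36  0.76  1.9  -0.07  0.39  1.8 ]
need tool dxyz mm [-0.1 -0.1 -2.1] psi 11.29 spin -0.21
px [312. 342.] c [443.9 279.3] size [25.5 32.2] long 10.65 z 0.0258
px [ 30. 273.] c [450.8 382.4] size [27.2 32.4] long 55.43 z 0.0259
px [337. 134.] c [518.5 285.3] size [25.8 31.8] long 61.92 z 0.0259
px [42. 50.] c [526.1 388.3] size [26.3 32.3] long 119.68 z 0.0259
```

View pics/w15.png

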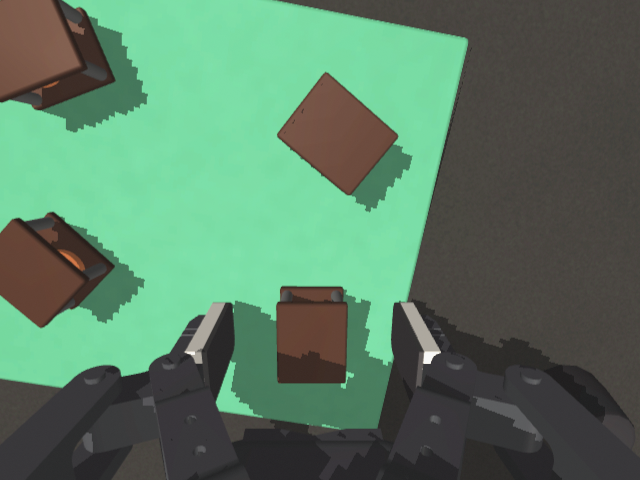

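The block at (312,340) is centred between the fingers, so I'll close on it.

Request:
apply_moves(increments=[[[0, 0, -0.001, 0], [0, 0, 0, 0], [0, 0, 0, 0], [0, 0, 0, 0]]], fingers=0.0, newtons=40)

```text
t: 15.3
tcp_pos: [0.44, 0.279, 0.0788]
tool_rot: [0.994, 0.098, 0.052, -0.001]
force: [0.9, -0.2, -0.9]
finger_gap: 0.294
```

Request:
apply_moves(increments=[[[0, 0, -0.05, 0], [0, 0, -0.05, 0], [0, 0, -0.05, -8], [0, 0, 0, -8], [0, 0, 0, -8]]])

```text
t: 15.8
tcp_pos: [0.4239, 0.277, 0.2265]
tool_rot: [0.95, 0.31, 0.044, 0.011]
force: [-0.1, 0.4, -0.8]
finger_gap: 0.292
```

Run:
```python
from near import *
b=O+MX*(-.027)+MY*.082
gr(b[0],b[1],.16,100.6); print(b)
```

```text
t 15.8 tcp [0.4239 0.277  0.2265] x [0.804 0.589 0.076] y [ 0.587 -0.808  0.047] z [ 0.089  0.007 -0.996] F [-0.1  0.4 -0.8] gap 0.292 q [ 0.37  0.47  1.85 -0.04  0.74  1.34]
t 15.8 tcp [0.4239 0.277  0.2265] x [0.804 0.589 0.076] y [ 0.587 -0.808  0.047] z [ 0.089  0.007 -0.996] F [-0.1  0.4 -0.8] gap 0.292 q [ 0.37  0.47  1.85 -0.04  0.74  1.34]
need tool dxyz mm [-95.6 323.6  20.9] psi 36.22 spin -64.38
[ 0.54374479 -0.04023875]
```

Request:
apply_moves(increments=[[[-0.012, 0.042, 0, 0], [-0.012, 0.042, 0, 0], [-0.012, 0.042, 0, 0], [-0.012, 0.042, 0, 0], [-0.012, 0.042, 0, 0]]])

```text
t: 16.3
tcp_pos: [0.5005, 0.0721, 0.234]
tool_rot: [0.947, 0.318, 0.046, 0.01]
force: [0.7, 0.6, 1.1]
finger_gap: 0.293
```

Run:
```python
from near import *
b=O+MX*(-.027)+MY*.082
gr(b[0],b[1],.16,100.6); print(b)
```

```text
t 16.3 tcp [0.5005 0.0721 0.234 ] x [0.794 0.602 0.081] y [ 0.601 -0.798  0.048] z [ 0.094  0.01  -0.996] F [0.7 0.6 1.1] gap 0.293 q [-0.09  0.45  1.85  0.03  0.75  0.82]
t 16.3 tcp [0.5005 0.0721 0.234 ] x [0.794 0.602 0.081] y [ 0.601 -0.798  0.048] z [ 0.094  0.01  -0.996] F [0.7 0.6 1.1] gap 0.293 q [-0.09  0.45  1.85  0.03  0.75  0.82]
need tool dxyz mm [-39.3 112.1  22.6] psi 37.19 spin -63.41
[ 0.54374479 -0.04023875]
```

Request:
apply_moves(increments=[[[-0.013, 0.037, 0, 0], [-0.013, 0.037, 0, 0], [-0.013, 0.038, 0, -8], [0, 0, 0, -8.5], [0, 0, 0, -8.5]]])

```text
t: 16.8
tcp_pos: [0.5401, -0.0529, 0.2367]
tool_rot: [0.854, 0.517, 0.044, 0.022]
force: [-0.0, 0.3, -1.6]
finger_gap: 0.297
```

Request:
apply_moves(increments=[[[0, 0, 0, -8.5], [0, 0, 0, -8.5], [0, 0, 0, -8.5], [0, 0, 0, -8.5], [0, 0, 0, -5]]])

```text
t: 17.3
tcp_pos: [0.539, -0.0544, 0.2359]
tool_rot: [0.628, 0.777, 0.033, 0.035]
force: [-0.2, 0.1, -0.5]
finger_gap: 0.296
```

Run:
```python
from near import *
b=O+MX*(-.027)+MY*.082
gr(b[0],b[1],.065,100.6); print(b)
near("w16")
```

```text
t 17.3 tcp [ 0.539  -0.0544  0.2359] x [-0.21   0.978 -0.013] y [0.973 0.21  0.096] z [ 0.096  0.008 -0.995] F [-0.2  0.1 -0.5] gap 0.296 q [-0.32  0.49  1.76  0.05  0.8  -0.57]
t 17.3 tcp [ 0.539  -0.0544  0.2359] x [-0.21   0.978 -0.013] y [0.973 0.21  0.096] z [ 0.096  0.008 -0.995] F [-0.2  0.1 -0.5] gap 0.296 q [-0.32  0.49  1.76  0.05  0.8  -0.57]
need tool dxyz mm [ 15.1  -8.8 116.7] psi 102.12 spin 1.52
[ 0.54374479 -0.04023875]
```

View pics/w16.png

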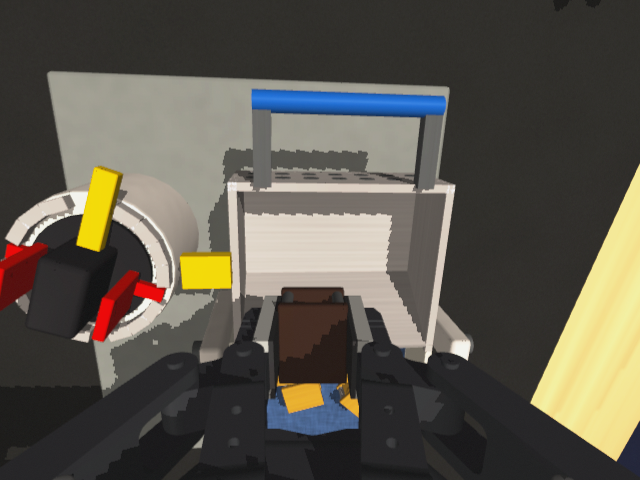

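The block is held above the basket (block at (313,335), basket interior at (320,250)). Going down.

Request:
apply_moves(increments=[[[0.012, -0.004, 0.03, 1.5], [0.002, -0.004, 0.03, 0], [0, 0, 0.03, 0], [0, 0, 0.015, 0], [0, 0, 0, 0]]])

```text
t: 17.85
tcp_pos: [0.54, -0.0416, 0.1287]
tool_rot: [0.641, 0.766, 0.035, 0.037]
force: [-0.5, -0.0, -0.6]
finger_gap: 0.295
```

Run:
```python
from near import *
b=O+MX*(-.027)+MY*.082
gr(b[0],b[1],.065,100.6)
```

```text
t 17.85 tcp [ 0.54   -0.0416  0.1287] x [-0.177  0.984 -0.012] y [0.979 0.177 0.101] z [ 0.101  0.006 -0.995] F [-0.5 -0.  -0.6] gap 0.295 q [-0.3   0.67  1.83  0.07  0.54 -0.53]
t 17.85 tcp [ 0.54   -0.0416  0.1287] x [-0.177  0.984 -0.012] y [0.979 0.177 0.101] z [ 0.101  0.006 -0.995] F [-0.5 -0.  -0.6] gap 0.295 q [-0.3   0.67  1.83  0.07  0.54 -0.53]
need tool dxyz mm [ 1.4 -2.5  9.8] psi 100.17 spin -0.43
```

Request:
apply_moves(increments=[[[0.001, -0.002, 0.01, 0], [0, 0, 0.002, 0], [0, 0, 0, 0]]])

```text
t: 18.15
tcp_pos: [0.5411, -0.0406, 0.1187]
tool_rot: [0.642, 0.765, 0.037, 0.039]
force: [-1.1, 1.3, -1.8]
finger_gap: 0.292
```

Request:
apply_moves(increments=[[[0, 0, 0, 0], [0, 0, 0, 0], [0, 0, -0.04, 0], [0, 0, -0.05, 0], [0, 0, -0.05, 0]]], fingers=0.45)

```text
t: 18.65
tcp_pos: [0.5276, -0.0403, 0.2579]
tool_rot: [0.644, 0.763, 0.038, 0.039]
force: [0.7, 0.0, -0.6]
finger_gap: 0.457
```

Run:
```python
from near import *
gr(.5185,.2853,.10,61.9)
Z,XY,H,S,V=near("w17",.03,.07)
```

```text
t 18.65 tcp [ 0.5276 -0.0403  0.2579] x [-0.168  0.986 -0.01 ] y [0.98  0.168 0.107] z [ 0.108  0.008 -0.994] F [ 0.7  0.  -0.6] gap 0.457 q [-0.3   0.44  1.78  0.05  0.83 -0.51]
t 18.65 tcp [ 0.5276 -0.0403  0.2579] x [-0.168  0.986 -0.01 ] y [0.98  0.168 0.107] z [ 0.108  0.008 -0.994] F [ 0.7  0.  -0.6] gap 0.457 q [-0.3   0.44  1.78  0.05  0.83 -0.51]
need tool dxyz mm [324.2  28.8 104.5] psi 99.66 spin 37.76
px [312. 236.] c [551.1 -43.9] size [25.3 31.4] long 99.41 z 0.0567
```

View pics/w17.png

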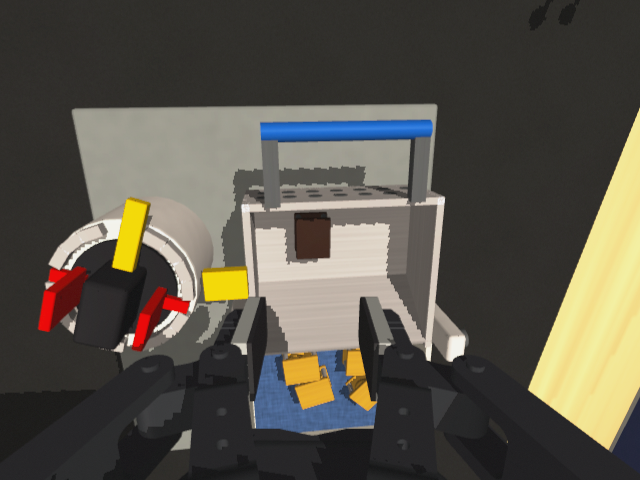

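Block A is in the basket (machine x -20, y 77). The tool tilt has crept up to about 6°, so I'll check how it drifts with idle rows.

Request:
apply_moves(increments=[[[0, 0, 0, 0], [0, 0, 0, 0], [0, 0, 0, 0], [0, 0, 0, 0], [0, 0, 0, 0]]])

```text
t: 19.2
tcp_pos: [0.5298, -0.0417, 0.2678]
tool_rot: [0.643, 0.763, 0.041, 0.048]
force: [0.4, 0.3, -0.0]
finger_gap: 0.448
```

Run:
```python
from near import *
s,R=st(); print(s['tool_rot'],s['q'],s['q'][[1,2,4]].sum())
```

```text
t 19.2 tcp [ 0.5298 -0.0417  0.2678] x [-0.168  0.986 -0.02 ] y [0.978 0.169 0.124] z [ 0.125  0.001 -0.992] F [ 0.4  0.3 -0. ] gap 0.448 q [-0.31  0.42  1.77  0.05  0.83 -0.51]
[0.64334184 0.76300267 0.04075106 0.04772373] [-0.3055095   0.41930165  1.77407266  0.05212229  0.82929709 -0.5081928 ] 3.022671394843858
```

Request:
apply_moves(increments=[[[0, 0, 0, 0], [0, 0, 0, 0], [0, 0, 0, 0], [0, 0, 0, 0], [0, 0, 0, 0]]])

```text
t: 19.7
tcp_pos: [0.5289, -0.0414, 0.2646]
tool_rot: [0.644, 0.763, 0.039, 0.045]
force: [-0.6, 0.1, 0.2]
finger_gap: 0.448
```

Run:
```python
from near import *
s,R=st(); print(s['tool_rot'],s['q'],s['q'][[1,2,4]].sum())
```

```text
t 19.7 tcp [ 0.5289 -0.0414  0.2646] x [-0.168  0.986 -0.017] y [0.979 0.169 0.118] z [ 0.119  0.003 -0.993] F [-0.6  0.1  0.2] gap 0.448 q [-0.31  0.42  1.78  0.05  0.83 -0.51]
[0.64353961 0.76309381 0.03941496 0.04462141] [-0.30557879  0.42468752  1.77576682  0.05203716  0.82898457 -0.50816597] 3.0294389104290436
```

Idle rows capture the joint overshoot, while camera calls let the arm settle on its target. I'll try a two-row upward move followed by settling.

```bash
cat > settle.py <<'E'
from h import *
import sys
for i in range(int(sys.argv[1]) if len(sys.argv)>1 else 5): manip.snapshot("wrist")
st()
E
python3 settle.py 6
```

```text
t 20.0 tcp [ 0.529  -0.0415  0.2649] x [-0.168  0.986 -0.018] y [0.979 0.169 0.118] z [ 0.119  0.003 -0.993] F [-0.1  0.7 -0.3] gap 0.451 q [-0.31  0.42  1.78  0.05  0.83 -0.51]
```

Request:
apply_moves(increments=[[[0, 0, -0.05, 0], [0, 0, -0.01, 0]]])

```text
t: 20.2
tcp_pos: [0.5214, -0.0416, 0.3223]
tool_rot: [0.644, 0.763, 0.038, 0.041]
force: [0.2, -0.3, 0.2]
finger_gap: 0.446
```

```bash
python3 settle.py 1;python3 settle.py 1;python3 settle.py 2;python3 settle.py 4
```

```text
t 20.25 tcp [ 0.5204 -0.0414  0.3214] x [-0.168  0.986 -0.013] y [0.98  0.168 0.109] z [ 0.109  0.006 -0.994] F [0.3 0.2 0.3] gap 0.451 q [-0.31  0.34  1.73  0.05  0.98 -0.5 ]
t 20.3 tcp [ 0.5198 -0.0412  0.3198] x [-0.168  0.986 -0.012] y [0.98  0.168 0.107] z [ 0.107  0.006 -0.994] F [ 0.5 -0.4  0. ] gap 0.451 q [-0.31  0.34  1.73  0.05  0.98 -0.5 ]
t 20.4 tcp [ 0.5188 -0.0408  0.3179] x [-0.168  0.986 -0.01 ] y [0.98  0.168 0.103] z [ 0.103  0.008 -0.995] F [-0.3  0.4 -0.6] gap 0.45 q [-0.31  0.34  1.73  0.05  0.98 -0.5 ]
t 20.6 tcp [ 0.5188 -0.0408  0.3173] x [-0.168  0.986 -0.009] y [0.981 0.168 0.102] z [ 0.102  0.008 -0.995] F [ 0.5 -0.1 -0.1] gap 0.452 q [-0.31  0.34  1.73  0.05  0.98 -0.5 ]
```

That works: the tilt fell from 0.119 to 0.102. I'll pump it down with an up row and a down row, settling after each.

Request:
apply_moves(increments=[[[0, 0, -0.05, 0], [0, 0, 0.04, 0]]])

```text
t: 20.8
tcp_pos: [0.5201, -0.0416, 0.3321]
tool_rot: [0.644, 0.763, 0.038, 0.041]
force: [2.6, -1.1, -0.4]
finger_gap: 0.448
```

```bash
python3 settle.py 7
```

```text
t 21.15 tcp [ 0.5146 -0.0401  0.321 ] x [-0.168  0.986 -0.001] y [0.982 0.167 0.087] z [ 0.086  0.013 -0.996] F [ 0.2 -0.2 -1.3] gap 0.449 q [-0.31  0.33  1.73  0.05  1.   -0.5 ]
```

Request:
apply_moves(increments=[[[0, 0, -0.05, 0], [0, 0, 0.05, 0]]])

```text
t: 21.35
tcp_pos: [0.5182, -0.0413, 0.3342]
tool_rot: [0.644, 0.763, 0.036, 0.036]
force: [3.5, -0.8, 0.4]
finger_gap: 0.454
```

```bash
python3 settle.py 7
```

```text
t 21.7 tcp [ 0.5119 -0.0395  0.3215] x [-0.168  0.986  0.005] y [0.983 0.167 0.075] z [ 0.073  0.017 -0.997] F [-0.1  0.8  0.4] gap 0.45 q [-0.31  0.33  1.73  0.05  1.02 -0.5 ]
```

Request:
apply_moves(increments=[[[0, 0, -0.05, 0], [0, 0, 0.05, 0]]])

```text
t: 21.9
tcp_pos: [0.516, -0.0408, 0.3342]
tool_rot: [0.644, 0.763, 0.034, 0.031]
force: [2.8, -0.2, -0.5]
finger_gap: 0.448
```

```bash
python3 settle.py 7
```

```text
t 22.25 tcp [ 0.5094 -0.0389  0.3215] x [-0.167  0.986  0.011] y [0.984 0.166 0.063] z [ 0.06   0.021 -0.998] F [ 0.1 -0.3  0.1] gap 0.454 q [-0.31  0.33  1.72  0.05  1.03 -0.5 ]
```

Request:
apply_moves(increments=[[[0, 0, -0.05, 0], [0, 0, 0.05, 0]]])

```text
t: 22.45
tcp_pos: [0.5136, -0.0403, 0.3339]
tool_rot: [0.645, 0.763, 0.031, 0.024]
force: [3.2, -1.8, -0.4]
finger_gap: 0.453
```

```bash
python3 settle.py 7
```

```text
t 22.8 tcp [ 0.5069 -0.0384  0.3215] x [-0.167  0.986  0.017] y [0.985 0.166 0.051] z [ 0.048  0.025 -0.999] F [-0.1  0.8 -0.5] gap 0.446 q [-0.31  0.33  1.72  0.04  1.05 -0.5 ]
```

Run:
```python
from near import *
gr(.5185,.2853,.16,61.9)
```

```text
t 22.8 tcp [ 0.5069 -0.0384  0.3215] x [-0.167  0.986  0.017] y [0.985 0.166 0.051] z [ 0.048  0.025 -0.999] F [-0.1  0.8 -0.5] gap 0.446 q [-0.31  0.33  1.72  0.04  1.05 -0.5 ]
t 22.8 tcp [ 0.5069 -0.0384  0.3215] x [-0.167  0.986  0.017] y [0.985 0.166 0.051] z [ 0.048  0.025 -0.999] F [-0.1  0.8 -0.5] gap 0.446 q [-0.31  0.33  1.72  0.04  1.05 -0.5 ]
need tool dxyz mm [314.4  56.9 116. ] psi 99.62 spin 37.72
```

Request:
apply_moves(increments=[[[0.048, 0.009, 0, 0], [0.048, 0.009, 0, 0], [0.048, 0.009, 0, 0], [0.048, 0.009, 0, 0], [0.048, 0.009, 0, 0]]], fingers=1.0)

```text
t: 23.3
tcp_pos: [0.518, 0.2055, 0.3318]
tool_rot: [0.651, 0.758, 0.027, 0.015]
force: [0.9, -0.1, -0.5]
finger_gap: 0.997
```

Request:
apply_moves(increments=[[[0.048, 0.008, 0, 0], [0, 0, 0, 8.5], [0, 0, 0, 8.5], [0, 0, 0, 8.5], [0, 0, 0, 8.5]]])

```text
t: 23.8
tcp_pos: [0.5193, 0.2655, 0.3371]
tool_rot: [0.846, 0.532, 0.035, 0.006]
force: [-0.0, 0.1, 1.1]
finger_gap: 1.001
```

```bash
python3 settle.py 5
python3 - <<'E'
from near import *
gr(.5185,.2853,.16,61.9)
near("w20")
E
```

```text
t 24.05 tcp [0.5192 0.2648 0.3367] x [0.424 0.904 0.052] y [ 0.903 -0.426  0.048] z [ 0.066  0.027 -0.997] F [0.1 0.1 0.5] gap 1.001 q [0.28 0.41 1.54 0.01 1.12 0.71]
t 24.05 tcp [0.5192 0.2648 0.3367] x [0.424 0.904 0.052] y [ 0.903 -0.426  0.048] z [ 0.066  0.027 -0.997] F [0.1 0.1 0.5] gap 1.001 q [0.28 0.41 1.54 0.01 1.12 0.71]
t 24.05 tcp [0.5192 0.2648 0.3367] x [0.424 0.904 0.052] y [ 0.903 -0.426  0.048] z [ 0.066  0.027 -0.997] F [0.1 0.1 0.5] gap 1.001 q [0.28 0.41 1.54 0.01 1.12 0.71]
need tool dxyz mm [  9.  -17.9 122.8] psi 64.9 spin 3.0
px [288. 201.] c [518.7 285.7] size [24.5 30.9] long 63.52 z 0.0259
px [181. 141.] c [451. 383.] size [25.7 30.8] long 55.44 z 0.026
px [282. 133.] c [543.2 348. ] size [24.9 31.2] long 118.59 z 0.026
```

Block D was knocked to (543,348), the announced disturbance. I'll level the tool here before descending.

Request:
apply_moves(increments=[[[0, 0, -0.05, 0], [0, 0, 0.05, 0]]])

```text
t: 24.3
tcp_pos: [0.5224, 0.2653, 0.3493]
tool_rot: [0.843, 0.537, 0.041, 0.008]
force: [2.3, 1.4, 0.2]
finger_gap: 0.999
```

```bash
python3 settle.py 6
```

```text
t 24.6 tcp [0.5161 0.2633 0.337 ] x [0.424 0.905 0.042] y [ 0.904 -0.425  0.036] z [ 0.051  0.023 -0.998] F [-0.2 -0.2  0.2] gap 1.001 q [0.28 0.41 1.54 0.01 1.13 0.71]
```

Request:
apply_moves(increments=[[[0, 0, -0.05, 0], [0, 0, 0.05, 0]]])

```text
t: 24.8
tcp_pos: [0.5204, 0.2646, 0.3502]
tool_rot: [0.843, 0.536, 0.036, 0.006]
force: [2.2, 0.9, 0.5]
finger_gap: 1.002
```

```bash
python3 settle.py 6
```

```text
t 25.1 tcp [0.5137 0.2625 0.3375] x [0.424 0.905 0.034] y [ 0.905 -0.425  0.027] z [ 0.038  0.019 -0.999] F [ 0.3  0.1 -0.2] gap 1.0 q [0.28 0.41 1.54 0.01 1.15 0.71]
```

Request:
apply_moves(increments=[[[0, 0, -0.05, 0], [0, 0, 0.05, 0]]])

```text
t: 25.3
tcp_pos: [0.5182, 0.2639, 0.3503]
tool_rot: [0.843, 0.536, 0.03, 0.005]
force: [2.7, 0.6, -0.4]
finger_gap: 1.002
```

```bash
python3 settle.py 6
```

```text
t 25.6 tcp [0.5114 0.2616 0.3376] x [0.424 0.905 0.026] y [ 0.905 -0.425  0.018] z [ 0.027  0.016 -1.   ] F [ 0.1 -0.3  0.7] gap 1.001 q [0.28 0.41 1.54 0.01 1.16 0.71]
```

Request:
apply_moves(increments=[[[0, 0, -0.05, 0], [0, 0, 0.05, 0]]])

```text
t: 25.8
tcp_pos: [0.516, 0.2631, 0.3501]
tool_rot: [0.844, 0.536, 0.024, 0.003]
force: [2.5, 1.1, -0.1]
finger_gap: 1.003
```

```bash
python3 settle.py 6;  python3 - <<'E'
from near import *
gr(.5187,.2857,.07,62)
near("w21")
E
```

```text
t 26.1 tcp [0.5091 0.2609 0.3376] x [0.425 0.905 0.018] y [ 0.905 -0.425  0.009] z [ 0.015  0.012 -1.   ] F [0.  0.4 1.1] gap 0.999 q [0.28 0.41 1.54 0.01 1.17 0.71]
t 26.1 tcp [0.5091 0.2609 0.3376] x [0.425 0.905 0.018] y [ 0.905 -0.425  0.009] z [ 0.015  0.012 -1.   ] F [0.  0.4 1.1] gap 0.999 q [0.28 0.41 1.54 0.01 1.17 0.71]
t 26.1 tcp [0.5091 0.2609 0.3376] x [0.425 0.905 0.018] y [ 0.905 -0.425  0.009] z [ 0.015  0.012 -1.   ] F [0.  0.4 1.1] gap 0.999 q [0.28 0.41 1.54 0.01 1.17 0.71]
need tool dxyz mm [ 21.8  -4.1 214. ] psi 64.87 spin 2.87
px [307. 182.] c [518.6 285.8] size [24.7 31. ] long 61.85 z 0.0259
px [201. 121.] c [451.2 382.9] size [25.8 30.9] long 56.29 z 0.026
px [303. 112.] c [543.2 348.1] size [24.9 31.3] long 118.52000000000001 z 0.026
```

View pics/w21.png

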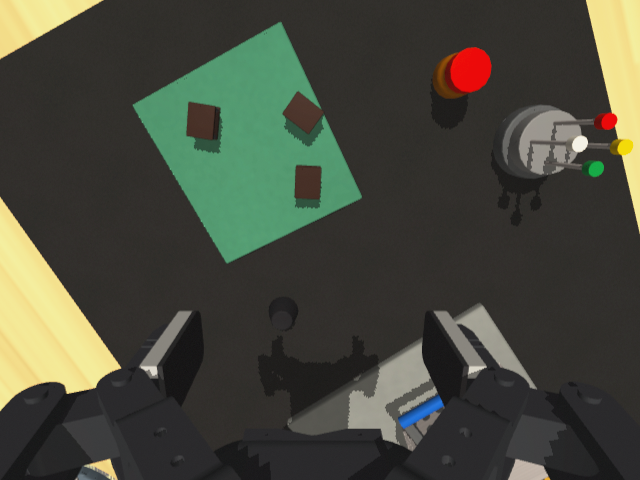

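The view is clear: C at (307,182), D at (303,112), B at (203,121). Descending to C.

Request:
apply_moves(increments=[[[0.018, -0.003, 0.045, 2.9], [0.004, 0, 0.05, 0], [0, 0, 0.05, 0], [0, 0, 0.04, 0]]], fingers=0.75)

```text
t: 26.55
tcp_pos: [0.5309, 0.289, 0.1618]
tool_rot: [0.858, 0.514, 0.026, 0.003]
force: [-0.0, -0.2, -0.6]
finger_gap: 0.751
```

```bash
python3 settle.py 5;  python3 - <<'E'
from near import *
gr(.5187,.2857,.026,61.9)
near("w22")
E
```

```text
t 26.8 tcp [0.5318 0.289  0.1649] x [0.471 0.881 0.044] y [ 0.881 -0.473  0.033] z [ 0.05   0.023 -0.998] F [ 0.1 -0.2 -0.1] gap 0.748 q [0.31 0.67 1.63 0.01 0.79 0.8 ]
t 26.8 tcp [0.5318 0.289  0.1649] x [0.471 0.881 0.044] y [ 0.881 -0.473  0.033] z [ 0.05   0.023 -0.998] F [ 0.1 -0.2 -0.1] gap 0.748 q [0.31 0.67 1.63 0.01 0.79 0.8 ]
t 26.8 tcp [0.5318 0.289  0.1649] x [0.471 0.881 0.044] y [ 0.881 -0.473  0.033] z [ 0.05   0.023 -0.998] F [ 0.1 -0.2 -0.1] gap 0.748 q [0.31 0.67 1.63 0.01 0.79 0.8 ]
need tool dxyz mm [-15.2 -14.5  84. ] psi 61.87 spin -0.03
px [287. 285.] c [518.7 285.7] size [25.1 32. ] long 62.09 z 0.0258
px [ 94. 196.] c [451. 383.] size [26.7 31.4] long 56.17 z 0.0259
px [271. 172.] c [543.3 348.1] size [25.5 31.6] long 118.18 z 0.0259
px [516.  94.] c [681.4 319.3] size [20.3 39.5] long 74.53 z 0.0233
```

Request:
apply_moves(increments=[[[-0.015, -0.0145, 0.04, 0]]])

```text
t: 26.95
tcp_pos: [0.5222, 0.2861, 0.1321]
tool_rot: [0.857, 0.513, 0.039, 0.006]
force: [0.6, -0.7, -0.6]
finger_gap: 0.749
```

```bash
python3 settle.py 5;  python3 - <<'E'
from near import *
gr(.5187,.2857,.026,61.9)
E
```

```text
t 27.2 tcp [0.516  0.2842 0.1269] x [0.471 0.881 0.048] y [ 0.88  -0.473  0.037] z [ 0.056  0.025 -0.998] F [0.4 0.2 1.2] gap 0.749 q [0.31 0.72 1.69 0.01 0.68 0.79]
t 27.2 tcp [0.516  0.2842 0.1269] x [0.471 0.881 0.048] y [ 0.88  -0.473  0.037] z [ 0.056  0.025 -0.998] F [0.4 0.2 1.2] gap 0.749 q [0.31 0.72 1.69 0.01 0.68 0.79]
t 27.2 tcp [0.516  0.2842 0.1269] x [0.471 0.881 0.048] y [ 0.88  -0.473  0.037] z [ 0.056  0.025 -0.998] F [0.4 0.2 1.2] gap 0.749 q [0.31 0.72 1.69 0.01 0.68 0.79]
need tool dxyz mm [-2.3 -2.1 46.9] psi 61.88 spin -0.02
```

Request:
apply_moves(increments=[[[-0.0025, -0.002, 0.045, 0]]])

```text
t: 27.3
tcp_pos: [0.5219, 0.2863, 0.0886]
tool_rot: [0.857, 0.513, 0.039, 0.006]
force: [0.9, 1.1, 0.0]
finger_gap: 0.75
```

```bash
python3 settle.py 5;  python3 - <<'E'
from near import *
gr(.5187,.2857,.026,61.9)
E
```

```text
t 27.55 tcp [0.5167 0.2845 0.0836] x [0.471 0.881 0.05 ] y [ 0.88  -0.473  0.039] z [ 0.058  0.026 -0.998] F [0.5 0.  0.3] gap 0.752 q [0.31 0.79 1.7  0.01 0.59 0.79]
t 27.55 tcp [0.5167 0.2845 0.0836] x [0.471 0.881 0.05 ] y [ 0.88  -0.473  0.039] z [ 0.058  0.026 -0.998] F [0.5 0.  0.3] gap 0.752 q [0.31 0.79 1.7  0.01 0.59 0.79]
t 27.55 tcp [0.5167 0.2845 0.0836] x [0.471 0.881 0.05 ] y [ 0.88  -0.473  0.039] z [ 0.058  0.026 -0.998] F [0.5 0.  0.3] gap 0.752 q [0.31 0.79 1.7  0.01 0.59 0.79]
need tool dxyz mm [-0.9 -1.1  3.7] psi 61.88 spin -0.02
```

Close, holding still by means of camera settling.

Request:
apply_moves(increments=[[[-0.001, -0.001, 0.003, 0]]], fingers=0.0)

```text
t: 27.65
tcp_pos: [0.5171, 0.2847, 0.0831]
tool_rot: [0.857, 0.513, 0.034, 0.004]
force: [-0.5, -1.1, 0.2]
finger_gap: 0.598
```

```bash
python3 settle.py 7
```

```text
t 28.0 tcp [0.5163 0.2844 0.0824] x [0.471 0.881 0.052] y [ 0.88  -0.473  0.041] z [ 0.061  0.027 -0.998] F [-1.8  0.1  5.7] gap 0.293 q [0.31 0.79 1.7  0.01 0.58 0.79]
```

Request:
apply_moves(increments=[[[0, 0, -0.05, 0], [0, 0, -0.05, 0], [0, 0, -0.045, 0]]])

```text
t: 28.3
tcp_pos: [0.5041, 0.2791, 0.2199]
tool_rot: [0.858, 0.513, 0.022, 0.002]
force: [0.7, 0.1, -0.7]
finger_gap: 0.295
```

```bash
python3 settle.py 4
python3 - <<'E'
from near import *
b=O+MX*(.029)+MY*.080
gr(b[0],b[1],.16,100.6); print(b)
E
```

```text
t 28.5 tcp [0.5052 0.2795 0.2204] x [0.472 0.881 0.04 ] y [ 0.881 -0.473  0.029] z [ 0.045  0.022 -0.999] F [-0.1 -0.4 -0.6] gap 0.294 q [0.31 0.56 1.66 0.01 0.87 0.8 ]
t 28.5 tcp [0.5052 0.2795 0.2204] x [0.472 0.881 0.04 ] y [ 0.881 -0.473  0.029] z [ 0.045  0.022 -0.999] F [-0.1 -0.4 -0.6] gap 0.294 q [0.31 0.56 1.66 0.01 0.87 0.8 ]
t 28.5 tcp [0.5052 0.2795 0.2204] x [0.472 0.881 0.04 ] y [ 0.881 -0.473  0.029] z [ 0.045  0.022 -0.999] F [-0.1 -0.4 -0.6] gap 0.294 q [0.31 0.56 1.66 0.01 0.87 0.8 ]
need tool dxyz mm [-232.4  228.2    3.8] psi 61.84 spin -38.76
[ 0.59914244 -0.03180664]
```

Request:
apply_moves(increments=[[[-0.035, 0.034, -0.005, 0], [-0.035, 0.034, 0, 0], [-0.035, 0.034, 0, 0], [-0.035, 0.034, 0, 0], [-0.035, 0.034, 0, 0]]])

```text
t: 29.0
tcp_pos: [0.5683, 0.0449, 0.2159]
tool_rot: [0.854, 0.52, 0.019, -0.002]
force: [1.1, 0.7, -0.6]
finger_gap: 0.293
```

Request:
apply_moves(increments=[[[-0.035, 0.034, 0, -8], [0, 0, 0, -8.5], [0, 0, 0, -8.5], [0, 0, 0, -8.5], [0, 0, 0, -6]]])

```text
t: 29.5
tcp_pos: [0.5801, -0.0124, 0.2049]
tool_rot: [0.625, 0.781, 0.014, -0.002]
force: [0.4, 1.7, -0.8]
finger_gap: 0.293
```

```bash
python3 settle.py 4
python3 - <<'E'
from near import *
b=O+MX*(.029)+MY*.080
gr(b[0],b[1],.063,100.6); print(b)
E
```

```text
t 29.7 tcp [ 0.5806 -0.0118  0.2058] x [-0.213  0.977  0.021] y [0.977 0.212 0.021] z [ 0.016  0.025 -1.   ] F [ 0.9  0.6 -1.1] gap 0.293 q [-0.22  0.59  1.64  0.04  0.9  -0.46]
t 29.7 tcp [ 0.5806 -0.0118  0.2058] x [-0.213  0.977  0.021] y [0.977 0.212 0.021] z [ 0.016  0.025 -1.   ] F [ 0.9  0.6 -1.1] gap 0.293 q [-0.22  0.59  1.64  0.04  0.9  -0.46]
t 29.7 tcp [ 0.5806 -0.0118  0.2058] x [-0.213  0.977  0.021] y [0.977 0.212 0.021] z [ 0.016  0.025 -1.   ] F [ 0.9  0.6 -1.1] gap 0.293 q [-0.22  0.59  1.64  0.04  0.9  -0.46]
need tool dxyz mm [-26.5  10.9  88.5] psi 102.3 spin 1.7
[ 0.59914244 -0.03180664]
```

Request:
apply_moves(increments=[[[-0.0265, 0.011, 0.02, 1.7]]])

```text
t: 29.8
tcp_pos: [0.5965, -0.0326, 0.1868]
tool_rot: [0.639, 0.769, 0.015, -0.002]
force: [0.6, 0.3, 0.2]
finger_gap: 0.291
```

```bash
python3 settle.py 4
python3 - <<'E'
from near import *
b=O+MX*(.029)+MY*.080
gr(b[0],b[1],.063,100.6); print(b)
E
```

```text
t 30.0 tcp [ 0.5969 -0.0349  0.1846] x [-0.182  0.983  0.023] y [0.983 0.182 0.018] z [ 0.014  0.026 -1.   ] F [-0.6  1.1 -1.1] gap 0.289 q [-0.26  0.64  1.61  0.04  0.88 -0.46]
t 30.0 tcp [ 0.5969 -0.0349  0.1846] x [-0.182  0.983  0.023] y [0.983 0.182 0.018] z [ 0.014  0.026 -1.   ] F [-0.6  1.1 -1.1] gap 0.289 q [-0.26  0.64  1.61  0.04  0.88 -0.46]
t 30.0 tcp [ 0.5969 -0.0349  0.1846] x [-0.182  0.983  0.023] y [0.983 0.182 0.018] z [ 0.014  0.026 -1.   ] F [-0.6  1.1 -1.1] gap 0.289 q [-0.26  0.64  1.61  0.04  0.88 -0.46]
need tool dxyz mm [-0.2  0.6 67.7] psi 100.5 spin -0.1
[ 0.59914244 -0.03180664]
```

Request:
apply_moves(increments=[[[0, 0.0005, 0.035, 0]]])

```text
t: 30.1
tcp_pos: [0.6007, -0.0341, 0.1535]
tool_rot: [0.64, 0.769, 0.017, 0.002]
force: [1.5, -0.2, -0.6]
finger_gap: 0.298
```

```bash
python3 settle.py 4
```

```text
t 30.3 tcp [ 0.597  -0.0331  0.1496] x [-0.183  0.983  0.024] y [0.983 0.182 0.016] z [ 0.012  0.027 -1.   ] F [ 0.7 -0.1  0.1] gap 0.294 q [-0.25  0.7   1.63  0.04  0.81 -0.46]
```

Request:
apply_moves(increments=[[[0, 0, 0.032, 0]]])

```text
t: 30.4
tcp_pos: [0.601, -0.0327, 0.1224]
tool_rot: [0.639, 0.769, 0.017, 0.001]
force: [1.5, 0.2, 0.1]
finger_gap: 0.29
```

```bash
python3 settle.py 4
```

```text
t 30.6 tcp [ 0.5975 -0.032   0.1187] x [-0.183  0.983  0.024] y [0.983 0.182 0.017] z [ 0.012  0.027 -1.   ] F [ 0.5 -0.5  0.7] gap 0.294 q [-0.25  0.75  1.64  0.04  0.75 -0.47]
```

Request:
apply_moves(increments=[[[0, 0, 0, 0], [0, 0, 0, 0], [0, 0, -0.045, 0], [0, 0, -0.05, 0], [0, 0, -0.05, 0]]], fingers=0.45)

```text
t: 31.1
tcp_pos: [0.593, -0.0353, 0.2638]
tool_rot: [0.639, 0.769, 0.011, -0.011]
force: [1.4, -0.5, 0.2]
finger_gap: 0.446
```

```bash
python3 settle.py 4;python3 - <<'E'
from near import *
near("w24",.03,.07)
gr(.5433,.3481,.16,118.3)
E
```

```text
t 31.3 tcp [ 0.5943 -0.0356  0.2647] x [-0.183  0.983  0.027] y [0.983 0.182 0.009] z [ 0.004  0.029 -1.   ] F [-1.   0.9 -0.8] gap 0.452 q [-0.26  0.53  1.55  0.03  1.06 -0.46]
px [252. 234.] c [551.5 -43.6] size [26.  31.4] long 99.62 z 0.0567
px [316. 231.] c [599.5 -31.9] size [25.2 31.6] long 101.54 z 0.0568
t 31.35 tcp [ 0.5932 -0.0353  0.2628] x [-0.183  0.983  0.029] y [0.983 0.182 0.005] z [-0.    0.03 -1.  ] F [-0.3  0.1 -0.4] gap 0.451 q [-0.26  0.54  1.55  0.03  1.06 -0.46]
t 31.35 tcp [ 0.5932 -0.0353  0.2628] x [-0.183  0.983  0.029] y [0.983 0.182 0.005] z [-0.    0.03 -1.  ] F [-0.3  0.1 -0.4] gap 0.451 q [-0.26  0.54  1.55  0.03  1.06 -0.46]
need tool dxyz mm [382.9  20.3  60.1] psi 100.52 spin -17.78
```

View pics/w24.png

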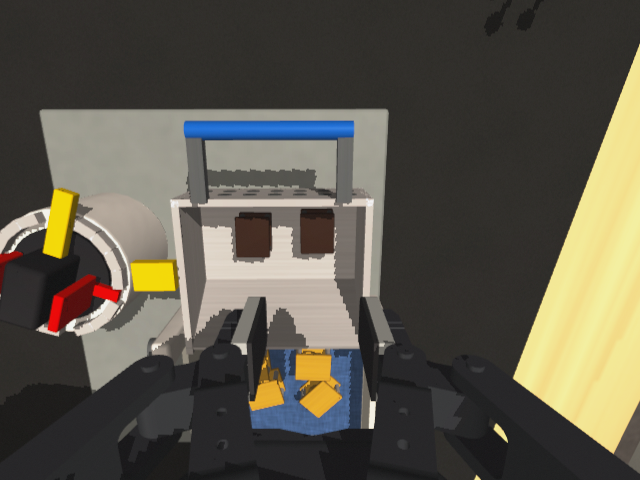

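Blocks A and C are in the basket at (252,234) and (316,231). Next is D.

Request:
apply_moves(increments=[[[0.048, 0.002, 0, 0], [0.048, 0.002, 0, 0], [0.048, 0.002, 0, 0], [0.048, 0.002, 0, 0], [0.048, 0.002, 0, 0]]], fingers=0.9)

```text
t: 31.85
tcp_pos: [0.5577, 0.2023, 0.2614]
tool_rot: [0.645, 0.764, 0.006, -0.014]
force: [0.4, 0.2, -0.3]
finger_gap: 0.903
```

Request:
apply_moves(increments=[[[0.048, 0.002, 0, 0], [0.048, 0.002, 0, -8.5], [0.02, 0, 0, -8.5]]])

```text
t: 32.15
tcp_pos: [0.5345, 0.3237, 0.2586]
tool_rot: [0.52, 0.854, 0.005, -0.017]
force: [-0.4, -0.0, 0.2]
finger_gap: 0.902
```

```bash
python3 settle.py 4;python3 - <<'E'
from near import *
near("w25")
gr(.5433,.3481,.10,118.3)
E
```

```text
t 32.35 tcp [0.5353 0.3197 0.2588] x [-0.449  0.893  0.032] y [ 0.893  0.45  -0.011] z [-0.024  0.024 -0.999] F [ 0.4 -1.2  0.1] gap 0.9 q [ 0.35  0.58  1.48  0.03  1.1  -0.13]
px [463. 301.] c [681.3 320.3] size [18.2 38.6] long 69.94 z 0.0233
px [340. 204.] c [543.6 348.3] size [25.7 31.5] long 117.37 z 0.0259
px [254. 110.] c [451.1 383. ] size [25.9 31.8] long 55.24 z 0.0258
t 32.4 tcp [0.5359 0.319  0.2592] x [-0.448  0.894  0.032] y [ 0.894  0.448 -0.01 ] z [-0.023  0.024 -0.999] F [-0.1  0.   0.5] gap 0.899 q [ 0.35  0.58  1.48  0.03  1.1  -0.13]
t 32.4 tcp [0.5359 0.319  0.2592] x [-0.448  0.894  0.032] y [ 0.894  0.448 -0.01 ] z [-0.023  0.024 -0.999] F [-0.1  0.   0.5] gap 0.899 q [ 0.35  0.58  1.48  0.03  1.1  -0.13]
need tool dxyz mm [ 17.6  21.3 105.7] psi 116.62 spin -1.68
```

Request:
apply_moves(increments=[[[0.017, 0.02, 0.04, -1], [0, 0.001, 0.045, 0], [0, 0, 0.035, 0]]], fingers=0.75)

```text
t: 32.7
tcp_pos: [0.552, 0.3436, 0.1428]
tool_rot: [0.523, 0.852, 0.01, -0.011]
force: [-0.3, -0.8, -0.0]
finger_gap: 0.751
```

```bash
python3 settle.py 4;python3 - <<'E'
from near import *
near("w26")
gr(.5434,.3481,.026,118)
E
```

```text
t 32.9 tcp [0.5518 0.3438 0.1444] x [-0.454  0.89   0.03 ] y [0.891 0.455 0.005] z [-0.009  0.029 -1.   ] F [ 0.6 -0.3 -0.7] gap 0.749 q [ 0.38  0.76  1.49  0.04  0.9  -0.12]
px [300. 265.] c [543.4 348. ] size [25.7 32.5] long 118.36 z 0.0258
px [161. 122.] c [450.9 383. ] size [26.3 32.1] long 55.67 z 0.0258
t 32.95 tcp [0.5526 0.3445 0.146 ] x [-0.455  0.89   0.029] y [0.89  0.455 0.008] z [-0.006  0.03  -1.   ] F [ 1.2 -0.3 -0.5] gap 0.755 q [ 0.38  0.75  1.49  0.04  0.9  -0.12]
t 32.95 tcp [0.5526 0.3445 0.146 ] x [-0.455  0.89   0.029] y [0.89  0.455 0.008] z [-0.006  0.03  -1.   ] F [ 1.2 -0.3 -0.5] gap 0.755 q [ 0.38  0.75  1.49  0.04  0.9  -0.12]
need tool dxyz mm [ 3.9 -7.5 66.1] psi 117.08 spin -0.92
```

Request:
apply_moves(increments=[[[0.004, -0.0075, 0.035, -1]]])

```text
t: 33.05
tcp_pos: [0.55, 0.347, 0.1179]
tool_rot: [0.515, 0.857, 0.018, -0.005]
force: [1.5, 1.2, 0.5]
finger_gap: 0.75
```

```bash
python3 settle.py 5;python3 - <<'E'
from near import *
gr(.5434,.3481,.026,118)
E
```

```text
t 33.3 tcp [0.5452 0.3459 0.1133] x [-0.47   0.882  0.029] y [0.883 0.47  0.012] z [-0.003  0.031 -1.   ] F [0.7 0.6 0.3] gap 0.749 q [ 0.38  0.8   1.51  0.04  0.82 -0.14]
t 33.3 tcp [0.5452 0.3459 0.1133] x [-0.47   0.882  0.029] y [0.883 0.47  0.012] z [-0.003  0.031 -1.   ] F [0.7 0.6 0.3] gap 0.749 q [ 0.38  0.8   1.51  0.04  0.82 -0.14]
t 33.3 tcp [0.5452 0.3459 0.1133] x [-0.47   0.882  0.029] y [0.883 0.47  0.012] z [-0.003  0.031 -1.   ] F [0.7 0.6 0.3] gap 0.749 q [ 0.38  0.8   1.51  0.04  0.82 -0.14]
need tool dxyz mm [ 0.2 -1.6 33.3] psi 118.05 spin 0.05
```

Request:
apply_moves(increments=[[[0, -0.0015, 0.033, 0]]])

```text
t: 33.4
tcp_pos: [0.5485, 0.348, 0.0864]
tool_rot: [0.515, 0.857, 0.019, -0.005]
force: [-0.8, -0.5, -0.8]
finger_gap: 0.75
```

```bash
python3 settle.py 5;python3 - <<'E'
from near import *
gr(.5434,.3481,.026,118)
E
```

```text
t 33.65 tcp [0.5446 0.3466 0.0819] x [-0.47   0.882  0.029] y [0.883 0.47  0.015] z [-0.001  0.032 -0.999] F [ 0.7 -0.1 -0. ] gap 0.748 q [ 0.38  0.84  1.52  0.04  0.77 -0.14]
t 33.65 tcp [0.5446 0.3466 0.0819] x [-0.47   0.882  0.029] y [0.883 0.47  0.015] z [-0.001  0.032 -0.999] F [ 0.7 -0.1 -0. ] gap 0.748 q [ 0.38  0.84  1.52  0.04  0.77 -0.14]
t 33.65 tcp [0.5446 0.3466 0.0819] x [-0.47   0.882  0.029] y [0.883 0.47  0.015] z [-0.001  0.032 -0.999] F [ 0.7 -0.1 -0. ] gap 0.748 q [ 0.38  0.84  1.52  0.04  0.77 -0.14]
need tool dxyz mm [ 0.3 -1.2  1.9] psi 118.04 spin 0.04
```

Request:
apply_moves(increments=[[[0, 0, 0, 0]]], fingers=0.0)

```text
t: 33.75
tcp_pos: [0.5454, 0.3469, 0.0834]
tool_rot: [0.515, 0.857, 0.015, -0.008]
force: [-0.4, 0.3, -0.1]
finger_gap: 0.597
```

```bash
python3 settle.py 7
```

```text
t 34.1 tcp [0.5454 0.3469 0.0832] x [-0.47   0.882  0.028] y [0.883 0.47  0.017] z [ 0.002  0.033 -0.999] F [-0.6 -0.7  5.9] gap 0.293 q [ 0.38  0.84  1.52  0.04  0.77 -0.14]
```

Request:
apply_moves(increments=[[[0, 0, -0.05, 0], [0, 0, -0.05, 0], [0, 0, -0.045, 0]]])

```text
t: 34.4
tcp_pos: [0.5408, 0.3402, 0.2186]
tool_rot: [0.515, 0.857, 0.004, -0.016]
force: [1.1, 0.2, -0.4]
finger_gap: 0.292
```

```bash
python3 settle.py 4
python3 - <<'E'
from near import *
b=O+MX*(-.025)+MY*.044
gr(b[0],b[1],.16,100.6); print(b)
E
```

```text
t 34.6 tcp [0.5419 0.3407 0.2195] x [-0.469  0.882  0.03 ] y [ 0.883  0.47  -0.003] z [-0.017  0.025 -1.   ] F [-1.8  0.1 -0.7] gap 0.292 q [ 0.38  0.65  1.47  0.03  1.03 -0.13]
t 34.6 tcp [0.5419 0.3407 0.2195] x [-0.469  0.882  0.03 ] y [ 0.883  0.47  -0.003] z [-0.017  0.025 -1.   ] F [-1.8  0.1 -0.7] gap 0.292 q [ 0.38  0.65  1.47  0.03  1.03 -0.13]
t 34.6 tcp [0.5419 0.3407 0.2195] x [-0.469  0.882  0.03 ] y [ 0.883  0.47  -0.003] z [-0.017  0.025 -1.   ] F [-1.8  0.1 -0.7] gap 0.292 q [ 0.38  0.65  1.47  0.03  1.03 -0.13]
need tool dxyz mm [-375.7 -186.5   -5.4] psi 118.01 spin 17.41
[ 0.55276535 -0.0772067 ]
```

Request:
apply_moves(increments=[[[-0.043, -0.021, -0.005, 0], [-0.043, -0.021, 0, 0], [-0.043, -0.021, 0, 0], [-0.043, -0.021, 0, 0], [-0.043, -0.021, 0, 0]]])

```text
t: 35.1
tcp_pos: [0.5448, 0.1008, 0.2085]
tool_rot: [0.509, 0.86, 0.002, -0.021]
force: [1.3, -0.2, -0.6]
finger_gap: 0.294
```

Request:
apply_moves(increments=[[[-0.043, -0.021, 0, 0], [-0.043, -0.021, 0, 0], [-0.043, -0.021, 0, 0], [0, 0, 0, 8.5], [0, 0, 0, 8.5]]])

```text
t: 35.6
tcp_pos: [0.545, -0.0544, 0.1933]
tool_rot: [0.635, 0.772, -0.006, -0.03]
force: [-0.6, 0.7, -0.0]
finger_gap: 0.292
```

```bash
python3 settle.py 4
python3 - <<'E'
from near import *
b=O+MX*(-.025)+MY*.044
gr(b[0],b[1],.063,100.6); print(b)
E
```

```text
t 35.8 tcp [ 0.5457 -0.0525  0.1943] x [-0.205  0.978  0.039] y [ 0.977  0.207 -0.045] z [-0.052  0.029 -0.998] F [-1.1  0.1  0.1] gap 0.291 q [-0.3   0.59  1.69  0.01  0.91 -0.52]
t 35.8 tcp [ 0.5457 -0.0525  0.1943] x [-0.205  0.978  0.039] y [ 0.977  0.207 -0.045] z [-0.052  0.029 -0.998] F [-1.1  0.1  0.1] gap 0.291 q [-0.3   0.59  1.69  0.01  0.91 -0.52]
t 35.8 tcp [ 0.5457 -0.0525  0.1943] x [-0.205  0.978  0.039] y [ 0.977  0.207 -0.045] z [-0.052  0.029 -0.998] F [-1.1  0.1  0.1] gap 0.291 q [-0.3   0.59  1.69  0.01  0.91 -0.52]
need tool dxyz mm [-30.7   7.7  76. ] psi 101.84 spin 1.24
[ 0.55276535 -0.0772067 ]
```

Request:
apply_moves(increments=[[[-0.031, 0.008, 0.01, 1]]])

```text
t: 35.9
tcp_pos: [0.5577, -0.0775, 0.1829]
tool_rot: [0.634, 0.773, -0.006, -0.031]
force: [1.0, -1.0, -1.2]
finger_gap: 0.292
```

```bash
python3 settle.py 4
python3 - <<'E'
from near import *
b=O+MX*(-.025)+MY*.044
gr(b[0],b[1],.063,100.6)
E
```

```text
t 36.1 tcp [ 0.5591 -0.0804  0.182 ] x [-0.189  0.981  0.039] y [ 0.98   0.191 -0.047] z [-0.054  0.03  -0.998] F [ 0.1  0.4 -0.5] gap 0.293 q [-0.34  0.63  1.66  0.01  0.91 -0.54]
t 36.1 tcp [ 0.5591 -0.0804  0.182 ] x [-0.189  0.981  0.039] y [ 0.98   0.191 -0.047] z [-0.054  0.03  -0.998] F [ 0.1  0.4 -0.5] gap 0.293 q [-0.34  0.63  1.66  0.01  0.91 -0.54]
t 36.1 tcp [ 0.5591 -0.0804  0.182 ] x [-0.189  0.981  0.039] y [ 0.98   0.191 -0.047] z [-0.054  0.03  -0.998] F [ 0.1  0.4 -0.5] gap 0.293 q [-0.34  0.63  1.66  0.01  0.91 -0.54]
need tool dxyz mm [-0.4  0.1 65.2] psi 100.93 spin 0.33
```

Request:
apply_moves(increments=[[[0, 0, 0.03, 0], [0, 0, 0.03, 0]]])

```text
t: 36.3
tcp_pos: [0.5584, -0.0775, 0.1251]
tool_rot: [0.634, 0.773, -0.004, -0.026]
force: [0.7, 0.2, 0.1]
finger_gap: 0.294
```

```bash
python3 settle.py 5
python3 - <<'E'
from near import *
b=O+MX*(-.025)+MY*.044
gr(b[0],b[1],.063,100.6)
E
```

```text
t 36.55 tcp [ 0.5587 -0.078   0.1258] x [-0.193  0.98   0.035] y [ 0.98   0.195 -0.039] z [-0.045  0.027 -0.999] F [-0.7  0.1 -0.3] gap 0.294 q [-0.34  0.72  1.69  0.01  0.79 -0.55]
t 36.55 tcp [ 0.5587 -0.078   0.1258] x [-0.193  0.98   0.035] y [ 0.98   0.195 -0.039] z [-0.045  0.027 -0.999] F [-0.7  0.1 -0.3] gap 0.294 q [-0.34  0.72  1.69  0.01  0.79 -0.55]
t 36.55 tcp [ 0.5587 -0.078   0.1258] x [-0.193  0.98   0.035] y [ 0.98   0.195 -0.039] z [-0.045  0.027 -0.999] F [-0.7  0.1 -0.3] gap 0.294 q [-0.34  0.72  1.69  0.01  0.79 -0.55]
need tool dxyz mm [-0.3 -3.2  9. ] psi 101.16 spin 0.56
```

Request:
apply_moves(increments=[[[0, -0.003, 0.008, 0]]])

```text
t: 36.65
tcp_pos: [0.5574, -0.0777, 0.1206]
tool_rot: [0.635, 0.772, -0.002, -0.024]
force: [1.3, 11.0, 21.4]
finger_gap: 0.29
```

```bash
python3 settle.py 4
```

```text
t 36.85 tcp [ 0.556  -0.0768  0.1194] x [-0.193  0.981  0.037] y [ 0.98   0.194 -0.036] z [-0.043  0.029 -0.999] F [1.6 5.9 1.2] gap 0.294 q [-0.34  0.73  1.7   0.02  0.76 -0.55]
```

Request:
apply_moves(increments=[[[0, 0, 0, 0], [0, 0, 0, 0], [0, 0, -0.045, 0], [0, 0, -0.05, 0], [0, 0, -0.05, 0]]], fingers=0.45)

```text
t: 37.35
tcp_pos: [0.559, -0.0802, 0.2627]
tool_rot: [0.634, 0.773, -0.005, -0.033]
force: [0.4, 0.1, -0.5]
finger_gap: 0.448
```

```bash
python3 settle.py 4;python3 - <<'E'
from near import *
near("w28",.03,.09)
gr(.451,.383,.20,55.5)
E
```

```text
t 37.55 tcp [ 0.5603 -0.0806  0.2636] x [-0.194  0.98   0.04 ] y [ 0.98   0.196 -0.044] z [-0.051  0.031 -0.998] F [ 0.1  0.4 -0.7] gap 0.447 q [-0.35  0.52  1.59  0.01  1.09 -0.55]
px [388. 188.] c [599.7 -31.8] size [26.  30.9] long 101.21 z 0.0568
px [318. 208.] c [551.4 -57. ] size [27.6 64.6] long 96.33 z 0.0581
t 37.6 tcp [ 0.5593 -0.0802  0.2619] x [-0.194  0.98   0.043] y [ 0.98   0.196 -0.048] z [-0.055  0.032 -0.998] F [-0.2  1.2 -1.3] gap 0.453 q [-0.34  0.52  1.6   0.01  1.09 -0.55]
t 37.6 tcp [ 0.5593 -0.0802  0.2619] x [-0.194  0.98   0.043] y [ 0.98   0.196 -0.048] z [-0.055  0.032 -0.998] F [-0.2  1.2 -1.3] gap 0.453 q [-0.34  0.52  1.6   0.01  1.09 -0.55]
need tool dxyz mm [472.3 -12.5  28.7] psi 101.18 spin 45.68
```

View pics/w28.png

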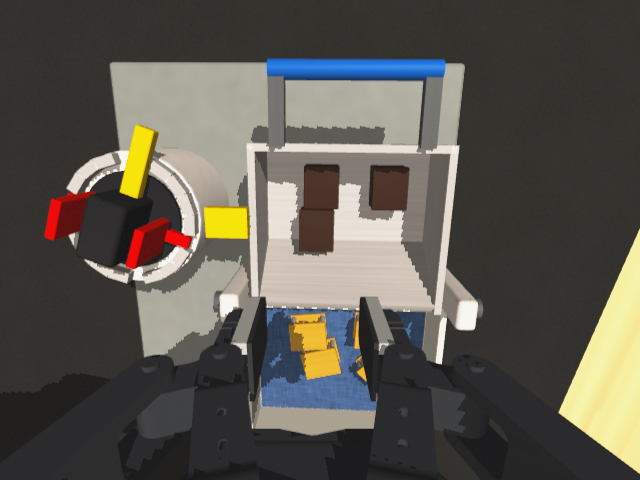

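Three blocks are in the basket at (320,187), (316,230) and (389,188). Now the last one, B.

Request:
apply_moves(increments=[[[0.048, -0.001, -0.008, 0], [0.048, -0.001, 0, 0], [0.048, -0.001, 0, 0], [0.048, -0.001, 0, 0], [0.048, -0.001, 0, 0]]], fingers=0.9)

```text
t: 38.1
tcp_pos: [0.5056, 0.1539, 0.2713]
tool_rot: [0.64, 0.768, -0.01, -0.037]
force: [0.9, 0.0, -0.6]
finger_gap: 0.899
```

Request:
apply_moves(increments=[[[0.048, -0.001, 0, 0], [0.048, -0.001, 0, 0], [0.046, -0.001, 0, 8.5], [0, 0, 0, 8.5], [0, 0, 0, 8.5]]])

```text
t: 38.6
tcp_pos: [0.4678, 0.3001, 0.2672]
tool_rot: [0.792, 0.609, -0.029, -0.039]
force: [-0.7, -0.7, 0.4]
finger_gap: 0.901
```

```bash
python3 settle.py 4;python3 - <<'E'
from near import *
near("w29")
gr(.451,.383,.10,55.5)
E
```

```text
t 38.8 tcp [0.469  0.2986 0.2681] x [0.252 0.968 0.003] y [ 0.963 -0.251 -0.095] z [-0.091  0.027 -0.995] F [0.3 0.3 0.6] gap 0.901 q [0.34 0.5  1.61 0.06 1.11 0.57]
px [608. 128.] c [681.7 318.6] size [20.3 39.2] long 77.51 z 0.0232
px [292. 125.] c [450.8 382.9] size [26.1 30.9] long 55.83 z 0.0259
t 38.85 tcp [0.4694 0.2985 0.2685] x [0.253 0.967 0.004] y [ 0.963 -0.251 -0.094] z [-0.09   0.027 -0.996] F [-0.5  0.2  0.4] gap 0.901 q [0.34 0.5  1.61 0.06 1.11 0.57]
t 38.85 tcp [0.4694 0.2985 0.2685] x [0.253 0.967 0.004] y [ 0.963 -0.251 -0.094] z [-0.09   0.027 -0.996] F [-0.5  0.2  0.4] gap 0.901 q [0.34 0.5  1.61 0.06 1.11 0.57]
need tool dxyz mm [ 76.5 -23.1 117.7] psi 75.35 spin 19.85
```

Request:
apply_moves(increments=[[[0.038, -0.012, 0.02, 0], [0.038, -0.012, 0.02, 0], [0, 0, 0.02, 8.5], [0, 0, 0.015, 8.5], [0, 0, 0.01, 3]]])

```text
t: 39.35
tcp_pos: [0.4621, 0.3801, 0.1843]
tool_rot: [0.887, 0.459, -0.031, -0.033]
force: [-0.2, 1.0, -0.2]
finger_gap: 0.898
```

```bash
python3 settle.py 4;python3 - <<'E'
from near import *
near("w30")
gr(.451,.383,.026,55.5)
E
```

```text
t 39.55 tcp [0.4626 0.38   0.1857] x [ 0.573  0.819 -0.023] y [ 0.815 -0.573 -0.085] z [-0.083  0.03  -0.996] F [ 0.5 -0.6 -0.1] gap 0.897 q [0.48 0.66 1.57 0.08 0.97 1.04]
px [315. 250.] c [450.9 383.2] size [25.5 31.7] long 55.95 z 0.0258
t 39.6 tcp [0.4629 0.3802 0.1863] x [ 0.573  0.819 -0.022] y [ 0.815 -0.573 -0.085] z [-0.082  0.031 -0.996] F [-0.2  0.9 -0.1] gap 0.9 q [0.48 0.66 1.57 0.08 0.97 1.04]
t 39.6 tcp [0.4629 0.3802 0.1863] x [ 0.573  0.819 -0.022] y [ 0.815 -0.573 -0.085] z [-0.082  0.031 -0.996] F [-0.2  0.9 -0.1] gap 0.9 q [0.48 0.66 1.57 0.08 0.97 1.04]
need tool dxyz mm [ -0.9   2.3 106.7] psi 55.0 spin -0.5
```

Request:
apply_moves(increments=[[[0, 0.001, 0.05, 0], [0, 0, -0.04, 0]]])

```text
t: 39.8
tcp_pos: [0.4581, 0.3764, 0.1521]
tool_rot: [0.886, 0.461, -0.05, -0.033]
force: [-4.0, -2.9, -8.9]
finger_gap: 0.902
```

```bash
python3 settle.py 6
```

```text
t 40.1 tcp [0.4689 0.3824 0.187 ] x [0.573 0.82  0.002] y [ 0.817 -0.571 -0.073] z [-0.058  0.043 -0.997] F [0.1 0.1 0.8] gap 0.893 q [0.48 0.66 1.57 0.08 0.95 1.04]
```

Request:
apply_moves(increments=[[[0, 0, 0.05, 0], [0, 0, -0.05, 0]]])

```text
t: 40.3
tcp_pos: [0.4623, 0.3796, 0.1598]
tool_rot: [0.886, 0.461, -0.03, -0.033]
force: [-4.2, -3.0, -9.3]
finger_gap: 0.899
```

```bash
python3 settle.py 6
```

```text
t 40.6 tcp [0.4724 0.3849 0.1921] x [0.572 0.819 0.032] y [ 0.819 -0.57  -0.057] z [-0.029  0.059 -0.998] F [ 0.3 -0.  -0.5] gap 0.9 q [0.48 0.65 1.58 0.08 0.92 1.04]
```

Request:
apply_moves(increments=[[[0, 0, 0.05, 0], [0, 0, -0.01, 0]]], fingers=0.75)

```text
t: 40.8
tcp_pos: [0.4707, 0.387, 0.1548]
tool_rot: [0.886, 0.463, 0.004, -0.033]
force: [-1.9, -2.2, -1.0]
finger_gap: 0.753
```

```bash
python3 settle.py 6;python3 - <<'E'
from near import *
near("w31")
gr(.451,.383,.026,55.5)
E
```

```text
t 41.1 tcp [0.4766 0.39   0.1658] x [0.571 0.819 0.058] y [ 0.821 -0.57  -0.044] z [-0.003  0.072 -0.997] F [-0.4  0.7 -0.1] gap 0.746 q [0.48 0.68 1.59 0.09 0.84 1.03]
px [293. 304.] c [450.7 383. ] size [25.5 32.1] long 55.59 z 0.0257
t 41.15 tcp [0.4764 0.3899 0.1653] x [0.572 0.819 0.057] y [ 0.821 -0.57  -0.044] z [-0.004  0.072 -0.997] F [-0.5 -0.8 -0.4] gap 0.748 q [0.48 0.68 1.59 0.09 0.84 1.03]
t 41.15 tcp [0.4764 0.3899 0.1653] x [0.572 0.819 0.057] y [ 0.821 -0.57  -0.044] z [-0.004  0.072 -0.997] F [-0.5 -0.8 -0.4] gap 0.748 q [0.48 0.68 1.59 0.09 0.84 1.03]
need tool dxyz mm [-28.1 -10.8  84.5] psi 55.08 spin -0.42
```

Request:
apply_moves(increments=[[[-0.028, -0.011, 0.038, 0]]])

```text
t: 41.25
tcp_pos: [0.4586, 0.3795, 0.1326]
tool_rot: [0.886, 0.463, 0.026, -0.033]
force: [-0.1, 0.2, -0.9]
finger_gap: 0.751
```

```bash
python3 settle.py 5;python3 - <<'E'
from near import *
gr(.451,.383,.027,55.6)
E
```

```text
t 41.5 tcp [0.4519 0.3763 0.1273] x [0.572 0.819 0.058] y [ 0.821 -0.57  -0.043] z [-0.002  0.073 -0.997] F [ 1.3 -0.4  0.9] gap 0.75 q [0.48 0.72 1.68 0.1  0.71 1.01]
t 41.5 tcp [0.4519 0.3763 0.1273] x [0.572 0.819 0.058] y [ 0.821 -0.57  -0.043] z [-0.002  0.073 -0.997] F [ 1.3 -0.4  0.9] gap 0.75 q [0.48 0.72 1.68 0.1  0.71 1.01]
t 41.5 tcp [0.4519 0.3763 0.1273] x [0.572 0.819 0.058] y [ 0.821 -0.57  -0.043] z [-0.002  0.073 -0.997] F [ 1.3 -0.4  0.9] gap 0.75 q [0.48 0.72 1.68 0.1  0.71 1.01]
need tool dxyz mm [-0.9 -0.2 46.5] psi 55.08 spin -0.52
```

Request:
apply_moves(increments=[[[-0.002, 0, 0.046, -0.5]]])

```text
t: 41.6
tcp_pos: [0.4564, 0.381, 0.0872]
tool_rot: [0.884, 0.467, 0.025, -0.033]
force: [0.8, 1.1, -0.7]
finger_gap: 0.749
```

```bash
python3 settle.py 5;python3 - <<'E'
from near import *
gr(.451,.383,.027,55.6)
near("w32")
E
```

```text
t 41.85 tcp [0.4517 0.3785 0.0827] x [0.564 0.823 0.061] y [ 0.826 -0.563 -0.042] z [-0.     0.074 -0.997] F [-0.6  0.   0.5] gap 0.751 q [0.48 0.79 1.69 0.11 0.62 0.99]
t 41.85 tcp [0.4517 0.3785 0.0827] x [0.564 0.823 0.061] y [ 0.826 -0.563 -0.042] z [-0.     0.074 -0.997] F [-0.6  0.   0.5] gap 0.751 q [0.48 0.79 1.69 0.11 0.62 0.99]
t 41.85 tcp [0.4517 0.3785 0.0827] x [0.564 0.823 0.061] y [ 0.826 -0.563 -0.042] z [-0.     0.074 -0.997] F [-0.6  0.   0.5] gap 0.751 q [0.48 0.79 1.69 0.11 0.62 0.99]
need tool dxyz mm [-0.1 -0.8  1.9] psi 55.57 spin -0.03
px [308. 334.] c [450.8 383.3] size [25.6 32.2] long 55.56 z 0.0257
```

View pics/w32.png

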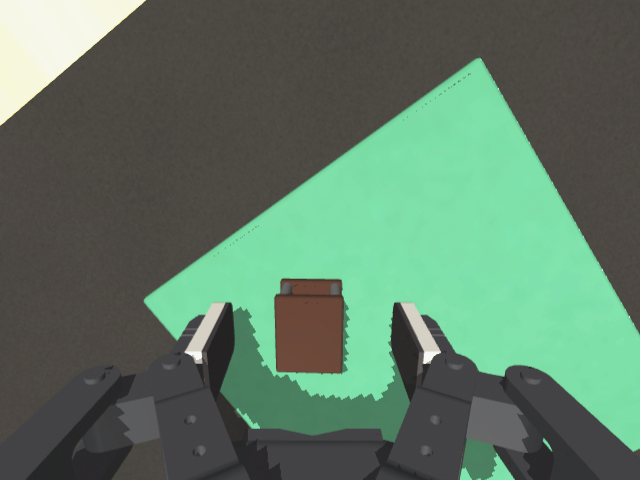

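B at (309,330) is centred between the pads. Closing.

Request:
apply_moves(increments=[[[0, -0.001, 0.001, 0]]], fingers=0.0)

```text
t: 42.0
tcp_pos: [0.4524, 0.3799, 0.0848]
tool_rot: [0.884, 0.466, 0.02, -0.033]
force: [0.6, -0.1, 0.5]
finger_gap: 0.594
```

```bash
python3 settle.py 7
```

```text
t 42.35 tcp [0.4519 0.3798 0.0844] x [0.564 0.823 0.065] y [ 0.826 -0.563 -0.039] z [ 0.004  0.076 -0.997] F [-0.8 -0.3  6.4] gap 0.301 q [0.48 0.79 1.69 0.11 0.62 0.99]
```

Request:
apply_moves(increments=[[[0, 0, -0.05, 0], [0, 0, -0.05, 0], [0, 0, -0.05, 0]]])

```text
t: 42.65
tcp_pos: [0.4476, 0.3663, 0.2261]
tool_rot: [0.884, 0.466, 0.008, -0.033]
force: [0.7, -0.1, -1.5]
finger_gap: 0.295
```

```bash
python3 settle.py 4
python3 - <<'E'
from near import *
b=O+MX*(.029)+MY*.043
gr(b[0],b[1],.16,100.6); print(b)
E
```

```text
t 42.85 tcp [0.449  0.3672 0.2274] x [0.565 0.824 0.051] y [ 0.825 -0.563 -0.047] z [-0.01   0.068 -0.998] F [ 0.4 -0.2 -0.8] gap 0.287 q [0.47 0.56 1.64 0.08 0.92 1.02]
t 42.85 tcp [0.449  0.3672 0.2274] x [0.565 0.824 0.051] y [ 0.825 -0.563 -0.047] z [-0.01   0.068 -0.998] F [ 0.4 -0.2 -0.8] gap 0.287 q [0.47 0.56 1.64 0.08 0.92 1.02]
t 42.85 tcp [0.449  0.3672 0.2274] x [0.565 0.824 0.051] y [ 0.825 -0.563 -0.047] z [-0.01   0.068 -0.998] F [ 0.4 -0.2 -0.8] gap 0.287 q [0.47 0.56 1.64 0.08 0.92 1.02]
need tool dxyz mm [-273.4  377.7  -18.1] psi 55.57 spin -45.03
[ 0.60601211 -0.06816332]
```

Run:
```python
from near import *
b=O+MX*(.029)+MY*.043
gr(b[0],b[1],.17,100.6); print(b)
```

```text
t 42.85 tcp [0.449  0.3672 0.2274] x [0.565 0.824 0.051] y [ 0.825 -0.563 -0.047] z [-0.01   0.068 -0.998] F [ 0.4 -0.2 -0.8] gap 0.287 q [0.47 0.56 1.64 0.08 0.92 1.02]
t 42.85 tcp [0.449  0.3672 0.2274] x [0.565 0.824 0.051] y [ 0.825 -0.563 -0.047] z [-0.01   0.068 -0.998] F [ 0.4 -0.2 -0.8] gap 0.287 q [0.47 0.56 1.64 0.08 0.92 1.02]
need tool dxyz mm [-272.9  377.3  -28.1] psi 55.57 spin -45.03
[ 0.60601211 -0.06816332]
```

Request:
apply_moves(increments=[[[-0.028, 0.038, -0.004, 0], [-0.028, 0.038, -0.004, 0], [-0.028, 0.038, -0.004, 0], [-0.028, 0.038, -0.004, 0], [-0.028, 0.038, -0.004, 0]]])

```text
t: 43.35
tcp_pos: [0.5227, 0.1427, 0.2242]
tool_rot: [0.881, 0.472, 0.005, -0.036]
force: [0.1, -0.2, 0.1]
finger_gap: 0.29
```

Request:
apply_moves(increments=[[[-0.028, 0.038, -0.004, 0], [-0.028, 0.038, -0.004, 0], [-0.028, 0.038, -0.003, 0], [-0.028, 0.038, -0.002, 0], [0, 0, 0, -8]]])

```text
t: 43.85
tcp_pos: [0.5863, -0.0479, 0.2137]
tool_rot: [0.846, 0.531, 0.002, -0.04]
force: [-0.1, 1.0, -0.4]
finger_gap: 0.292
```

```bash
python3 settle.py 3
python3 - <<'E'
from near import *
b=O+MX*(.029)+MY*.043
gr(b[0],b[1],.14,100.6)
E
```

```text
t 44.0 tcp [ 0.583  -0.042   0.2137] x [0.437 0.898 0.045] y [ 0.898 -0.433 -0.072] z [-0.045  0.072 -0.996] F [-0.4  1.1 -0.9] gap 0.291 q [-0.29  0.6   1.59  0.07  1.01  0.13]
t 44.0 tcp [ 0.583  -0.042   0.2137] x [0.437 0.898 0.045] y [ 0.898 -0.433 -0.072] z [-0.045  0.072 -0.996] F [-0.4  1.1 -0.9] gap 0.291 q [-0.29  0.6   1.59  0.07  1.01  0.13]
t 44.0 tcp [ 0.583  -0.042   0.2137] x [0.437 0.898 0.045] y [ 0.898 -0.433 -0.072] z [-0.045  0.072 -0.996] F [-0.4  1.1 -0.9] gap 0.291 q [-0.29  0.6   1.59  0.07  1.01  0.13]
need tool dxyz mm [-16.8  37.4  16.5] psi 64.05 spin -36.55
```

Request:
apply_moves(increments=[[[-0.017, 0.037, 0, 0], [0, 0, 0, -8.5], [0, 0, 0, -8.5], [0, 0, 0, -8.5], [0, 0, 0, -8.5]]])

```text
t: 44.5
tcp_pos: [0.6041, -0.0649, 0.2052]
tool_rot: [0.65, 0.758, 0.01, -0.048]
force: [0.1, 0.4, 0.2]
finger_gap: 0.295
```

```bash
python3 settle.py 4
python3 - <<'E'
from near import *
b=O+MX*(.029)+MY*.043
gr(b[0],b[1],.066,100.6)
near("w33",.03,.09)
E
```

```text
t 44.7 tcp [ 0.6046 -0.0656  0.2057] x [-0.142  0.986  0.085] y [ 0.988  0.146 -0.047] z [-0.059  0.077 -0.995] F [ 0.1  0.5 -0.8] gap 0.286 q [-0.31  0.65  1.52  0.06  1.05 -0.49]
t 44.7 tcp [ 0.6046 -0.0656  0.2057] x [-0.142  0.986  0.085] y [ 0.988  0.146 -0.047] z [-0.059  0.077 -0.995] F [ 0.1  0.5 -0.8] gap 0.286 q [-0.31  0.65  1.52  0.06  1.05 -0.49]
t 44.7 tcp [ 0.6046 -0.0656  0.2057] x [-0.142  0.986  0.085] y [ 0.988  0.146 -0.047] z [-0.059  0.077 -0.995] F [ 0.1  0.5 -0.8] gap 0.286 q [-0.31  0.65  1.52  0.06  1.05 -0.49]
need tool dxyz mm [-14.6   7.5  84.7] psi 98.17 spin -2.43
px [318. 393.] c [ 615.4 -160.9] size [21.9 26.6] long 99.12 z 0.0386
px [241. 248.] c [549.9 -57.4] size [31.4 65.1] long 95.38 z 0.0575
px [323. 219.] c [599.7 -32.1] size [25.7 31.6] long 101.19 z 0.0568
```

View pics/w33.png

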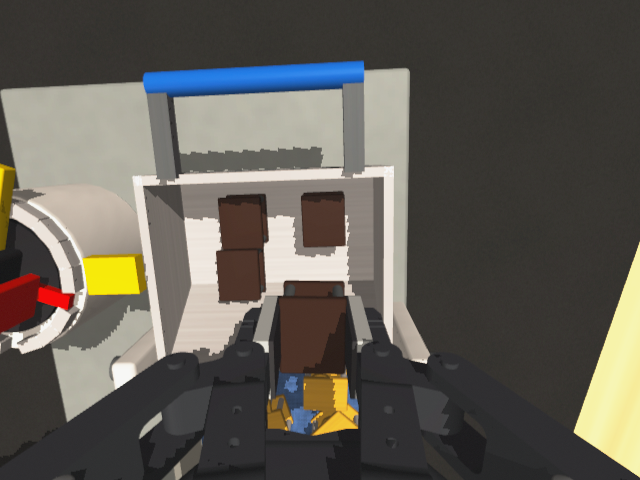

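Request:
apply_moves(increments=[[[-0.016, 0.007, 0.03, -2.4]]])

```text
t: 44.85
tcp_pos: [0.6141, -0.0773, 0.1778]
tool_rot: [0.637, 0.769, 0.013, -0.044]
force: [-0.2, -0.9, -0.6]
finger_gap: 0.298
```

```bash
python3 settle.py 4
python3 - <<'E'
from near import *
b=O+MX*(.029)+MY*.042
gr(b[0],b[1],.066,100.6)
E
```

```text
t 45.05 tcp [ 0.6116 -0.078   0.1738] x [-0.181  0.98   0.088] y [ 0.982  0.185 -0.045] z [-0.06   0.078 -0.995] F [ 0.6 -1.1 -1.1] gap 0.293 q [-0.33  0.7   1.52  0.06  1.01 -0.55]
t 45.05 tcp [ 0.6116 -0.078   0.1738] x [-0.181  0.98   0.088] y [ 0.982  0.185 -0.045] z [-0.06   0.078 -0.995] F [ 0.6 -1.1 -1.1] gap 0.293 q [-0.33  0.7   1.52  0.06  1.01 -0.55]
t 45.05 tcp [ 0.6116 -0.078   0.1738] x [-0.181  0.98   0.088] y [ 0.982  0.185 -0.045] z [-0.06   0.078 -0.995] F [ 0.6 -1.1 -1.1] gap 0.293 q [-0.33  0.7   1.52  0.06  1.01 -0.55]
need tool dxyz mm [ 0.1  1.1 54.3] psi 100.45 spin -0.15
```

Request:
apply_moves(increments=[[[0, 0.001, 0.028, 0]]])

```text
t: 45.15
tcp_pos: [0.6138, -0.0764, 0.15]
tool_rot: [0.639, 0.768, 0.013, -0.044]
force: [0.1, -0.3, -0.8]
finger_gap: 0.293
```

```bash
python3 settle.py 4
```

```text
t 45.35 tcp [ 0.6107 -0.0752  0.1466] x [-0.18   0.98   0.088] y [ 0.982  0.185 -0.046] z [-0.061  0.079 -0.995] F [-0.1  0.3  0.3] gap 0.296 q [-0.32  0.74  1.53  0.07  0.95 -0.55]
```

Request:
apply_moves(increments=[[[0, 0, 0.021, 0]]])

```text
t: 45.45
tcp_pos: [0.6123, -0.074, 0.1299]
tool_rot: [0.639, 0.768, 0.013, -0.045]
force: [0.6, 11.7, 26.5]
finger_gap: 0.29
```

```bash
python3 settle.py 4;python3 - <<'E'
from near import *
b=O+MX*(.029)+MY*.042
gr(b[0],b[1],.066,100.6)
E
```

```text
t 45.65 tcp [ 0.6094 -0.0725  0.127 ] x [-0.18  0.98  0.09] y [ 0.982  0.184 -0.045] z [-0.061  0.08  -0.995] F [-0.   4.4  0.1] gap 0.291 q [-0.32  0.77  1.55  0.07  0.92 -0.55]
t 45.65 tcp [ 0.6094 -0.0725  0.127 ] x [-0.18  0.98  0.09] y [ 0.982  0.184 -0.045] z [-0.061  0.08  -0.995] F [-0.   4.4  0.1] gap 0.291 q [-0.32  0.77  1.55  0.07  0.92 -0.55]
t 45.65 tcp [ 0.6094 -0.0725  0.127 ] x [-0.18  0.98  0.09] y [ 0.982  0.184 -0.045] z [-0.061  0.08  -0.995] F [-0.   4.4  0.1] gap 0.291 q [-0.32  0.77  1.55  0.07  0.92 -0.55]
need tool dxyz mm [-1.6  0.2  7.2] psi 100.4 spin -0.2
```

It touched the slope softly. Releasing.

Request:
apply_moves(increments=[[[0, 0, 0, 0], [0, 0, 0, 0], [0, 0, -0.045, 0], [0, 0, -0.05, 0], [0, 0, -0.05, 0]]], fingers=0.45)

```text
t: 46.15
tcp_pos: [0.6152, -0.0854, 0.2697]
tool_rot: [0.638, 0.768, 0.006, -0.055]
force: [0.8, -0.6, -0.5]
finger_gap: 0.453
```

```bash
python3 settle.py 4;python3 - <<'E'
from near import *
near("w34",.03,.09)
gr(.43,-.084,.20,80.6)
E
```

```text
t 46.35 tcp [ 0.6164 -0.0857  0.2708] x [-0.18   0.98   0.089] y [ 0.981  0.185 -0.056] z [-0.071  0.078 -0.994] F [-0.1 -0.1 -0. ] gap 0.452 q [-0.34  0.59  1.42  0.05  1.22 -0.54]
px [273. 355.] c [ 586.1 -194.8] size [22.  26.1] long 114.06 z 0.0386
px [253. 200.] c [551.7 -57.3] size [28.1 63.9] long 97.94 z 0.0578
px [318. 201.] c [602.3 -49.5] size [25.9 68.3] long 99.07 z 0.0574
t 46.4 tcp [ 0.6153 -0.0852  0.2688] x [-0.18   0.979  0.092] y [ 0.981  0.185 -0.06 ] z [-0.076  0.079 -0.994] F [-0.7  0.6 -0.1] gap 0.448 q [-0.34  0.59  1.43  0.05  1.22 -0.54]
t 46.4 tcp [ 0.6153 -0.0852  0.2688] x [-0.18   0.979  0.092] y [ 0.981  0.185 -0.06 ] z [-0.076  0.079 -0.994] F [-0.7  0.6 -0.1] gap 0.448 q [-0.34  0.59  1.43  0.05  1.22 -0.54]
need tool dxyz mm [  28.1 -177.4   28.5] psi 100.39 spin 19.79
```

View pics/w34.png

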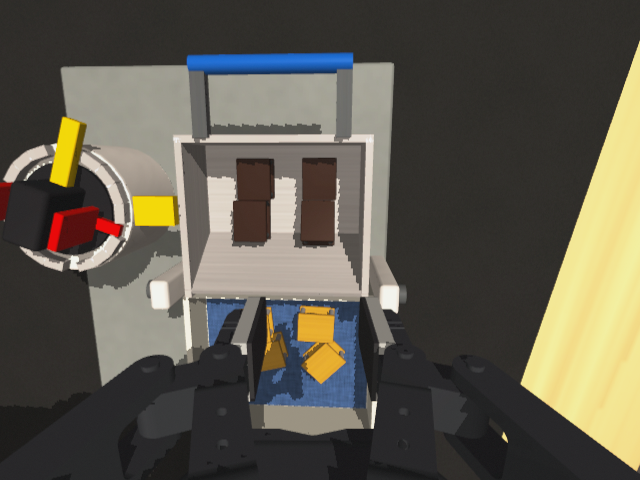

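All four dark blocks are in the basket, in columns at (253,200) and (318,201). Next the dial: move over it, then level the tool.

Request:
apply_moves(increments=[[[0.006, -0.044, -0.01, 0], [0.006, -0.044, -0.01, 0], [0.006, -0.044, -0.01, 0], [0.006, -0.044, 0, 8.5], [0, 0, 0, 8.5]]], fingers=1.0)

```text
t: 46.9
tcp_pos: [0.4306, -0.0948, 0.3027]
tool_rot: [0.747, 0.662, -0.007, -0.064]
force: [0.8, -0.4, -0.4]
finger_gap: 1.0
```

```bash
python3 settle.py 6
```

```text
t 47.2 tcp [ 0.4386 -0.0972  0.3039] x [0.112 0.991 0.072] y [ 0.99  -0.105 -0.093] z [-0.084  0.082 -0.993] F [ 1.3 -1.  -0.1] gap 1.002 q [-0.48  0.32  1.81  0.04  1.12 -0.39]
```

Request:
apply_moves(increments=[[[0, 0, 0.05, 0], [0, 0, -0.05, 0]]])

```text
t: 47.4
tcp_pos: [0.4338, -0.094, 0.2825]
tool_rot: [0.741, 0.667, -0.011, -0.077]
force: [0.2, 0.4, -1.3]
finger_gap: 0.998
```

```bash
python3 settle.py 6
python3 - <<'E'
from near import *
gr(.43,-.084,.20,80.6)
E
```

```text
t 47.7 tcp [ 0.4429 -0.0987  0.304 ] x [0.108 0.992 0.066] y [ 0.992 -0.103 -0.076] z [-0.069  0.073 -0.995] F [-0.   0.6  0.8] gap 1.002 q [-0.48  0.32  1.8   0.04  1.11 -0.4 ]
t 47.7 tcp [ 0.4429 -0.0987  0.304 ] x [0.108 0.992 0.066] y [ 0.992 -0.103 -0.076] z [-0.069  0.073 -0.995] F [-0.   0.6  0.8] gap 1.002 q [-0.48  0.32  1.8   0.04  1.11 -0.4 ]
t 47.7 tcp [ 0.4429 -0.0987  0.304 ] x [0.108 0.992 0.066] y [ 0.992 -0.103 -0.076] z [-0.069  0.073 -0.995] F [-0.   0.6  0.8] gap 1.002 q [-0.48  0.32  1.8   0.04  1.11 -0.4 ]
need tool dxyz mm [ 6.4 -6.4 51.5] psi 83.79 spin 3.19
```

Request:
apply_moves(increments=[[[0, 0, 0.05, 0], [0, 0, -0.05, 0]]])

```text
t: 47.9
tcp_pos: [0.4369, -0.0953, 0.2837]
tool_rot: [0.742, 0.668, -0.007, -0.066]
force: [-0.4, 0.4, -0.8]
finger_gap: 1.001
```

```bash
python3 settle.py 6
```

```text
t 48.2 tcp [ 0.4457 -0.0997  0.3051] x [0.105 0.993 0.058] y [ 0.993 -0.102 -0.056] z [-0.049  0.063 -0.997] F [-0.1  0.1  0.2] gap 0.996 q [-0.48  0.32  1.81  0.04  1.09 -0.4 ]
```

Request:
apply_moves(increments=[[[0, 0, 0.05, 0], [0, 0, -0.05, 0]]])

```text
t: 48.4
tcp_pos: [0.4396, -0.0965, 0.2854]
tool_rot: [0.742, 0.668, -0.003, -0.055]
force: [-1.5, 0.3, -0.8]
finger_gap: 1.0
```

```bash
python3 settle.py 6
```

```text
t 48.7 tcp [ 0.448  -0.1006  0.3068] x [0.104 0.993 0.049] y [ 0.994 -0.102 -0.033] z [-0.028  0.052 -0.998] F [-0.1  0.7 -0.1] gap 0.999 q [-0.48  0.31  1.81  0.04  1.07 -0.4 ]
```

Request:
apply_moves(increments=[[[0, 0, 0.05, 0], [0, 0, -0.05, 0]]])

```text
t: 48.9
tcp_pos: [0.4427, -0.0979, 0.2871]
tool_rot: [0.742, 0.669, 0.002, -0.042]
force: [-0.1, 0.5, -0.0]
finger_gap: 1.0
```

```bash
python3 settle.py 6
```

```text
t 49.2 tcp [ 0.4503 -0.1014  0.3087] x [0.103 0.994 0.04 ] y [ 0.995 -0.103 -0.009] z [-0.005  0.04  -0.999] F [0.5 0.  0.6] gap 1.0 q [-0.48  0.31  1.82  0.04  1.04 -0.4 ]
```

Request:
apply_moves(increments=[[[0, 0, 0.05, 0], [0, 0, -0.05, 0]]])

```text
t: 49.4
tcp_pos: [0.4457, -0.0991, 0.2886]
tool_rot: [0.743, 0.669, 0.006, -0.03]
force: [-0.5, 0.5, -0.6]
finger_gap: 1.003
```

```bash
python3 settle.py 6
cat > dial.py <<'E'
from near import *
import sys
c,p,d=snap("wrist",sys.argv[1]); H,S,V=hsv(p); K,D,R,t=c
def X3(mask):
    vs,us=np.nonzero(mask&(d>0)); rr=cv2.undistortPoints(np.c_[us,vs].astype(float).reshape(-1,1,2),K,D)[:,0]
    return (np.c_[rr,np.ones(len(rr))]*d[vs,us][:,None]-t)@R
P=X3(((H<5)|(H>175))&(S>180)&(V>90)); P=P[(np.hypot(P[:,0]-.43,P[:,1]+.084)<.06)&(P[:,2]>.13)&(P[:,2]<.14)]
k=P[:,0]>.43
cs=[]
for a in (P[k],P[~k]):
    if len(a)>5:
        r=cv2.minAreaRect((a[:,:2]*1000).astype(np.float32)); cs.append(np.array(r[0])); print(len(a),r)
if len(cs)==2: print('centre',(cs[0]+cs[1])/2,'y axis dir',deg(cs[0]-cs[1]),deg(cs[1]-cs[0]),'sep',np.linalg.norm(cs[0]-cs[1]))
E
python3 dial.py w35
```

```text
t 49.7 tcp [ 0.4525 -0.1023  0.3108] x [0.102 0.994 0.03 ] y [ 0.995 -0.102  0.015] z [ 0.018  0.028 -0.999] F [ 0.4 -0.3  0.4] gap 1.002 q [-0.48  0.3   1.82  0.04  1.02 -0.4 ]
297 ((453.2902526855469, -87.623291015625), (23.318098068237305, 5.900726318359375), 80.63259887695312)
309 ((405.8725891113281, -79.80955505371094), (23.488645553588867, 5.773082256317139), 81.18211364746094)
centre [429.5814209  -83.71642303] y axis dir -9.36 170.64 sep 48.05714607132118
```

View pics/w35.png

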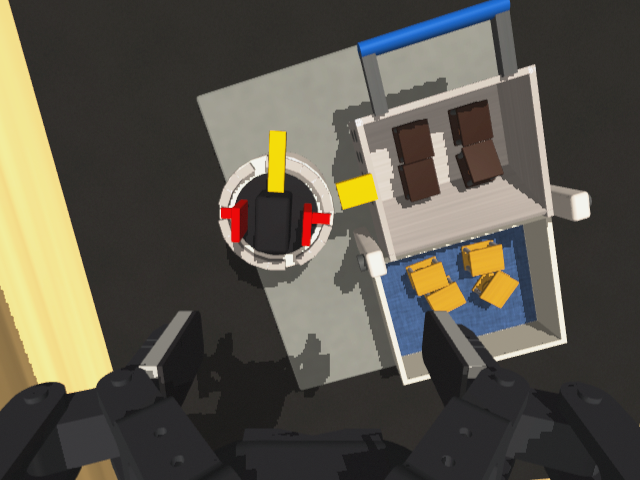

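The dial arm points to (277,160) at 70°, with tabs at (237,220) and (309,222) sprung out. The basket holds 4 dark blocks and the tray 4 bright ones. Descending on the dial.

Run:
```python
from near import *
gr(.4298,-.0838,.121,80.8)
```

```text
t 49.75 tcp [ 0.4524 -0.1022  0.3108] x [0.102 0.994 0.03 ] y [ 0.995 -0.102  0.015] z [ 0.018  0.028 -0.999] F [-0.7  0.1  1. ] gap 1.0 q [-0.48  0.3   1.82  0.04  1.02 -0.4 ]
t 49.75 tcp [ 0.4524 -0.1022  0.3108] x [0.102 0.994 0.03 ] y [ 0.995 -0.102  0.015] z [ 0.018  0.028 -0.999] F [-0.7  0.1  1. ] gap 1.0 q [-0.48  0.3   1.82  0.04  1.02 -0.4 ]
need tool dxyz mm [ 10.3 -27.2 135.8] psi 84.14 spin 3.34
```

Request:
apply_moves(increments=[[[0.011, -0.027, 0.03, 3.3]]])

```text
t: 49.85
tcp_pos: [0.4321, -0.0905, 0.2852]
tool_rot: [0.762, 0.647, 0.02, 0.004]
force: [0.4, -0.5, -0.9]
finger_gap: 1.002
```

```bash
python3 settle.py 5
python3 - <<'E'
from near import *
gr(.4298,-.0838,.121,80.8)
E
```

```text
t 50.1 tcp [ 0.4276 -0.0879  0.2822] x [0.158 0.987 0.03 ] y [ 0.987 -0.159  0.017] z [ 0.021  0.027 -0.999] F [ 1.4 -0.   0.2] gap 1.001 q [-0.48  0.31  1.92  0.04  0.91 -0.34]
t 50.1 tcp [ 0.4276 -0.0879  0.2822] x [0.158 0.987 0.03 ] y [ 0.987 -0.159  0.017] z [ 0.021  0.027 -0.999] F [ 1.4 -0.   0.2] gap 1.001 q [-0.48  0.31  1.92  0.04  0.91 -0.34]
t 50.1 tcp [ 0.4276 -0.0879  0.2822] x [0.158 0.987 0.03 ] y [ 0.987 -0.159  0.017] z [ 0.021  0.027 -0.999] F [ 1.4 -0.   0.2] gap 1.001 q [-0.48  0.31  1.92  0.04  0.91 -0.34]
need tool dxyz mm [ -0.4  -1.1 107.2] psi 80.88 spin 0.08
```

Request:
apply_moves(increments=[[[0, -0.001, 0.048, 0]]])

```text
t: 50.2
tcp_pos: [0.4333, -0.0893, 0.2393]
tool_rot: [0.761, 0.649, 0.021, 0.006]
force: [0.2, -0.8, -0.2]
finger_gap: 0.999
```

```bash
python3 settle.py 5
```

```text
t 50.45 tcp [ 0.4287 -0.087   0.2355] x [0.158 0.987 0.029] y [ 0.987 -0.159  0.019] z [ 0.023  0.026 -0.999] F [ 0.5  0.8 -0.3] gap 1.0 q [-0.47  0.39  1.97  0.05  0.77 -0.35]
```

Request:
apply_moves(increments=[[[0, 0, 0.04, 0]]])

```text
t: 50.55
tcp_pos: [0.434, -0.0881, 0.2002]
tool_rot: [0.761, 0.649, 0.02, 0.005]
force: [1.2, -0.5, 0.1]
finger_gap: 1.0
```

```bash
python3 settle.py 5
python3 - <<'E'
from near import *
gr(.4298,-.0838,.120,80.8)
snap("wrist","w36")
E
```

```text
t 50.8 tcp [ 0.4304 -0.0864  0.1973] x [0.158 0.987 0.028] y [ 0.987 -0.159  0.022] z [ 0.026  0.024 -0.999] F [-0.2  0.1 -0.1] gap 0.998 q [-0.47  0.47  2.    0.05  0.66 -0.36]
t 50.8 tcp [ 0.4304 -0.0864  0.1973] x [0.158 0.987 0.028] y [ 0.987 -0.159  0.022] z [ 0.026  0.024 -0.999] F [-0.2  0.1 -0.1] gap 0.998 q [-0.47  0.47  2.    0.05  0.66 -0.36]
t 50.8 tcp [ 0.4304 -0.0864  0.1973] x [0.158 0.987 0.028] y [ 0.987 -0.159  0.022] z [ 0.026  0.024 -0.999] F [-0.2  0.1 -0.1] gap 0.998 q [-0.47  0.47  2.    0.05  0.66 -0.36]
need tool dxyz mm [ 0.3 -2.6 23.3] psi 80.9 spin 0.1
```

View pics/w36.png

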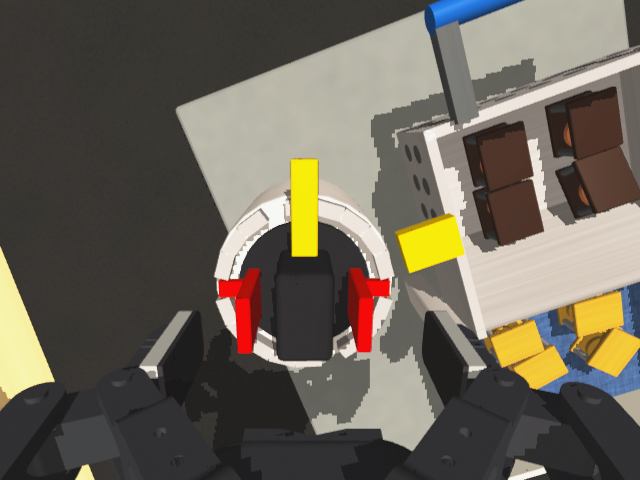

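Request:
apply_moves(increments=[[[0, -0.002, 0.022, 0]]])

```text
t: 50.95
tcp_pos: [0.4315, -0.0867, 0.1787]
tool_rot: [0.761, 0.649, 0.02, 0.004]
force: [0.1, 0.3, 0.4]
finger_gap: 1.0
```

```bash
python3 settle.py 5
python3 - <<'E'
from near import *
gr(.4298,-.0838,.120,80.8)
E
```

```text
t 51.2 tcp [ 0.4296 -0.0858  0.1767] x [0.158 0.987 0.027] y [ 0.987 -0.159  0.024] z [ 0.028  0.023 -0.999] F [-0.3  0.5 -0.3] gap 1.0 q [-0.47  0.51  2.02  0.06  0.6  -0.36]
t 51.2 tcp [ 0.4296 -0.0858  0.1767] x [0.158 0.987 0.027] y [ 0.987 -0.159  0.024] z [ 0.028  0.023 -0.999] F [-0.3  0.5 -0.3] gap 1.0 q [-0.47  0.51  2.02  0.06  0.6  -0.36]
t 51.2 tcp [ 0.4296 -0.0858  0.1767] x [0.158 0.987 0.027] y [ 0.987 -0.159  0.024] z [ 0.028  0.023 -0.999] F [-0.3  0.5 -0.3] gap 1.0 q [-0.47  0.51  2.02  0.06  0.6  -0.36]
need tool dxyz mm [ 0.4 -1.5  2.7] psi 80.91 spin 0.11
```

Request:
apply_moves(increments=[[[0, 0, 0, 0]]], fingers=0.2, newtons=28)

```text
t: 51.3
tcp_pos: [0.4299, -0.086, 0.1776]
tool_rot: [0.761, 0.649, 0.019, 0.001]
force: [0.1, -0.2, -1.1]
finger_gap: 0.861
```

```bash
python3 settle.py 8
```

```text
t 51.7 tcp [ 0.4274 -0.0851  0.1775] x [0.157 0.987 0.028] y [ 0.987 -0.158  0.019] z [ 0.024  0.025 -0.999] F [-5.8 -1.2 15.4] gap 0.454 q [-0.47  0.51  2.02  0.06  0.6  -0.36]
```

Pinched (gap 38.6 mm). Turning clockwise.

Request:
apply_moves(increments=[[[0, 0, 0, 5], [0, 0, 0, 8], [0, 0, 0, 8], [0, 0, 0, 8], [0, 0, 0, 8]]])

```text
t: 52.2
tcp_pos: [0.4277, -0.0853, 0.1779]
tool_rot: [0.932, 0.363, 0.016, -0.006]
force: [-0.1, -0.5, -0.1]
finger_gap: 0.448
```

```bash
python3 settle.py 2
python3 - <<'E'
from near import *
gr(.4298,-.0838,.120,10.7)
snap("wrist","w37")
E
```

```text
t 52.3 tcp [ 0.4277 -0.0853  0.1779] x [0.732 0.681 0.034] y [ 0.681 -0.732 -0.   ] z [ 0.025  0.024 -0.999] F [ 0.2  0.7 -0.6] gap 0.446 q [-0.47  0.51  2.02  0.06  0.6   0.3 ]
t 52.3 tcp [ 0.4277 -0.0853  0.1779] x [0.732 0.681 0.034] y [ 0.681 -0.732 -0.   ] z [ 0.025  0.024 -0.999] F [ 0.2  0.7 -0.6] gap 0.446 q [-0.47  0.51  2.02  0.06  0.6   0.3 ]
t 52.3 tcp [ 0.4277 -0.0853  0.1779] x [0.732 0.681 0.034] y [ 0.681 -0.732 -0.   ] z [ 0.025  0.024 -0.999] F [ 0.2  0.7 -0.6] gap 0.446 q [-0.47  0.51  2.02  0.06  0.6   0.3 ]
need tool dxyz mm [0.6 0.3 4. ] psi 42.92 spin 32.22
```

View pics/w37.png

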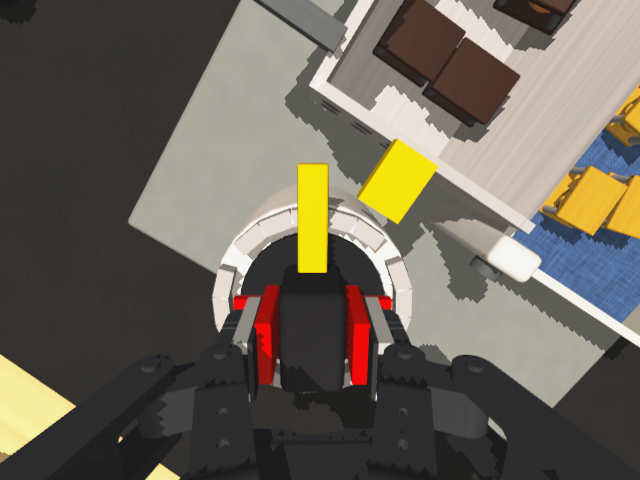

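The dial is following, with its arm at (312,218). Continuing to the locked stop with a little overtravel.

Request:
apply_moves(increments=[[[0, 0, 0, 8], [0, 0, 0, 8], [0, 0, 0, 8], [0, 0, 0, 8], [0, 0, 0, 4]]])

```text
t: 52.85
tcp_pos: [0.4275, -0.0856, 0.1779]
tool_rot: [0.998, 0.062, 0.013, -0.009]
force: [0.2, 3.2, 0.7]
finger_gap: 0.444
```

```bash
python3 settle.py 2
python3 - <<'E'
from near import *
s=manip.sense(); print(s['ft_torque'])
gr(.4298,-.0838,.120,10.7)
snap("wrist","w38")
E
```

```text
t 52.95 tcp [ 0.4276 -0.0856  0.178 ] x [0.991 0.128 0.027] y [ 0.129 -0.992 -0.017] z [ 0.025  0.02  -0.999] F [-0.1  1.5 -0.8] gap 0.443 q [-0.47  0.51  2.02  0.05  0.6   0.93]
[-0.33397588  0.08696661  1.37886127]
t 52.95 tcp [ 0.4276 -0.0856  0.178 ] x [0.991 0.128 0.027] y [ 0.129 -0.992 -0.017] z [ 0.025  0.02  -0.999] F [-0.1  1.5 -0.8] gap 0.443 q [-0.47  0.51  2.02  0.05  0.6   0.93]
t 52.95 tcp [ 0.4276 -0.0856  0.178 ] x [0.991 0.128 0.027] y [ 0.129 -0.992 -0.017] z [ 0.025  0.02  -0.999] F [-0.1  1.5 -0.8] gap 0.443 q [-0.47  0.51  2.02  0.05  0.6   0.93]
need tool dxyz mm [ 0.8 -0.5  4. ] psi 7.36 spin -3.34
```

View pics/w38.png

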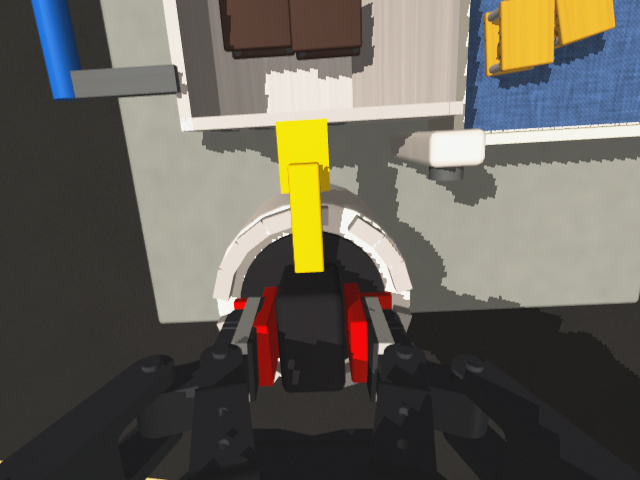

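The arm at (305,217) lies over the lug and the wrist shows 1.4 N m of stop torque, so the dial is locked. Releasing.

Request:
apply_moves(increments=[[[0, 0, 0, 0]]], fingers=1.0)

```text
t: 53.1
tcp_pos: [0.4274, -0.0852, 0.1776]
tool_rot: [0.998, 0.064, 0.013, -0.01]
force: [-0.4, -0.2, -5.2]
finger_gap: 0.603
```

```bash
python3 settle.py 8
python3 - <<'E'
from near import *
snap("wrist","w39")
E
```

```text
t 53.5 tcp [ 0.4278 -0.0858  0.1781] x [0.992 0.127 0.028] y [ 0.127 -0.992 -0.017] z [ 0.026  0.02  -0.999] F [0.5 0.1 0.3] gap 1.001 q [-0.47  0.51  2.02  0.05  0.6   0.93]
```

Request:
apply_moves(increments=[[[0, 0, -0.04, 0], [0, 0, -0.05, 0], [0, 0, -0.05, 0]]])

```text
t: 53.85
tcp_pos: [0.4218, -0.0878, 0.3148]
tool_rot: [0.998, 0.063, 0.004, -0.015]
force: [1.1, -1.0, 0.1]
finger_gap: 0.999
```

```bash
python3 settle.py 5; python3 dial.py w40
python3 - <<'E'
from near import *
c,p,d=snap("scene","s40"); cv2.imwrite("pics/s40c.png",cv2.resize(p[140:340,130:430,::-1],None,fx=2.6,fy=2.6))
E
```

```text
t 54.1 tcp [ 0.422  -0.0878  0.3138] x [0.992 0.125 0.013] y [ 0.126 -0.992 -0.028] z [ 0.009  0.029 -1.   ] F [-0.3  0.9  0.3] gap 1.001 q [-0.48  0.25  1.88  0.04  1.01  0.94]
308 ((433.2481994628906, -83.14910125732422), (16.046417236328125, 53.720481872558594), 10.795812606811523)
290 ((422.2791748046875, -84.31166076660156), (16.145177841186523, 54.80064392089844), 0.9405068159103394)
centre [427.76368713 -83.73038101] y axis dir 6.05 -173.95 sep 11.030459943487369
```

View pics/w40.png

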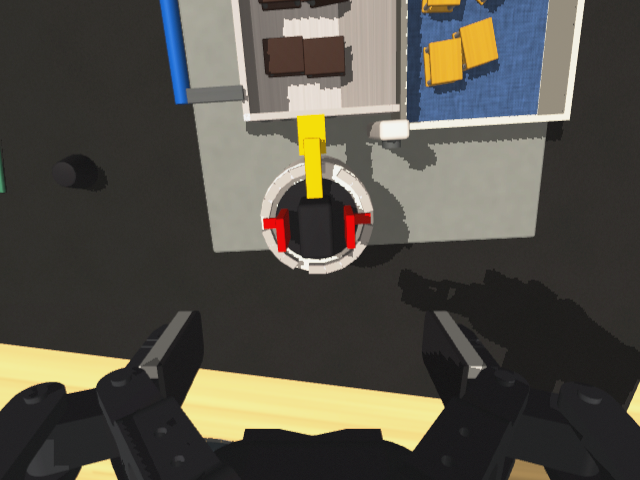

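View pics/s40c.png

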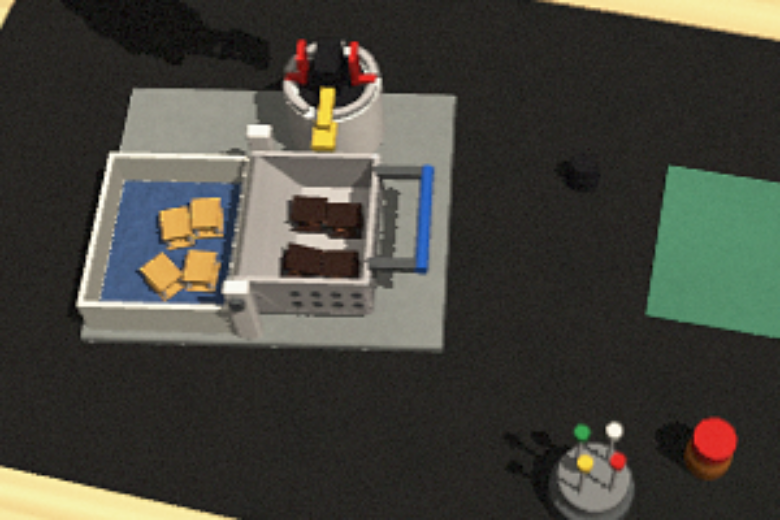

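Everything looks right. A last numerical check of the dial angle and tab spread (my split by x doesn't suit this orientation):

```bash
sed -i 's/k=P\[:,0\]>.43/k=P[:,1]>-.084/' dial.py; python3 dial.py w41
python3 - <<'E'
from near import *
near(None,.03,.09)
E
```

```text
303 ((425.4230651855469, -60.31568908691406), (23.02916145324707, 6.28639554977417), 11.245000839233398)
295 ((434.2655944824219, -107.18002319335938), (23.564603805541992, 5.696331024169922), 8.26752758026123)
centre [429.84432983 -83.74785614] y axis dir 100.69 -79.31 sep 47.69125848210158
px [305.  55.] c [552.9 -57.2] size [31.2 64.2] long 94.88 z 0.0588
```

Dial direction is 100.7°, against 100.1° at the start, and the tab separation is 47.7 mm, against 48.0 mm sprung out at the start. Handing in.

```bash
python3 -c "
from station import manip
print(manip.sign_off(), manip.sense()['t'])"
```

```text
the job is handed in; nothing more can be done
the job is handed in; nothing more can be done
```

I did every step of the batch change in the order asked and handed the job in at about 54 s of the 210 s limit; no verdict is reported.

- **What I did:** I turned the dial to its free catch and let the tabs spring out. I then tipped the basket to about 119° by its handle so the 4 clean movements fell into the tray, and stood it upright again. The 4 tarnished movements then went from the mat into the basket, and I turned the dial back to its locked catch.
- **Last checks:**
  - **Dial:** it points within 1° of its starting direction. The tabs are 47.7 mm apart between their centres, against 48.0 mm sprung out at the start.
  - **Movements:** the final scene picture shows 4 bright ones in the tray, 4 dark ones in the basket and an empty mat.
  - **Basket, bystanders and gripper:** the basket looks upright, the bystanders look unmoved (judged by eye), and the gripper was clear of everything.
- **What went wrong or disagreed:**
  - **Knocked movement:** one dark movement was knocked aside on the mat during the run. I measured it again and picked it up from its new place.
  - **Tool tilt:** the tool drifted by up to about 7°, so I levelled it several times.
  - **Soft contacts:** two of the dark movements touched down in the basket with brief readings of about 21 and 27 N. A first read of the tab angles was wrong because of how I split the pixels, so I redid it.

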